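# Set concrete lamp shades on their matching base plates

### The arm

A 6-joint arm with a two-finger parallel gripper is mounted at the origin on the work surface. World frame = base frame: x ahead of the robot, y to its left, z up, the work surface at z = 0. Lengths are in m, angles in rad, forces in N, time in s.
With the tool pointing down it reaches from about 0.3 to 1 m from the base axis. Payload 5.1 kg.
Tool frame: the origin (TCP) lies on the centre line of the jaws, within the pads' length; the fingertips stand 19 mm ahead of it and the grasp point (between the pads) is the TCP; z points along the fingers, y is the direction in which the jaws open and shut (so a half turn about z gives the same grasp; the last joint's range is limited). The gripper opens to 95 mm and grips with 3 to 60 N. Pads are 20 mm wide; open, the fingers measure 119 mm over their backs; the gripper's body (75 mm by 180 mm) begins 59 mm behind the grasp point.
Start: joints at [1.154, 0.124, 1.65, -0, 1.367, -0.083], TCP at [0.213, 0.614, 0.234] pointing down, gripper open.
Joint ranges: [-2.61, 2.61], [-1.02, 2.33], [0.03, 2.71], [-1.35, 4.49], [0.32, 2.68], [-2.91, 2.91]. Speed limits (rad/s): [2.57, 2.57, 3.14, 3.14, 3.14, 3.14].

### API

Orientations are given as a unit quaternion [x, y, z, w].
In Python, from station import readout, optics, hand_in gives the robot as it stands.
- The arm moves only by the tool arm_command, never from a script. Its argument "commands" is a list of rows, each an object with "travel": the shift along the tool's x, y, z in cm, a list of three; "yaw": the turn about the tool's z in rad; "fingers": the opening, from 0 (shut) to 1 (fully open). In form: [{"travel": [tx, ty, tz], "yaw": yaw, "fingers": fingers}, ...]. A call has 1 to 8 rows; each row shifts and turns the pose as measured when the row begins, along the tool's axes as they then stand; what a row does not reach is not made up. A row lasts 1/10 s, in which the tool goes at most 50 mm and 8.59 degrees, less where a joint would pass 70% of its speed; a pose out of reach is approached as far as the arm can. A call with a gripper value outside its range is refused whole. The fingers move at their own pace and stop on an object; "grip_force" is the grip in N (left out, the last holds). Time passes only in rows, so rows that do not move let the fingers close. It gives the time, the measured TCP pose, the force and the opening at its end, in the units of the state.
- readout.get_obs(): the state, without advancing time (a new reading comes with each control period).
- optics.grab_frame(name): name is "side" or "top" or "wrist"; returns a dict with "color" (400x640x3 uint8, red, green, blue), "z_map" (400x640 float32, m along the optical axis (not along the pixel's ray), 0 where there is no reading), "fx", "fy", "cx", "cy" (pixels), "cam_to_world" (4x4, takes a point from camera to world coordinates); the wrist camera has in their place "hand_eye" (4x4, takes a point from camera to tool coordinates, whose origin is the TCP and whose axes are the flange's). Camera axes: x right, y up, looking along -z (the intrinsics and any distortion apply to the point x, -y, -z); pixel columns grow to the right and rows downward; lengths in m; the calibration is good to about 2 mm. The wrist camera is an equidistant fisheye: a pixel r from the principal point sees the ray r / f radians off the axis. A picture is of the moment at which its call begins: read the wrist's pose just before it.
- hand_in(): hands the job in, once; it reports no verdict.
The state is a dict: "time": time; "joint_positions": joint angles; "qd": joint speeds; "joint_torque": joint torques, N m; "tool_pos": TCP position; "ee_rot": TCP orientation; "ft_force": force on the tool from outside, world axes, zero at the start; "ft_torque": the same for the moment, N m; "opening": opening from 0.0 (shut) to 1.0 (fully open).
Only numpy, scipy, OpenCV 4.12 (cv2) and the standard library are available. Lean on these libraries where they do the work, as an engineer would, in place of code of your own. Each camera call takes 0.05 s, during which the arm holds its last target.

### The job

Fit up the four lamps: stand each concrete shade on the wooden base plate of its own outline (round on round, oval on oval, square on square, oblong on oblong), flat, centred over the LED and turned in line with the plate so that an even rim of wood shows all round. Set the shades down gently without dropping them, and do not knock over the glue bottle.

Things in the scene. Friction and masses are not known exactly. Their poses are not given: they have to be found in the camera images.
- round_shade: Grey cast-concrete lamp shade, loose, standing upright: an open tube of round outline, 52 mm in outside diameter, 40 mm tall, walls 8 mm thick, open at top and bottom, about 100 g. Origin at the centre of its underside, z up.
- oval_shade: Grey cast-concrete lamp shade, loose, standing upright: an open tube of oval outline, 80 mm long and 50 mm wide outside, with straight parallel long sides (30 mm) and half-round ends, 40 mm tall, walls 8 mm thick, open at top and bottom, about 130 g. Origin at the centre of its underside, z up, x along its length, y across.
- square_shade: Grey cast-concrete lamp shade, loose, standing upright: an open tube of square outline, 50 x 50 mm outside, 40 mm tall, walls 8 mm thick, open at top and bottom, about 120 g. Origin at the centre of its underside, z up, x and y square to its sides.
- oblong_shade: Grey cast-concrete lamp shade, loose, standing upright: an open tube of oblong rectangular outline, 80 mm long and 36 mm wide outside, 40 mm tall, walls 7 mm thick, open at top and bottom, about 130 g. Origin at the centre of its underside, z up, x along its length, y across.
- round_plate: Dark wooden lamp base plate, fixed flat on the bench, 6 mm thick, a disc 68 mm in diameter, 8 mm larger all round than its shade, with a small yellow LED (8 mm across, standing 2.5 mm above the plate) in the middle. Origin at the centre of its underside (bench level), z up.
- oval_plate: Dark wooden lamp base plate, fixed flat on the bench, 6 mm thick, oval with half-round ends, 96 mm long and 66 mm wide, 8 mm larger all round than its shade, with a small yellow LED (8 mm across, standing 2.5 mm above the plate) in the middle. Origin at the centre of its underside (bench level), z up, x along its length, y across.
- square_plate: Dark wooden lamp base plate, fixed flat on the bench, 6 mm thick, square, 66 x 66 mm, 8 mm larger all round than its shade, with a small yellow LED (8 mm across, standing 2.5 mm above the plate) in the middle. Origin at the centre of its underside (bench level), z up, x and y square to its sides.
- oblong_plate: Dark wooden lamp base plate, fixed flat on the bench, 6 mm thick, an oblong rectangle 96 mm long and 52 mm wide, 8 mm larger all round than its shade, with a small yellow LED (8 mm across, standing 2.5 mm above the plate) in the middle. Origin at the centre of its underside (bench level), z up, x along its length, y across.
- glue_bottle: Small white glue bottle, orange cap, loose, standing upright, 38 mm in diameter, 70 mm tall; not to be handled. Origin at the centre of its underside, z up. Shades, plates and bottle stand on the bench (z = 0), at least 110 mm apart centre to centre; unlisted things among and near them (caps, nut, pencil, pliers, tape) are under 25 mm tall; larger equipment stands further out.
Things that resemble listed ones, but are neither listed nor needed, are in the scene too. What is shaped like the oval_plate but purple is not meant. Leave any blue look-alike of the oval_shade alone.

How it is judged:
By the outcome, as a careful person would: the job done as asked, in the order asked, and still so for the second after the job is handed in, with the robot touching nothing.
It also fails if it takes over 112 s, if anything falls off the work surface, if the arm or the gripper's body presses on something with over 40 N, if the wrist force passes 120 N, or if a joint passes its speed limit or range.

## Working session

There is one attempt and no reset: what is moved stays moved. The work goes in short steps, Python scripts to look and compute and a tool call to move; the robot and the scene stay as the last step left them, time stands still between calls to the robot, and variables do not carry over. Pictures are saved under pics/ and viewed, and the job is handed in when it is done.

Besides the shell and the picture viewer there is one more tool, called as a command line: name --argument value ..., lists and objects as JSON in quotes. arm_command: Moves the arm, as the interface text tells. Its arguments: {"type":"object","properties":{"commands":{"type":"array"},"grip_force":{"type":"number"}},"required":["commands"]}

```bash
mkdir -p pics; ls; python3 - <<'E'
from station import readout, optics
import cv2,pickle
o=readout.get_obs();print({k:o[k] for k in('time','tool_pos','ee_rot','opening','joint_positions')})
d={}
for n in('top','side'):
    f=optics.grab_frame(n);d[n]=f
    cv2.imwrite(f'pics/{n}0.png',f['color'][:,:,::-1]);print(n,f['fx'],f['fy'],f['cx'],f['cy'],f['cam_to_world'],f.keys())
pickle.dump(d,open('f0.pkl','wb'))
E
```

```text
pics
{'time': 0.0, 'tool_pos': array([0.21274177, 0.61356798, 0.23238906]), 'ee_rot': array([ 1.66109623e-01,  9.86106764e-01, -9.95966406e-04, -2.28168756e-04]), 'opening': 0.9996301179240311, 'joint_positions': array([ 1.15442820e+00,  1.24501113e-01,  1.65167487e+00, -5.06521151e-05,
        1.36745960e+00, -8.25913459e-02])}
top 462.4057447830306 462.4057447830306 329.25355943595684 203.83297975368617 [[-0.02801038  0.99685591 -0.07411963  0.52472861]
 [-0.99956718 -0.02726509  0.01104816  0.00228652]
 [ 0.00899254  0.07439701  0.99718816  1.38477067]
 [ 0.          0.          0.          1.        ]] dict_keys(['color', 'z_map', 'fx', 'fy', 'cx', 'cy', 'cam_to_world'])
side 502.8055495006944 502.8055495006944 312.74611733273986 203.40861730833873 [[ 0.94128093  0.18325433 -0.28356315  0.19228242]
 [-0.33745608  0.53716395 -0.77303188 -1.09658049]
 [ 0.01065846  0.82333028  0.56746247  0.86064738]
 [ 0.          0.          0.          1.        ]] dict_keys(['color', 'z_map', 'fx', 'fy', 'cx', 'cy', 'cam_to_world'])
```

View pics/top0.png

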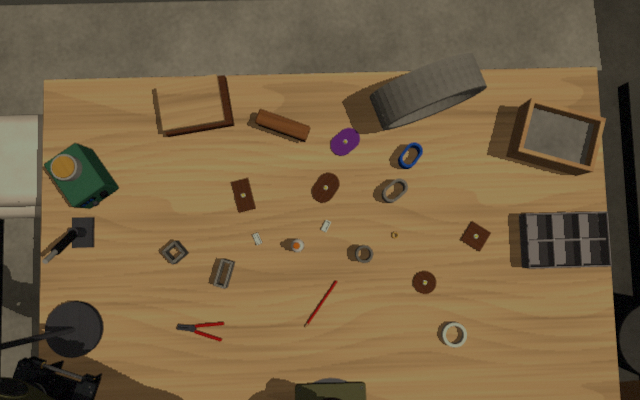

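View pics/side0.png

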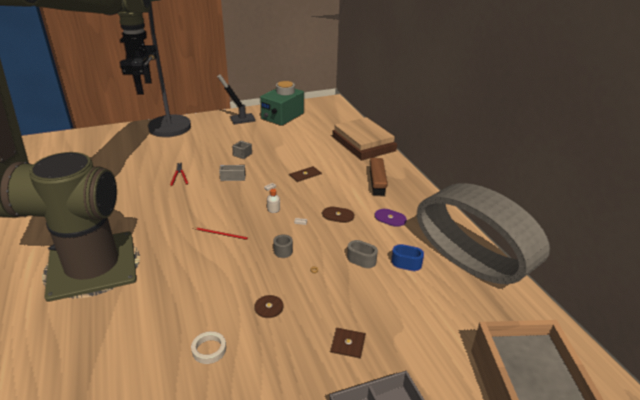

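The top view shows the shades in grey: square (173,252), oblong (223,273), round (363,254) and oval (395,190). The plates are oblong (243,195), oval (325,187), square (475,236) and round (424,282). The decoys are blue (410,155) and purple (345,141), and the bottle is at (296,245).

```bash
cat > h.py <<'E'
import numpy as np,cv2,pickle
def world_depth(f):
    h,w=f['z_map'].shape;u,v=np.meshgrid(np.arange(w),np.arange(h));z=f['z_map']
    p=np.stack([(u-f['cx'])/f['fx']*z,-(v-f['cy'])/f['fy']*z,-z],-1)
    T=f['cam_to_world'];return p@T[:3,:3].T+T[:3,3]
def plane(f,uv,z):
    uv=np.asarray(uv,float).reshape(-1,2)
    d=np.stack([(uv[:,0]-f['cx'])/f['fx'],-(uv[:,1]-f['cy'])/f['fy'],-np.ones(len(uv))],-1)
    T=f['cam_to_world'];d=d@T[:3,:3].T;o=T[:3,3];s=(z-o[2])/d[:,2];return o+d*s[:,None]
E
python3 - <<'E'
from h import *
d=pickle.load(open('f0.pkl','rb'));f=d['top'];W=world_depth(f)
c=f['color'];cv2.imwrite('pics/crop0.png',cv2.resize(c[120:310,140:510,::-1],None,fx=2.16,fy=2.16,interpolation=cv2.INTER_CUBIC))
for n,(u,v) in dict(sqs=(173,252),obs=(223,273),rs=(363,254),os=(395,190),obp=(243,195),op=(325,187),sp=(475,236),rp=(424,282),bot=(296,245)).items():
    r=W[v-20:v+21,u-20:u+21]; Z=r[...,2]
    m=(Z>0.025)&(Z<.09)
    print(n,m.sum(), np.percentile(Z,[5,50,95]).round(4), c[v-8:v+9:4,u-8:u+9:4].reshape(-1,3)[[2,7,10,14]].tolist())
    # pts on top
    ys,xs=np.nonzero(m)
    if len(xs)>20:
        rc=cv2.minAreaRect(r[m][:,:2].astype(np.float32)*1000);print('   ',rc, np.median(Z[m]))
E
```

```text
sqs 220 [-0.0044  0.0008  0.0405] [[76, 72, 61], [124, 101, 65], [75, 70, 59], [68, 61, 49]]
    ((498.6087646484375, 441.59368896484375), (51.225589752197266, 51.52055740356445), 38.37901306152344) 0.038564647797512674
obs 227 [-0.0044  0.0009  0.0403] [[60, 53, 42], [66, 52, 33], [78, 59, 38], [86, 72, 54]]
    ((433.31658935546875, 298.69097900390625), (36.99906539916992, 81.13080596923828), 72.12642669677734) 0.03900912983932292
rs 141 [-0.0046  0.0006  0.0395] [[86, 79, 66], [75, 56, 34], [48, 45, 36], [90, 83, 72]]
    ((477.7330322265625, -108.3154525756836), (48.623172760009766, 49.3055419921875), 88.06278228759766) 0.039626694785438454
os 208 [-0.0041  0.0013  0.0412] [[79, 73, 61], [87, 66, 42], [146, 116, 76], [47, 43, 37]]
    ((660.6751708984375, -205.8346405029297), (49.72663497924805, 78.67648315429688), 38.47053527832031) 0.040002718329216536
obp 0 [-0.0038  0.0021  0.0094] [[70, 38, 18], [70, 41, 20], [68, 37, 18], [71, 44, 23]]
op 0 [-0.0038  0.0024  0.0095] [[69, 39, 22], [65, 33, 13], [73, 42, 24], [68, 38, 19]]
sp 0 [-0.0038  0.0017  0.0098] [[71, 40, 23], [72, 39, 23], [69, 37, 21], [70, 39, 20]]
rp 0 [-0.0039  0.0013  0.0092] [[66, 37, 16], [70, 36, 15], [74, 40, 18], [67, 36, 18]]
bot 141 [-0.0045  0.0007  0.0482] [[149, 115, 75], [136, 124, 107], [84, 63, 39], [145, 123, 90]]
    ((507.71197509765625, 83.7264633178711), (35.23553466796875, 34.73170852661133), 88.40523529052734) 0.048679971510945164
```

View pics/crop0.png

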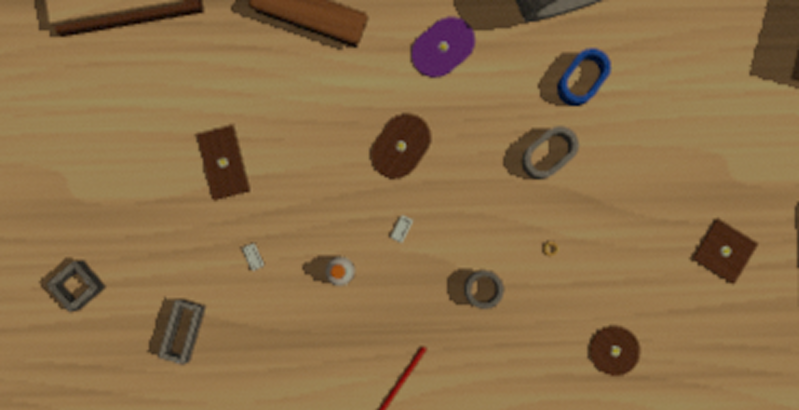

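The crop confirms the layout and the lookalikes. Next I'll measure the plates from the dark-wood mask and the LED.

```bash
cat >> h.py <<'E'
def plates(f):
    c=f['color'].astype(int);hsv=cv2.cvtColor(f['color'],cv2.COLOR_RGB2HSV)
    out={}
    m=((c[...,0]<90)&(c[...,0]-c[...,2]>30)&(c[...,0]-c[...,2]<75)&(c[...,1]<c[...,0]*.66)).astype(np.uint8)
    m=cv2.morphologyEx(m,cv2.MORPH_CLOSE,np.ones((5,5),np.uint8))
    return m
E
python3 - <<'E'
from h import *
d=pickle.load(open('f0.pkl','rb'));f=d['top'];m=plates(f)
n,l,s,cc=cv2.connectedComponentsWithStats(m)
for nm,(u,v) in dict(obp=(243,195),op=(325,187),sp=(475,236),rp=(424,282)).items():
    i=l[v+4,u+4]
    cn=cv2.findContours((l==i).astype(np.uint8),cv2.RETR_EXTERNAL,cv2.CHAIN_APPROX_NONE)[0][0]
    ys,xs=np.nonzero(l==i);P=plane(f,np.c_[xs,ys],.006)[:,:2]
    w,V=np.linalg.eigh(np.cov(P.T));ang=np.degrees(np.arctan2(V[1,1],V[0,1]))
    rc=cv2.minAreaRect((plane(f,cn,.006)[:,:2]*1000).astype(np.float32))
    c=f['color'][v-5:v+6,u-5:u+6].astype(float);g=np.clip(c[...,1]-60,0,None);yy,xx=np.mgrid[v-5:v+6,u-5:u+6]
    led=plane(f,[(xx*g).sum()/g.sum(),(yy*g).sum()/g.sum()],.0085)[0,:2]
    print(nm,s[i],'cen',(P.mean(0)*1000).round(1),'led',(led*1000).round(1),'pca',ang.round(1),'rect',np.round(rc[0],1),np.round(rc[1],1),round(rc[2],1))
E
```

```text
obp [231 179  24  33 525] cen [660.6 244.8] led [661.1 244.2] pca -166.6 rect [661.  244.8] [93.1 50.5] 13.0
op [312 173  27  30 566] cen [677.2  -1.4] led [677.5  -3. ] pca 144.5 rect [677.5  -1.4] [63.9 93.5] 56.5
sp [461 222  29  29 478] cen [ 519.2 -445.3] led [ 519.7 -446.3] pca 81.1 rect [ 519.3 -445.2] [65.8 64.6] 57.2
rp [413 271  23  23 395] cen [ 387.5 -286.8] led [ 387.9 -288.2] pca 66.0 rect [ 387.8 -286.7] [65.1 63.3] 70.0
```

```bash
cat >> h.py <<'E'
from scipy.spatial.transform import Rotation as R
def plan(x,y,z,psi,fing,first=None):
    """psi: wanted angle (deg) of tool y in world, mod 180. mm for xyz"""
    from station import readout
    o=readout.get_obs();p=np.array(o['tool_pos'])*1000;Rm=R.from_quat(o['ee_rot'])
    ya=Rm.as_matrix()[:,1];a=np.degrees(np.arctan2(ya[1],ya[0]))
    dl=(psi-a+90)%180-90; yaw=-np.radians(dl)
    t=np.array([x,y,z])-p
    n=max(int(np.ceil(np.linalg.norm(t)/48)),int(np.ceil(abs(yaw)/.148)),1)
    print('now',p.round(1),'ang',a.round(2),'q',np.round(o['joint_positions'],2),'n',n,'tilt',Rm.as_matrix()[:,2].round(4))
    rows=[]
    for i in range(n):
        b=Rm*R.from_euler('z',yaw*i/n)
        tt=b.inv().apply(t/n)/10
        rows.append('{"travel":[%.2f,%.2f,%.2f],"yaw":%.3f,"fingers":%s}'%(*tt,yaw/n,fing))
    print(',\n'.join(rows))
E
python3 - <<'E'
from h import *
from station import optics
f=optics.grab_frame('wrist');print({k:f[k] for k in f if k not in('color','z_map')})
cv2.imwrite('pics/w0.png',f['color'][:,:,::-1])
plan(498.6,441.6,150,38.4,.8)
E
```

```text
{'fx': 309.70691628693146, 'fy': 309.70691628693146, 'cx': 319.6705147261143, 'cy': 200.74085915732906, 'hand_eye': array([[-5.23063787e-04,  9.61829549e-01,  2.73648763e-01,
         7.83872609e-02],
       [ 9.99999662e-01,  3.29508561e-04,  7.53274152e-04,
         5.66463936e-04],
       [ 6.34351727e-04,  2.73649064e-01, -9.61829396e-01,
        -1.52701640e-01],
       [ 0.00000000e+00,  0.00000000e+00,  0.00000000e+00,
         1.00000000e+00]])}
now [212.8 613.7 232.7] ang 70.88 q [ 1.15  0.12  1.65 -0.    1.37 -0.08] n 8 tilt [-6.0e-04 -1.5e-03 -1.0e+00]
{"travel":[-4.08,-0.86,1.03],"yaw":0.071,"fingers":0.8},
{"travel":[-4.13,-0.57,1.03],"yaw":0.071,"fingers":0.8},
{"travel":[-4.16,-0.28,1.03],"yaw":0.071,"fingers":0.8},
{"travel":[-4.17,0.02,1.03],"yaw":0.071,"fingers":0.8},
{"travel":[-4.16,0.31,1.03],"yaw":0.071,"fingers":0.8},
{"travel":[-4.13,0.61,1.03],"yaw":0.071,"fingers":0.8},
{"travel":[-4.07,0.90,1.03],"yaw":0.071,"fingers":0.8},
{"travel":[-4.00,1.18,1.03],"yaw":0.071,"fingers":0.8}
```

View pics/w0.png

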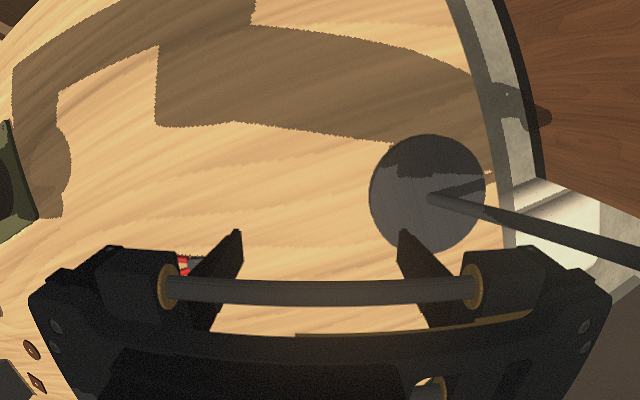

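The wrist view shows bench, the lamp-stand foot at (427,195) and the fingers. The path leads away from the stand.

arm_command --commands '[{"travel": [-4.08,-0.86,1.03],"yaw": 0.071,"fingers": 0.8},{"travel": [-4.13,-0.57,1.03],"yaw": 0.071,"fingers": 0.8},{"travel": [-4.16,-0.28,1.03],"yaw": 0.071,"fingers": 0.8},{"travel": [-4.17,0.02,1.03],"yaw": 0.071,"fingers": 0.8},{"travel": [-4.16,0.31,1.03],"yaw": 0.071,"fingers": 0.8},{"travel": [-4.13,0.61,1.03],"yaw": 0.071,"fingers": 0.8},{"travel": [-4.07,0.9,1.03],"yaw": 0.071,"fingers": 0.8},{"travel": [-4.0,1.18,1.03],"yaw": 0.071,"fingers": 0.8}]'

```text
time: 0.95
tool_pos: [0.5019, 0.4367, 0.1464]
ee_rot: [0.441, 0.897, -0.0, -0.001]
ft_force: [-0.3, -0.4, -0.1]
opening: 0.798
```

```bash
python3 - <<'E'
from h import *
from station import optics
plan(498.6,441.6,150,38.4,.8)
f=optics.grab_frame('wrist')
cv2.imwrite('pics/w1.png',f['color'][:,:,::-1])
E
```

```text
now [501.9 436.7 146.4] ang 37.62 q [ 0.63  0.22  1.69  0.    1.23 -0.02] n 1 tilt [-2.e-03  8.e-04 -1.e+00]
{"travel":[0.59,0.04,-0.36],"yaw":-0.014,"fingers":0.8}
```

View pics/w1.png

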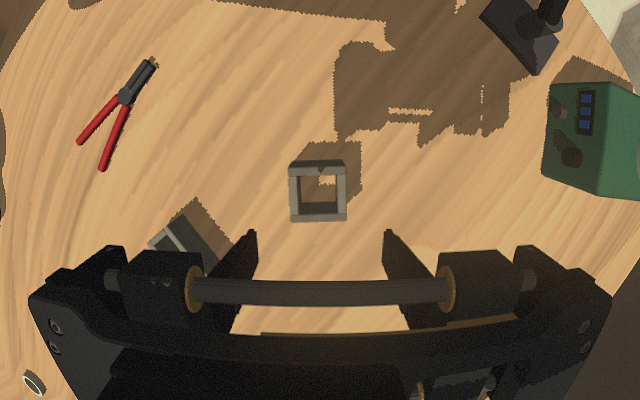

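The square shade sits at (317,190), aligned with the jaws. I'll measure its top face by ray casting onto z=40 mm.

```bash
cat >> h.py <<'E'
def wgrab(name=None):
    from station import optics,readout
    o=readout.get_obs();f=optics.grab_frame('wrist');f['o']=o
    if name: cv2.imwrite('pics/%s.png'%name,f['color'][:,:,::-1]); pickle.dump(f,open(name+'.pkl','wb'))
    return f
def wplane(f,uv,z):
    uv=np.asarray(uv,float).reshape(-1,2);a=(uv-[f['cx'],f['cy']]);r=np.linalg.norm(a,axis=1)+1e-9;t=r/f['fx']
    d=np.stack([np.sin(t)*a[:,0]/r,-np.sin(t)*a[:,1]/r,-np.cos(t)],-1)
    H=f['hand_eye'];Rm=R.from_quat(f['o']['ee_rot']).as_matrix()
    d=d@H[:3,:3].T@Rm.T;c=Rm@H[:3,3]+f['o']['tool_pos'];s=(z-c[2])/d[:,2];return (c+d*s[:,None])
def wproj(f,P):
    H=f['hand_eye'];Rm=R.from_quat(f['o']['ee_rot']).as_matrix()
    p=((np.atleast_2d(P)-f['o']['tool_pos'])@Rm-H[:3,3])@H[:3,:3]
    x,y,z=p[:,0],-p[:,1],-p[:,2];r=np.hypot(x,y);t=np.arctan2(r,z);return np.c_[f['cx']+f['fx']*t*x/r,f['cy']+f['fx']*t*y/r]
E
python3 - <<'E'
from h import *
f=wgrab('w2')
print(wproj(f,[[.4986,.4416,.04],[.4986,.4416,0]]), f['o']['tool_pos'])
c=f['color'][140:240,270:365,::-1];cv2.imwrite('pics/c2.png',cv2.resize(c,None,fx=6,fy=6))
E
```

```text
[[319.8766439  192.98996675]
 [319.99853657 182.7129508 ]] [0.50622939 0.43231309 0.14409014]
```

View pics/c2.png

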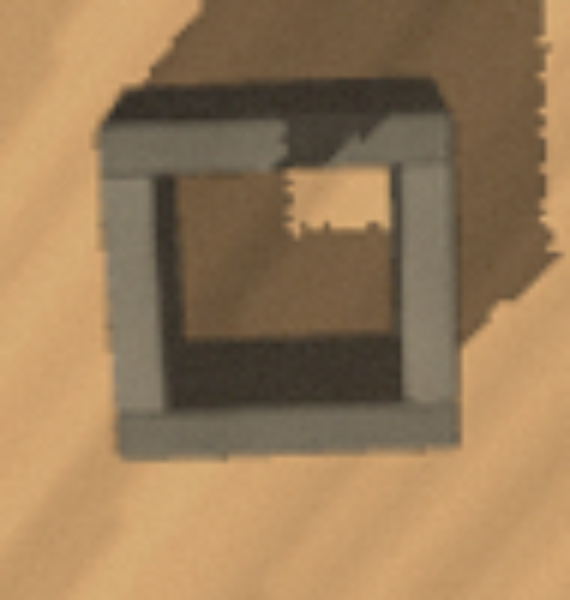

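```bash
python3 - <<'E'
from h import *
f=pickle.load(open('w2.pkl','rb'))
k=np.array([[102,122],[450,112],[460,445],[122,460]])/6-.4+[270,140]
P=wplane(f,k,.04)[:,:2]*1000;print(P.round(1),P.mean(0).round(1));e=np.roll(P,-1,0)-P
print(np.linalg.norm(e,axis=1).round(1),(np.degrees(np.arctan2(e[:,1],e[:,0]))%90).round(1))
E
```

```text
[[459.  447.5]
 [496.9 478. ]
 [528.3 440.7]
 [490.4 408.9]] [493.7 443.8]
[48.6 48.9 49.5 49.8] [38.9 40.1 40.  39.1]
```

```bash
python3 - <<'E'
from h import *
from station import readout,optics
for i in range(3):
    o=readout.get_obs();print(o['time'],np.round(o['tool_pos'],4),np.abs(o['qd']).max().round(3)); f=wgrab('w3')
    print(wproj(f,[[.4986,.4416,.04]]))
c=f['color'][140:240,270:365,::-1];cv2.imwrite('pics/c3.png',cv2.resize(c,None,fx=6,fy=6))
T=optics.grab_frame('top');pickle.dump(T,open('t1.pkl','wb'));c=T['color'][220:300,140:260,::-1];cv2.imwrite('pics/t1.png',cv2.resize(c,None,fx=6,fy=6))
E
```

```text
1.05 [0.5036 0.4341 0.1446] 0.067
[[321.26566746 196.62126504]]
1.1 [0.5019 0.4358 0.1455] 0.051
[[321.48986124 199.13471512]]
1.15 [0.501  0.4371 0.1463] 0.037
[[321.37541048 200.71503827]]
```

View pics/c3.png

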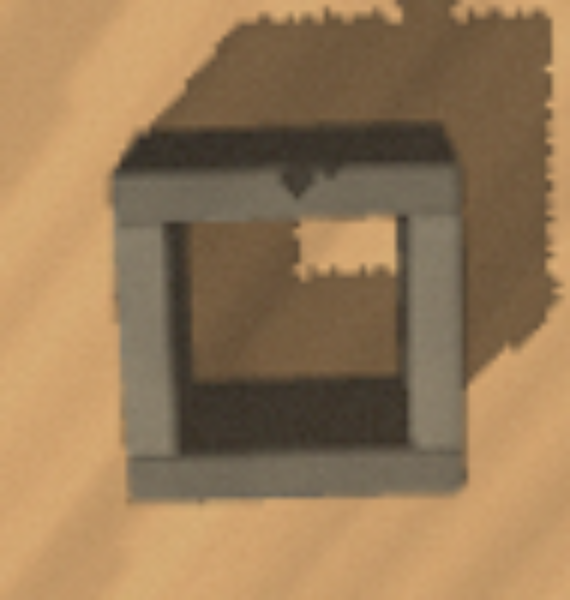

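View pics/t1.png

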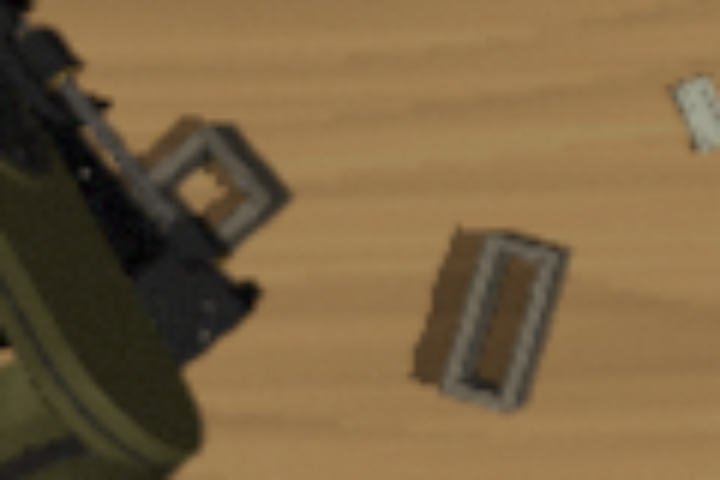

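```bash
python3 - <<'E'
from h import *
f=pickle.load(open('w3.pkl','rb'))
k=np.array([[115,172],[458,162],[465,488],[128,497]])/6-.4+[270,140]
P=wplane(f,k,.04)[:,:2]*1000;print(P.mean(0).round(1));e=np.roll(P,-1,0)-P
print(np.linalg.norm(e,axis=1).round(1),(np.degrees(np.arctan2(e[:,1],e[:,0]))%90).round(1))
# top shades: grey mask on z=40 vs depth: outer contour of depth mask
d=pickle.load(open('f0.pkl','rb'))['top'];W=world_depth(d)
for n,(u,v) in dict(sqs=(173,252),obs=(223,273),rs=(363,254),os=(395,190)).items():
    Z=W[v-20:v+21,u-20:u+21,2];m=((Z>.025)&(Z<.06)).astype(np.uint8)
    cn=max(cv2.findContours(m,cv2.RETR_EXTERNAL,cv2.CHAIN_APPROX_NONE)[0],key=len)
    k=cn.reshape(-1,2)+[u-20,v-20];P=(plane(d,k,.04)[:,:2]*1000).astype(np.float32);r=cv2.minAreaRect(P);print(n,np.round(r[0],1),np.round(r[1],1),round(r[2],1))
plan(495,443,150,39,.8)
E
```

```text
[493.3 443.8]
[48.6 48.8 50.  48.8] [39.4 40.2 39.4 38.5]
sqs [498.9 439.4] [52.1 53.5] 39.1
obs [433.7 298. ] [38.1 81.2] 72.9
rs [ 477.9 -107.7] [49.3 49. ] 88.4
os [ 660.5 -205.8] [49.7 80.1] 38.1
now [500.1 438.6 147.4] ang 37.86 q [ 0.64  0.22  1.69  0.    1.23 -0.02] n 1 tilt [-0.0018  0.0013 -1.    ]
{"travel":[0.66,-0.13,-0.26],"yaw":-0.020,"fingers":0.8}
```

Wrist (493.3,443.8) and top (498.7,441) differ by about 6 mm, mostly along tool x. That's harmless for this grasp, because the pads self-centre. I'll aim in between, and use wrist-relative measurements for placing so the bias cancels.

arm_command --commands '[{"travel": [0.55,-0.1,2.5],"yaw": -0.02,"fingers": 0.8},{"travel": [0,0,2.5],"yaw": 0,"fingers": 0.8},{"travel": [0,0,2.5],"yaw": 0,"fingers": 0.8},{"travel": [0,0,1.5],"yaw": 0,"fingers": 0.8},{"travel": [0,0,0.5],"yaw": 0,"fingers": 0.8},{"travel": [0,0,0],"yaw": 0,"fingers": 0.8},{"travel": [0,0,0],"yaw": 0,"fingers": 0.8}]'

```text
time: 1.95
tool_pos: [0.4914, 0.4518, 0.0567]
ee_rot: [0.424, 0.906, 0.005, 0.001]
ft_force: [0.4, -0.2, 0.6]
opening: 0.803
```

```bash
python3 - <<'E'
from h import *
plan(496,442.5,25,39,.8)
wgrab('w4')
E
```

```text
now [491.4 451.8  56.7] ang 39.87 q [ 0.66  0.31  1.74  0.    1.07 -0.04] n 1 tilt [ 0.0063  0.0091 -0.9999]
{"travel":[-1.02,-0.28,3.17],"yaw":0.015,"fingers":0.8}
```

View pics/w4.png

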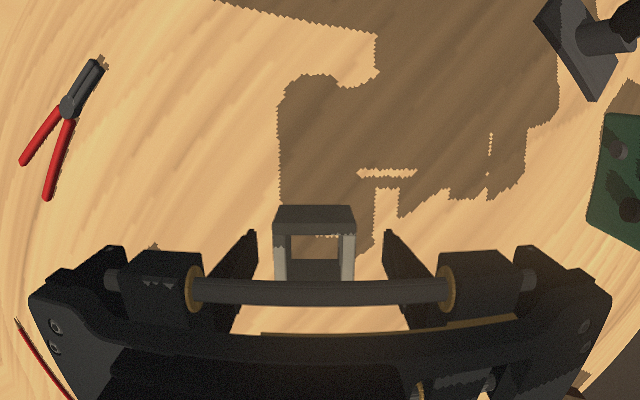

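The shade sits centred between the fingers and slightly toward +x. The fast descent left some drift and tilt, so I'll move slower.

arm_command --commands '[{"travel": [-0.5,-0.14,0.6],"yaw": 0.01,"fingers": 0.8},{"travel": [-0.5,-0.14,0.6],"yaw": 0.005,"fingers": 0.8},{"travel": [0,0,0.6],"yaw": 0,"fingers": 0.8},{"travel": [0,0,0.5],"yaw": 0,"fingers": 0.8},{"travel": [0,0,0],"yaw": 0,"fingers": 0.8},{"travel": [0,0,0],"yaw": 0,"fingers": 0.8}]'

```text
time: 2.6
tool_pos: [0.4984, 0.4423, 0.0349]
ee_rot: [0.432, 0.902, 0.008, 0.002]
ft_force: [-0.0, -0.9, 0.1]
opening: 0.798
```

```bash
python3 - <<'E'
from h import *
plan(496,442.5,25,39,.8)
E
```

```text
now [498.4 442.3  34.9] ang 38.85 q [ 0.64  0.34  1.76  0.    1.03 -0.04] n 1 tilt [ 0.0104  0.0121 -0.9999]
{"travel":[0.17,-0.19,0.99],"yaw":-0.003,"fingers":0.8}
```

arm_command --commands '[{"travel": [0.1,-0.1,0.5],"yaw": 0,"fingers": 0.8},{"travel": [0,0,0.5],"yaw": 0,"fingers": 0.8},{"travel": [0,0,0],"yaw": 0,"fingers": 0.8},{"travel": [0,0,0],"yaw": 0,"fingers": 0.5},{"travel": [0,0,0],"yaw": 0,"fingers": 0.3},{"travel": [0,0,0],"yaw": 0,"fingers": 0.3},{"travel": [0,0,0],"yaw": 0,"fingers": 0.3}]' --grip_force 15

```text
time: 3.3
tool_pos: [0.4968, 0.4429, 0.0242]
ee_rot: [0.431, 0.902, 0.008, 0.002]
ft_force: [0.2, -0.0, -0.2]
opening: 0.53
```

```bash
python3 - <<'E'
from h import *
plan(496,442.5,25,39,.3)
E
```

```text
now [496.8 442.9  24.2] ang 38.88 q [ 0.65  0.35  1.76  0.    1.02 -0.03] n 1 tilt [ 0.0103  0.0122 -0.9999]
{"travel":[0.02,-0.09,-0.09],"yaw":-0.002,"fingers":0.3}
```

arm_command --commands '[{"travel": [0,0,0],"yaw": 0,"fingers": 0.3},{"travel": [0,0,-1],"yaw": 0,"fingers": 0.3},{"travel": [0,0,-2],"yaw": 0,"fingers": 0.3},{"travel": [0,0,-3],"yaw": 0,"fingers": 0.3},{"travel": [0,0,-3],"yaw": 0,"fingers": 0.3},{"travel": [0,0,-3],"yaw": 0,"fingers": 0.3},{"travel": [0,0,-1],"yaw": 0,"fingers": 0.3},{"travel": [0,0,0],"yaw": 0,"fingers": 0.3}]' --grip_force 25

```text
time: 4.1
tool_pos: [0.494, 0.4401, 0.159]
ee_rot: [0.431, 0.902, 0.006, 0.001]
ft_force: [0.5, -0.0, -2.0]
opening: 0.526
```

```bash
python3 - <<'E'
from h import *
f=wgrab('w5')
plan(519,-445,150,-32.8+180,.3)
E
```

```text
now [493.9 440.  158.3] ang 38.87 q [ 0.65  0.2   1.7   0.    1.24 -0.03] n 19 tilt [ 0.0066  0.0093 -0.9999]
{"travel":[-3.71,-2.82,0.00],"yaw":0.066,"fingers":0.3},
{"travel":[-3.89,-2.57,0.00],"yaw":0.066,"fingers":0.3},
{"travel":[-4.05,-2.31,0.00],"yaw":0.066,"fingers":0.3},
{"travel":[-4.19,-2.04,0.00],"yaw":0.066,"fingers":0.3},
{"travel":[-4.32,-1.76,0.00],"yaw":0.066,"fingers":0.3},
{"travel":[-4.42,-1.47,0.00],"yaw":0.066,"fingers":0.3},
{"travel":[-4.51,-1.18,0.00],"yaw":0.066,"fingers":0.3},
{"travel":[-4.58,-0.88,0.00],"yaw":0.066,"fingers":0.3},
{"travel":[-4.62,-0.57,0.00],"yaw":0.066,"fingers":0.3},
{"travel":[-4.65,-0.27,0.00],"yaw":0.066,"fingers":0.3},
{"travel":[-4.66,0.04,0.00],"yaw":0.066,"fingers":0.3},
{"travel":[-4.65,0.34,0.00],"yaw":0.066,"fingers":0.3},
{"travel":[-4.61,0.65,0.00],"yaw":0.066,"fingers":0.3},
{"travel":[-4.56,0.95,0.00],"yaw":0.066,"fingers":0.3},
{"travel":[-4.49,1.25,0.00],"yaw":0.066,"fingers":0.3},
{"travel":[-4.40,1.54,0.00],"yaw":0.066,"fingers":0.3},
{"travel":[-4.29,1.83,0.00],"yaw":0.066,"fingers":0.3},
{"travel":[-4.16,2.11,0.00],"yaw":0.066,"fingers":0.3},
{"travel":[-4.01,2.38,0.00],"yaw":0.066,"fingers":0.3}
```

View pics/w5.png

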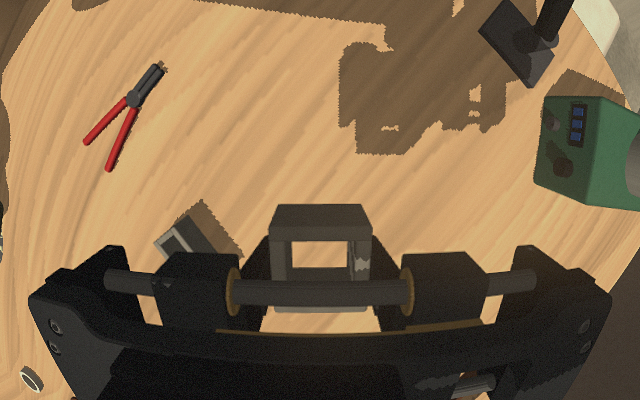

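The shade is held square in the jaws and has lifted clear. Next is the transit.

arm_command --commands '[{"travel": [-2.5,-1.9,0],"yaw": 0.05,"fingers": 0.3},{"travel": [-3.9,-2.6,0],"yaw": 0.066,"fingers": 0.3},{"travel": [-4.05,-2.3,0],"yaw": 0.066,"fingers": 0.3},{"travel": [-4.2,-2.0,0],"yaw": 0.066,"fingers": 0.3},{"travel": [-4.3,-1.75,0],"yaw": 0.066,"fingers": 0.3},{"travel": [-4.4,-1.5,0],"yaw": 0.066,"fingers": 0.3},{"travel": [-4.5,-1.2,0],"yaw": 0.066,"fingers": 0.3},{"travel": [-4.6,-0.9,0],"yaw": 0.066,"fingers": 0.3}]'

```text
time: 4.95
tool_pos: [0.4978, 0.0731, 0.1385]
ee_rot: [0.65, 0.76, -0.004, -0.007]
ft_force: [-0.3, 0.1, -2.0]
opening: 0.529
```

```bash
python3 - <<'E'
from h import *
plan(519,-445,155,-32.8+180,.3)
E
```

```text
now [497.8  73.1 138.5] ang 8.98 q [ 0.04 -0.12  2.06  0.    1.22 -0.12] n 11 tilt [-0.0152  0.003  -0.9999]
{"travel":[-4.68,-0.55,-0.17],"yaw":0.066,"fingers":0.3},
{"travel":[-4.71,-0.24,-0.17],"yaw":0.066,"fingers":0.3},
{"travel":[-4.71,0.08,-0.17],"yaw":0.066,"fingers":0.3},
{"travel":[-4.70,0.39,-0.17],"yaw":0.066,"fingers":0.3},
{"travel":[-4.66,0.70,-0.17],"yaw":0.066,"fingers":0.3},
{"travel":[-4.60,1.01,-0.17],"yaw":0.066,"fingers":0.3},
{"travel":[-4.53,1.31,-0.17],"yaw":0.066,"fingers":0.3},
{"travel":[-4.43,1.61,-0.17],"yaw":0.066,"fingers":0.3},
{"travel":[-4.32,1.90,-0.17],"yaw":0.066,"fingers":0.3},
{"travel":[-4.18,2.18,-0.17],"yaw":0.066,"fingers":0.3},
{"travel":[-4.03,2.45,-0.17],"yaw":0.066,"fingers":0.3}
```

arm_command --commands '[{"travel": [-4.5,-0.5,-0.3],"yaw": 0.066,"fingers": 0.3},{"travel": [-4.7,-0.25,-0.3],"yaw": 0.066,"fingers": 0.3},{"travel": [-4.7,0.1,-0.3],"yaw": 0.066,"fingers": 0.3},{"travel": [-4.7,0.4,-0.3],"yaw": 0.066,"fingers": 0.3},{"travel": [-4.65,0.7,-0.3],"yaw": 0.066,"fingers": 0.3},{"travel": [-4.6,1.0,-0.2],"yaw": 0.066,"fingers": 0.3},{"travel": [-4.0,1.3,0],"yaw": 0.066,"fingers": 0.3},{"travel": [-3,1.2,0],"yaw": 0.06,"fingers": 0.3}]'

```text
time: 5.75
tool_pos: [0.5003, -0.295, 0.1359]
ee_rot: [0.831, 0.556, -0.013, -0.016]
ft_force: [-0.7, -0.3, -1.1]
opening: 0.523
```

```bash
python3 - <<'E'
from h import *
plan(519,-445,155,-32.8+180,.3)
E
```

```text
now [ 500.3 -295.   135.9] ang -22.39 q [-0.62  0.08  1.87 -0.01  1.23 -0.22] n 4 tilt [-0.0385  0.012  -0.9992]
{"travel":[-3.29,1.84,-0.54],"yaw":0.045,"fingers":0.3},
{"travel":[-3.20,1.99,-0.54],"yaw":0.045,"fingers":0.3},
{"travel":[-3.11,2.13,-0.54],"yaw":0.045,"fingers":0.3},
{"travel":[-3.01,2.27,-0.54],"yaw":0.045,"fingers":0.3}
```

The transit left a tilt of about 2.3°. I'll finish the approach slowly and see how the tilt responds to motion.

arm_command --commands '[{"travel": [-2.6,1.6,-0.5],"yaw": 0.035,"fingers": 0.3},{"travel": [-2.6,1.7,-0.5],"yaw": 0.035,"fingers": 0.3},{"travel": [-2,1.5,-0.5],"yaw": 0.035,"fingers": 0.3},{"travel": [-1.5,1.2,-0.5],"yaw": 0.035,"fingers": 0.3},{"travel": [-1,0.8,0],"yaw": 0.02,"fingers": 0.3},{"travel": [0,0,0],"yaw": 0,"fingers": 0.3},{"travel": [0,0,0],"yaw": 0,"fingers": 0.3}]'

```text
time: 6.45
tool_pos: [0.5127, -0.4168, 0.1356]
ee_rot: [0.876, 0.482, -0.018, -0.027]
ft_force: [0.3, 0.7, -1.5]
opening: 0.528
```

```bash
python3 - <<'E'
from h import *
f=wgrab('w6')
plan(519,-445,155,-32.8+180,.3)
E
```

```text
now [ 512.5 -416.5  135.4] ang -32.34 q [-0.76  0.26  1.67 -0.02  1.28 -0.19] n 1 tilt [-0.0579  0.0291 -0.9979]
{"travel":[-2.07,1.94,-2.08],"yaw":0.008,"fingers":0.3}
```

View pics/w6.png

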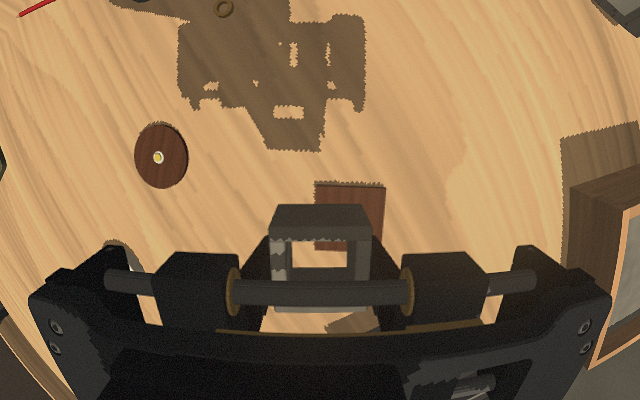

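The plate is at (350,215) just ahead of the held shade, with the round plate at (160,155). Tilt has grown to 3.7°, so I'll test how vertical strokes affect it.

arm_command --commands '[{"travel": [0,0,1],"yaw": 0,"fingers": 0.3},{"travel": [0,0,1],"yaw": 0,"fingers": 0.3},{"travel": [0,0,1],"yaw": 0,"fingers": 0.3},{"travel": [0,0,1],"yaw": 0,"fingers": 0.3},{"travel": [0,0,0],"yaw": 0,"fingers": 0.3}]'

```text
time: 7.0
tool_pos: [0.5093, -0.4111, 0.0903]
ee_rot: [0.875, 0.484, -0.019, -0.029]
ft_force: [-0.9, 0.2, -1.2]
opening: 0.525
```

```bash
python3 - <<'E'
from h import *
plan(519,-445,155,-32.8+180,.3)
E
```

```text
now [ 509.3 -411.1   90.3] ang -32.12 q [-0.75  0.29  1.71 -0.02  1.21 -0.19] n 2 tilt [-0.0603  0.0318 -0.9977]
{"travel":[-1.20,1.09,-3.31],"yaw":0.006,"fingers":0.3},
{"travel":[-1.19,1.10,-3.31],"yaw":0.006,"fingers":0.3}
```

arm_command --commands '[{"travel": [0,0,-3],"yaw": 0,"fingers": 0.3},{"travel": [0,0,-3],"yaw": 0,"fingers": 0.3},{"travel": [0,0,0],"yaw": 0,"fingers": 0.3}]'

```text
time: 7.3
tool_pos: [0.5121, -0.4118, 0.1487]
ee_rot: [0.874, 0.484, -0.019, -0.031]
ft_force: [-0.3, -0.1, -0.5]
opening: 0.529
```

```bash
python3 - <<'E'
from h import *
plan(519,-445,155,-32.8+180,.3)
E
```

```text
now [ 512.1 -411.8  148.7] ang -32.09 q [-0.75  0.24  1.66 -0.02  1.31 -0.19] n 1 tilt [-0.064   0.0353 -0.9973]
{"travel":[-2.45,2.30,-0.79],"yaw":0.012,"fingers":0.3}
```

arm_command --commands '[{"travel": [0,-2,0],"yaw": 0,"fingers": 0.3},{"travel": [0,-2,0],"yaw": 0,"fingers": 0.3},{"travel": [0,-2,0],"yaw": 0,"fingers": 0.3},{"travel": [0,-2,0],"yaw": 0,"fingers": 0.3}]'

```text
time: 7.7
tool_pos: [0.4434, -0.3686, 0.1511]
ee_rot: [0.874, 0.484, -0.019, -0.031]
ft_force: [0.4, -0.4, -1.2]
opening: 0.525
```

```bash
python3 - <<'E'
from h import *
plan(519,-445,155,-32.8+180,.3)
E
```

```text
now [ 443.4 -368.6  151.1] ang -32.04 q [-0.78  0.07  1.85 -0.02  1.29 -0.21] n 3 tilt [-0.0638  0.0351 -0.9973]
{"travel":[-0.82,3.47,-0.38],"yaw":0.004,"fingers":0.3},
{"travel":[-0.81,3.47,-0.38],"yaw":0.004,"fingers":0.3},
{"travel":[-0.79,3.48,-0.38],"yaw":0.004,"fingers":0.3}
```

arm_command --commands '[{"travel": [0,4,0],"yaw": 0,"fingers": 0.3},{"travel": [0,4,0],"yaw": 0,"fingers": 0.3}]'

```text
time: 7.9
tool_pos: [0.5031, -0.4043, 0.1385]
ee_rot: [0.874, 0.484, -0.022, -0.037]
ft_force: [0.6, -1.1, -0.7]
opening: 0.526
```

```bash
python3 - <<'E'
from h import *
plan(519,-445,155,-32.8+180,.3)
E
```

```text
now [ 503.1 -404.3  138.5] ang -32.11 q [-0.75  0.24  1.69 -0.02  1.3  -0.19] n 1 tilt [-0.0736  0.0438 -0.9963]
{"travel":[-2.60,3.36,-1.94],"yaw":0.012,"fingers":0.3}
```

arm_command --commands '[{"travel": [0,-4.5,0],"yaw": 0,"fingers": 0.3},{"travel": [0,-4.5,0],"yaw": 0,"fingers": 0.3},{"travel": [0,-4.5,0],"yaw": 0,"fingers": 0.3}]'

```text
time: 8.2
tool_pos: [0.3907, -0.334, 0.1319]
ee_rot: [0.873, 0.484, -0.025, -0.049]
ft_force: [-0.6, 0.1, -0.9]
opening: 0.528
```

```bash
python3 - <<'E'
from h import *
plan(519,-445,155,-32.8+180,.3)
E
```

```text
now [ 390.7 -334.   131.9] ang -31.98 q [-0.8  -0.02  1.98 -0.02  1.29 -0.23] n 4 tilt [-0.0909  0.061  -0.994 ]
{"travel":[-0.65,4.10,-1.04],"yaw":0.004,"fingers":0.3},
{"travel":[-0.64,4.10,-1.04],"yaw":0.004,"fingers":0.3},
{"travel":[-0.62,4.11,-1.04],"yaw":0.004,"fingers":0.3},
{"travel":[-0.61,4.11,-1.04],"yaw":0.004,"fingers":0.3}
```

arm_command --commands '[{"travel": [0,1.5,0],"yaw": 0,"fingers": 0.3},{"travel": [0,1.5,0],"yaw": 0,"fingers": 0.3},{"travel": [0,1.5,0],"yaw": 0,"fingers": 0.3},{"travel": [0,1.5,0],"yaw": 0,"fingers": 0.3},{"travel": [0,1.5,0],"yaw": 0,"fingers": 0.3},{"travel": [0,1.5,0],"yaw": 0,"fingers": 0.3}]'

```text
time: 8.8
tool_pos: [0.4627, -0.377, 0.1113]
ee_rot: [0.873, 0.484, -0.027, -0.055]
ft_force: [-0.7, -0.6, -1.4]
opening: 0.526
```

```bash
python3 - <<'E'
from h import *
plan(519,-445,155,-32.8+180,.3)
E
```

```text
now [ 462.7 -377.   111.3] ang -32.01 q [-0.76  0.19  1.8  -0.02  1.28 -0.2 ] n 3 tilt [-0.1004  0.0702 -0.9925]
{"travel":[-0.92,2.59,-1.79],"yaw":0.005,"fingers":0.3},
{"travel":[-0.91,2.60,-1.79],"yaw":0.005,"fingers":0.3},
{"travel":[-0.89,2.60,-1.79],"yaw":0.005,"fingers":0.3}
```

```bash
cat >> h.py <<'E'
def st():
    from station import readout
    o=readout.get_obs();Rm=R.from_quat(o['ee_rot']).as_matrix();z=Rm[:,2]
    q=np.array(o['joint_positions']);c,s=np.cos(q[0]),np.sin(q[0])
    print('t%.2f'%o['time'],'p',(np.array(o['tool_pos'])*1000).round(1),'tilt rad/tan (mrad)',round((z[0]*c+z[1]*s)*1000,1),round((-z[0]*s+z[1]*c)*1000,1),'q',q.round(4),'qd',np.round(o['qd'],3),'tau',np.round(o['joint_torque'],1))
E
python3 -c "from h import *;st()"
```

```text
t8.80 p [ 462.7 -377.   111.3] tilt rad/tan (mrad) -121.0 -18.9 q [-0.7649  0.186   1.7988 -0.0197  1.2782 -0.199 ] qd [ 0.056  0.37  -0.377  0.006  0.003  0.051] tau [ -0.2 -43.9 -32.2   0.    0.5  -0.1]
```

arm_command --commands '[{"travel": [0,0,0],"yaw": 0,"fingers": 0.3},{"travel": [0,0,0],"yaw": 0,"fingers": 0.3},{"travel": [0,0,0],"yaw": 0,"fingers": 0.3},{"travel": [0,0,0],"yaw": 0,"fingers": 0.3}]'

```text
time: 9.2
tool_pos: [0.4652, -0.3785, 0.1093]
ee_rot: [0.873, 0.484, -0.027, -0.056]
ft_force: [-0.1, 0.1, -2.0]
opening: 0.527
```

```bash
python3 -c "from h import *;st()"
```

```text
t9.20 p [ 465.2 -378.5  109.3] tilt rad/tan (mrad) -122.0 -19.0 q [-0.7639  0.1946  1.7924 -0.0198  1.2769 -0.1989] qd [-0.     0.001  0.002  0.001  0.002 -0.002] tau [  0.  -42.3 -33.6   0.    0.5  -0. ]
```

arm_command --commands '[{"travel": [0,0,0],"yaw": 0,"fingers": 0.3},{"travel": [0,0,0],"yaw": 0,"fingers": 0.3},{"travel": [0,0,0],"yaw": 0,"fingers": 0.3},{"travel": [0,0,0],"yaw": 0,"fingers": 0.3}]'

```text
time: 9.6
tool_pos: [0.4644, -0.3781, 0.1098]
ee_rot: [0.873, 0.484, -0.027, -0.055]
ft_force: [-0.5, 0.5, -0.4]
opening: 0.527
```

```bash
python3 -c "from h import *;st()"
```

```text
t9.60 p [ 464.4 -378.1  109.8] tilt rad/tan (mrad) -121.6 -19.0 q [-0.7642  0.1921  1.7945 -0.0199  1.277  -0.1989] qd [-0.001 -0.004  0.003 -0.001  0.001  0.001] tau [  0.  -42.4 -33.4   0.    0.5  -0. ]
```

arm_command --commands '[{"travel": [0,0,-1],"yaw": 0,"fingers": 0.3}]'

```text
time: 9.7
tool_pos: [0.4644, -0.3779, 0.1185]
ee_rot: [0.873, 0.484, -0.028, -0.057]
ft_force: [-0.7, -0.0, -2.3]
opening: 0.526
```

```bash
python3 -c "from h import *;st()"
```

```text
t9.70 p [ 464.4 -377.9  118.5] tilt rad/tan (mrad) -124.9 -19.0 q [-0.764   0.1847  1.7873 -0.0197  1.2949 -0.199 ] qd [ 0.004 -0.096 -0.112  0.     0.184  0.001] tau [ -0.1 -42.7 -34.3   0.    0.2  -0. ]
```

arm_command --commands '[{"travel": [0,0,0],"yaw": 0,"fingers": 0.3}]'

```text
time: 9.8
tool_pos: [0.4655, -0.3789, 0.1207]
ee_rot: [0.873, 0.484, -0.027, -0.055]
ft_force: [-0.0, 0.1, -1.5]
opening: 0.523
```

```bash
python3 -c "from h import *;st()"
```

```text
t9.80 p [ 465.5 -378.9  120.7] tilt rad/tan (mrad) -121.3 -19.0 q [-0.7639  0.1831  1.7848 -0.0197  1.2953 -0.199 ] qd [-0.002  0.012  0.029 -0.    -0.003 -0.001] tau [  0.1 -40.9 -32.2   0.    0.6  -0. ]
```

arm_command --commands '[{"travel": [0,0,2],"yaw": 0,"fingers": 0.3}]'

```text
time: 9.9
tool_pos: [0.4655, -0.3794, 0.1044]
ee_rot: [0.873, 0.484, -0.026, -0.052]
ft_force: [0.6, -0.3, -2.2]
opening: 0.531
```

```bash
python3 -c "from h import *;st()"
```

```text
t9.90 p [ 465.5 -379.4  104.4] tilt rad/tan (mrad) -113.9 -19.0 q [-0.7645  0.1967  1.7985 -0.02    1.2606 -0.1989] qd [-0.007  0.172  0.19  -0.002 -0.355  0.001] tau [  0.1 -43.3 -33.2   0.    1.   -0. ]
```

arm_command --commands '[{"travel": [0,0,-0.02],"yaw": 0,"fingers": 0.3},{"travel": [0,0,0],"yaw": 0,"fingers": 0.3},{"travel": [0,0,0],"yaw": 0,"fingers": 0.3}]'

```text
time: 10.2
tool_pos: [0.4646, -0.3785, 0.1036]
ee_rot: [0.873, 0.484, -0.026, -0.053]
ft_force: [-0.3, 0.0, -0.8]
opening: 0.526
```

```bash
python3 -c "from h import *;st()"
```

```text
t10.20 p [ 464.6 -378.5  103.6] tilt rad/tan (mrad) -117.4 -19.0 q [-0.7645  0.1972  1.7997 -0.0199  1.2625 -0.1989] qd [-0.    -0.008 -0.019 -0.001  0.001  0.   ] tau [ -0.  -42.6 -33.4   0.    0.4  -0. ]
```

arm_command --commands '[{"travel": [0,-4,0],"yaw": 0,"fingers": 0.3}]'

```text
time: 10.3
tool_pos: [0.4329, -0.3591, 0.1085]
ee_rot: [0.873, 0.484, -0.026, -0.052]
ft_force: [-0.7, 0.7, -0.2]
opening: 0.528
```

```bash
python3 -c "from h import *;st()"
```

```text
t10.30 p [ 432.9 -359.1  108.5] tilt rad/tan (mrad) -115.2 -20.5 q [-0.7781  0.1142  1.8842 -0.0215  1.2586 -0.2123] qd [-0.145 -0.95   0.956 -0.029  0.03  -0.138] tau [  1.5 -30.5 -35.2   0.2   0.1   0.2]
```

arm_command --commands '[{"travel": [0,0,0],"yaw": 0,"fingers": 0.3},{"travel": [0,0,0],"yaw": 0,"fingers": 0.3},{"travel": [0,0,0],"yaw": 0,"fingers": 0.3}]'

```text
time: 10.6
tool_pos: [0.4303, -0.3571, 0.1087]
ee_rot: [0.873, 0.484, -0.027, -0.054]
ft_force: [-0.0, -0.7, -1.3]
opening: 0.526
```

```bash
python3 -c "from h import *;st()"
```

```text
t10.60 p [ 430.3 -357.1  108.7] tilt rad/tan (mrad) -117.8 -20.6 q [-0.7785  0.1087  1.8901 -0.0217  1.2609 -0.2124] qd [-0.001 -0.005 -0.021  0.001 -0.01   0.002] tau [ -0.  -38.6 -33.   -0.    0.5  -0. ]
```

arm_command --commands '[{"travel": [0,4,0],"yaw": 0,"fingers": 0.3}]'

```text
time: 10.7
tool_pos: [0.4622, -0.3766, 0.1037]
ee_rot: [0.873, 0.484, -0.027, -0.055]
ft_force: [0.6, -1.7, -2.1]
opening: 0.527
```

```bash
python3 -c "from h import *;st()"
```

```text
t10.70 p [ 462.2 -376.6  103.7] tilt rad/tan (mrad) -120.9 -19.3 q [-0.7649  0.1929  1.8048 -0.0202  1.2652 -0.1989] qd [ 0.145  0.93  -1.016  0.026 -0.027  0.14 ] tau [ -0.3 -48.  -28.9  -0.    0.8  -0.2]
```

arm_command --commands '[{"travel": [0,0,0],"yaw": 0,"fingers": 0.3},{"travel": [0,0,0],"yaw": 0,"fingers": 0.3},{"travel": [0,0,0],"yaw": 0,"fingers": 0.3}]'

```text
time: 11.0
tool_pos: [0.4663, -0.3796, 0.1036]
ee_rot: [0.873, 0.484, -0.027, -0.054]
ft_force: [-0.2, 0.0, -1.7]
opening: 0.526
```

```bash
python3 -c "from h import *;st()"
```

```text
t11.00 p [ 466.3 -379.6  103.6] tilt rad/tan (mrad) -118.0 -19.0 q [-0.7639  0.2016  1.7946 -0.0199  1.2638 -0.1987] qd [ 0.001  0.004 -0.01   0.001  0.007 -0.002] tau [  0.  -42.3 -33.3   0.    0.4  -0. ]
```

Moves that are followed by a hold leave no drift. A fast downward row "frozen" mid-way gains tilt in the direction I need, so I'll pump the tilt back that way.

arm_command --commands '[{"travel": [0,0,-5],"yaw": 0,"fingers": 0.3},{"travel": [0,0,0],"yaw": 0,"fingers": 0.3},{"travel": [0,0,0],"yaw": 0,"fingers": 0.3},{"travel": [0,0,-4],"yaw": 0,"fingers": 0.3},{"travel": [0,0,0],"yaw": 0,"fingers": 0.3},{"travel": [0,0,0],"yaw": 0,"fingers": 0.3}]'

```text
time: 11.6
tool_pos: [0.4738, -0.3848, 0.1951]
ee_rot: [0.873, 0.484, -0.027, -0.054]
ft_force: [-0.4, 0.8, -2.4]
opening: 0.524
```

```bash
python3 -c "from h import *;st()"
```

```text
t11.60 p [ 473.8 -384.8  195.1] tilt rad/tan (mrad) -117.9 -18.8 q [-0.7617  0.136   1.706  -0.019   1.4179 -0.1993] qd [-0.001 -0.032 -0.051 -0.    -0.003  0.   ] tau [ -0.  -44.7 -38.3   0.    0.4  -0. ]
```

arm_command --commands '[{"travel": [0,0,5],"yaw": 0,"fingers": 0.3},{"travel": [0,0,0.02],"yaw": 0,"fingers": 0.3},{"travel": [0,0,0],"yaw": 0,"fingers": 0.3},{"travel": [0,0,-5],"yaw": 0,"fingers": 0.3},{"travel": [0,0,0],"yaw": 0,"fingers": 0.3},{"travel": [0,0,0],"yaw": 0,"fingers": 0.3}]'

```text
time: 12.2
tool_pos: [0.4723, -0.3835, 0.1948]
ee_rot: [0.873, 0.484, -0.027, -0.055]
ft_force: [-0.3, 0.8, -2.3]
opening: 0.524
```

```bash
python3 -c "from h import *;st()"
```

```text
t12.20 p [ 472.3 -383.5  194.8] tilt rad/tan (mrad) -121.6 -18.6 q [-0.7618  0.1342  1.7086 -0.0188  1.4206 -0.1993] qd [ 0.    -0.046 -0.106  0.002  0.004 -0.001] tau [ -0.  -44.8 -38.4   0.    0.4  -0. ]
```

arm_command --commands '[{"travel": [0,0,5],"yaw": 0,"fingers": 0.3},{"travel": [0,0,0.02],"yaw": 0,"fingers": 0.3},{"travel": [0,0,-5],"yaw": 0,"fingers": 0.3},{"travel": [0,0,0],"yaw": 0,"fingers": 0.3},{"travel": [0,0,5],"yaw": 0,"fingers": 0.3},{"travel": [0,0,0.02],"yaw": 0,"fingers": 0.3},{"travel": [0,0,-5],"yaw": 0,"fingers": 0.3},{"travel": [0,0,0],"yaw": 0,"fingers": 0.3}]'

```text
time: 13.0
tool_pos: [0.478, -0.3886, 0.2116]
ee_rot: [0.873, 0.484, -0.024, -0.046]
ft_force: [-0.3, -1.2, -0.8]
opening: 0.524
```

```bash
python3 -c "from h import *;st()"
```

```text
t13.00 p [ 478.  -388.6  211.6] tilt rad/tan (mrad) -102.7 -18.3 q [-0.7616  0.1268  1.6869 -0.0185  1.4308 -0.1994] qd [-0.002  0.057  0.098 -0.002 -0.008 -0.   ] tau [  0.1 -36.6 -30.5   0.    0.9  -0. ]
```

arm_command --commands '[{"travel": [0,0,5],"yaw": 0,"fingers": 0.3},{"travel": [0,0,0.02],"yaw": 0,"fingers": 0.3},{"travel": [0,0,-4.5],"yaw": 0,"fingers": 0.3},{"travel": [0,0,0],"yaw": 0,"fingers": 0.3},{"travel": [0,0,5],"yaw": 0,"fingers": 0.3},{"travel": [0,0,0.02],"yaw": 0,"fingers": 0.3},{"travel": [0,0,-4.5],"yaw": 0,"fingers": 0.3},{"travel": [0,0,0],"yaw": 0,"fingers": 0.3}]'

```text
time: 13.8
tool_pos: [0.4853, -0.3952, 0.2291]
ee_rot: [0.874, 0.484, -0.02, -0.032]
ft_force: [0.5, -0.3, -0.0]
opening: 0.529
```

```bash
python3 -c "from h import *;st()"
```

```text
t13.80 p [ 485.3 -395.2  229.1] tilt rad/tan (mrad) -73.4 -17.9 q [-0.7614  0.1189  1.6647 -0.0181  1.4315 -0.1994] qd [-0.003  0.045  0.081 -0.001 -0.001 -0.   ] tau [  0.1 -36.7 -31.1   0.    0.7  -0. ]
```

arm_command --commands '[{"travel": [0,0,5],"yaw": 0,"fingers": 0.3},{"travel": [0,0,-5],"yaw": 0,"fingers": 0.3},{"travel": [0,0,0],"yaw": 0,"fingers": 0.3},{"travel": [0,0,5],"yaw": 0,"fingers": 0.3},{"travel": [0,0,-5],"yaw": 0,"fingers": 0.3},{"travel": [0,0,0],"yaw": 0,"fingers": 0.3}]'

```text
time: 14.4
tool_pos: [0.4662, -0.377, 0.1909]
ee_rot: [0.873, 0.484, -0.026, -0.054]
ft_force: [1.6, -1.5, 1.9]
opening: 0.524
```

```bash
python3 -c "from h import *;st()"
```

```text
t14.40 p [ 466.2 -377.   190.9] tilt rad/tan (mrad) -118.0 -17.7 q [-0.7615  0.116   1.7352 -0.0179  1.4087 -0.1993] qd [-0.002  0.081  0.334 -0.002  0.008 -0.001] tau [  0.3 -31.3 -24.4   0.    1.1  -0. ]
```

The first pattern works and the second doesn't, so I'll repeat the first.

arm_command --commands '[{"travel": [0,0,0],"yaw": 0,"fingers": 0.3},{"travel": [0,0,0],"yaw": 0,"fingers": 0.3},{"travel": [0,0,5],"yaw": 0,"fingers": 0.3},{"travel": [0,0,0.02],"yaw": 0,"fingers": 0.3},{"travel": [0,0,-4.5],"yaw": 0,"fingers": 0.3},{"travel": [0,0,0],"yaw": 0,"fingers": 0.3}]'

```text
time: 15.0
tool_pos: [0.4704, -0.3808, 0.1987]
ee_rot: [0.873, 0.484, -0.024, -0.047]
ft_force: [0.3, -0.1, 0.2]
opening: 0.532
```

```bash
python3 -c "from h import *;st()"
```

```text
t15.00 p [ 470.4 -380.8  198.7] tilt rad/tan (mrad) -103.5 -17.4 q [-0.7614  0.1134  1.7238 -0.0177  1.4081 -0.1994] qd [-0.003  0.052  0.072 -0.001 -0.01   0.   ] tau [  0.1 -35.9 -30.1   0.    0.9  -0. ]
```

arm_command --commands '[{"travel": [0,0,5],"yaw": 0,"fingers": 0.3},{"travel": [0,0,0.02],"yaw": 0,"fingers": 0.3},{"travel": [0,0,-4.5],"yaw": 0,"fingers": 0.3},{"travel": [0,0,0],"yaw": 0,"fingers": 0.3},{"travel": [0,0,5],"yaw": 0,"fingers": 0.3},{"travel": [0,0,0.02],"yaw": 0,"fingers": 0.3},{"travel": [0,0,-4.5],"yaw": 0,"fingers": 0.3},{"travel": [0,0,0],"yaw": 0,"fingers": 0.3}]'

```text
time: 15.8
tool_pos: [0.4796, -0.3894, 0.217]
ee_rot: [0.874, 0.484, -0.019, -0.031]
ft_force: [-0.2, -0.1, -0.3]
opening: 0.529
```

```bash
python3 -c "from h import *;st()"
```

```text
t15.80 p [ 479.6 -389.4  217. ] tilt rad/tan (mrad) -70.2 -17.1 q [-0.7613  0.1075  1.6976 -0.0173  1.4069 -0.1994] qd [-0.004  0.047  0.079 -0.002 -0.002  0.001] tau [  0.1 -36.2 -31.    0.    0.7  -0. ]
```

arm_command --commands '[{"travel": [0,0,5],"yaw": 0,"fingers": 0.3},{"travel": [0,0,0.02],"yaw": 0,"fingers": 0.3},{"travel": [0,0,-4.5],"yaw": 0,"fingers": 0.3},{"travel": [0,0,0],"yaw": 0,"fingers": 0.3},{"travel": [0,0,5],"yaw": 0,"fingers": 0.3},{"travel": [0,0,0.02],"yaw": 0,"fingers": 0.3},{"travel": [0,0,-4.5],"yaw": 0,"fingers": 0.3},{"travel": [0,0,0],"yaw": 0,"fingers": 0.3}]'

```text
time: 16.6
tool_pos: [0.4866, -0.3958, 0.235]
ee_rot: [0.874, 0.485, -0.014, -0.018]
ft_force: [1.2, -0.6, 0.4]
opening: 0.528
```

```bash
python3 -c "from h import *;st()"
```

```text
t16.60 p [ 486.6 -395.8  235. ] tilt rad/tan (mrad) -41.9 -16.6 q [-0.7611  0.0995  1.6749 -0.0169  1.4092 -0.1994] qd [-0.001  0.044  0.078 -0.001 -0.001 -0.   ] tau [  0.  -36.  -31.3   0.    0.6  -0. ]
```

arm_command --commands '[{"travel": [0,0,5],"yaw": 0,"fingers": 0.3},{"travel": [0,0,0.02],"yaw": 0,"fingers": 0.3},{"travel": [0,0,-4.5],"yaw": 0,"fingers": 0.3},{"travel": [0,0,0],"yaw": 0,"fingers": 0.3},{"travel": [0,0,5],"yaw": 0,"fingers": 0.3},{"travel": [0,0,0.02],"yaw": 0,"fingers": 0.3},{"travel": [0,0,-4.5],"yaw": 0,"fingers": 0.3},{"travel": [0,0,0],"yaw": 0,"fingers": 0.3}]'

```text
time: 17.4
tool_pos: [0.4928, -0.4012, 0.253]
ee_rot: [0.875, 0.485, -0.01, -0.005]
ft_force: [-0.2, -0.8, 0.6]
opening: 0.526
```

```bash
python3 -c "from h import *;st()"
```

```text
t17.40 p [ 492.8 -401.2  253. ] tilt rad/tan (mrad) -15.1 -16.2 q [-0.7608  0.091   1.6533 -0.0164  1.4124 -0.1994] qd [-0.001  0.047  0.081 -0.002 -0.001  0.001] tau [  0.  -35.8 -31.6   0.    0.5  -0. ]
```

arm_command --commands '[{"travel": [0,0,4.5],"yaw": 0,"fingers": 0.3},{"travel": [0,0,0.02],"yaw": 0,"fingers": 0.3},{"travel": [0,0,0],"yaw": 0,"fingers": 0.3},{"travel": [0,0,0],"yaw": 0,"fingers": 0.3},{"travel": [0,0,0],"yaw": 0,"fingers": 0.3}]'

```text
time: 17.9
tool_pos: [0.4966, -0.4055, 0.224]
ee_rot: [0.875, 0.485, -0.007, 0.004]
ft_force: [0.6, 0.4, -1.3]
opening: 0.529
```

```bash
python3 - <<'E'
from h import *
st()
f=wgrab('w7')
plan(519,-445,180,-32.8+180,.3)
E
```

```text
t17.90 p [ 496.6 -405.5  224. ] tilt rad/tan (mrad) 4.2 -16.0 q [-0.7616  0.1088  1.6831 -0.0165  1.3455 -0.1993] qd [ 0.    -0.007 -0.015  0.001  0.012  0.   ] tau [ -0.  -41.3 -36.2   0.    0.   -0. ]
now [ 496.6 -405.5  224. ] ang -32.01 q [-0.76  0.11  1.68 -0.02  1.35 -0.2 ] n 2 tilt [-0.0078 -0.0147 -0.9999]
{"travel":[-1.04,1.99,2.22],"yaw":0.007,"fingers":0.3},
{"travel":[-1.03,2.00,2.22],"yaw":0.007,"fingers":0.3}
```

View pics/w7.png

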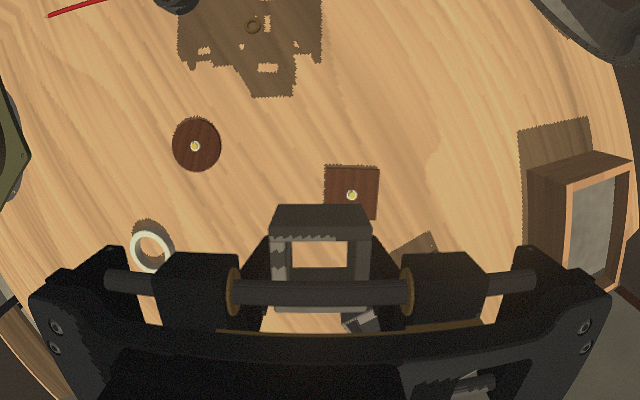

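Tilt is now small (4/-16 mrad) and the shade is still square in the jaws. The square plate's LED is at (351,195). I'll measure it by ray casting.

```bash
cat >> h.py <<'E'
def led(f,u,v,r=8,z=.0085):
    c=f['color'].astype(float);g=np.clip(np.minimum(c[...,0],c[...,1])-120,0,None)
    yy,xx=np.mgrid[v-r:v+r+1,u-r:u+r+1];w=g[v-r:v+r+1,u-r:u+r+1]
    p=np.array([(xx*w).sum()/w.sum(),(yy*w).sum()/w.sum()]);return p,wplane(f,p,z)[0]*1000
E
python3 - <<'E'
from h import *
f=pickle.load(open('w7.pkl','rb'))
print(led(f,351,195)); print(led(f,194,146))
k=[[325,165],[379,167],[374,219]]
P=wplane(f,k,.006)[:,:2]*1000;e=np.diff(P,axis=0);print(P.round(1),np.linalg.norm(e,axis=1),np.degrees(np.arctan2(e[:,1],e[:,0])),(P[0]+P[2])/2)
c=f['color'][150:230,310:400,::-1];cv2.imwrite('pics/c7.png',cv2.resize(c,None,fx=7,fy=7))
E
```

```text
(array([351.58304162, 195.16900039]), array([ 516.17450354, -446.26970092,    8.5       ]))
(array([194.51403149, 145.97330595]), array([ 384.03016616, -287.43979374,    8.5       ]))
[[ 508.  -397.2]
 [ 563.1 -434. ]
 [ 524.7 -489.9]] [66.31989221 67.81904193] [ -33.72762153 -124.53120318] [ 516.31099713 -443.54813533]
```

View pics/c7.png

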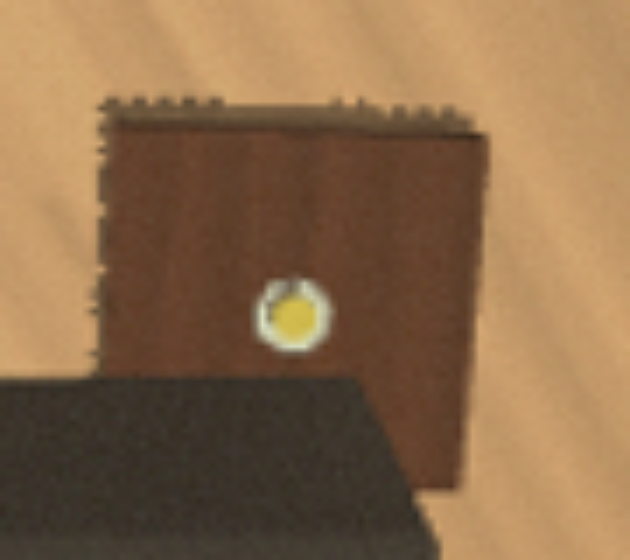

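```bash
cat >> h.py <<'E'
def wtool(f,uv,zt):
    uv=np.asarray(uv,float).reshape(-1,2);a=(uv-[f['cx'],f['cy']]);r=np.linalg.norm(a,axis=1)+1e-9;t=r/f['fx']
    d=np.stack([np.sin(t)*a[:,0]/r,-np.sin(t)*a[:,1]/r,-np.cos(t)],-1);H=f['hand_eye'];d=d@H[:3,:3].T
    return (H[:3,3]+d*((zt-H[2,3])/d[:,2])[:,None])*1000
E
python3 - <<'E'
from h import *
f=pickle.load(open('w7.pkl','rb'))
c=f['color'][195:325,250:390,::-1];cv2.imwrite('pics/c7b.png',cv2.resize(c,None,fx=5,fy=5))
print(wtool(f,[[269,239],[371,239]],-.0158),wtool(f,[[277,204],[363,204]],.0242))
E
```

```text
[[ 19.30044124 -25.69873815 -15.8       ]
 [ 19.2851766   23.64679479 -15.8       ]] [[ 25.0674846  -26.80634704  24.2       ]
 [ 25.05141643  24.78061535  24.2       ]]
```

View pics/c7b.png

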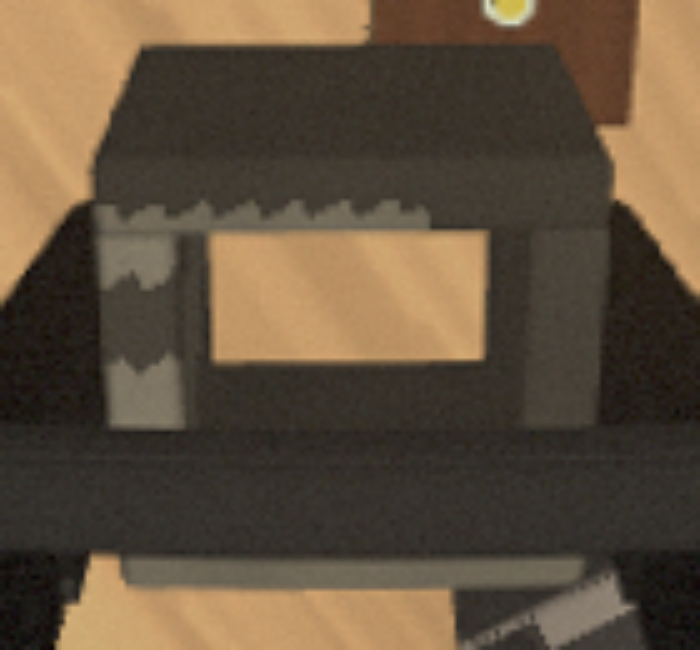

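```bash
python3 - <<'E'
from h import *
f=pickle.load(open('w7.pkl','rb'))
print(wtool(f,[[268.6,226.4],[372.4,226.4],[274.4,312.4],[366.6,312.4]],-.0158),wtool(f,[[279,204],[361.4,204]],.0242))
E
```

```text
[[ 25.83258097 -25.52222722 -15.8       ]
 [ 25.81245809  23.95828649 -15.8       ]
 [-24.59618853 -25.82179383 -15.8       ]
 [-24.63609824  24.31797691 -15.8       ]] [[ 25.06830726 -25.59223701  24.2       ]
 [ 25.05268451  23.80897982  24.2       ]]
```

The held shade measures 50.4 mm and is centred at tool (+0.4,-0.8) mm. So the wrist camera is good to about 1 mm, and the top camera is offset by about (+4,-1) mm. Next I'll go above the plate in settled steps.

arm_command --commands '[{"travel": [-1.0,2.0,3],"yaw": 0.02,"fingers": 0.3},{"travel": [0,0,0],"yaw": 0,"fingers": 0.3},{"travel": [-1.1,2.0,3],"yaw": 0,"fingers": 0.3},{"travel": [0,0,0],"yaw": 0,"fingers": 0.3},{"travel": [0,0,4],"yaw": 0,"fingers": 0.3},{"travel": [0,0,0],"yaw": 0,"fingers": 0.3},{"travel": [0,0,0],"yaw": 0,"fingers": 0.3}]'

```text
time: 18.65
tool_pos: [0.5225, -0.4492, 0.1342]
ee_rot: [0.879, 0.476, -0.005, 0.01]
ft_force: [-0.5, -0.6, 0.4]
opening: 0.528
```

```bash
python3 - <<'E'
from h import *
st();f=wgrab('w8')
plan(516.8,-447,80,-33.5+180,.3)
E
```

```text
t18.65 p [ 522.5 -449.2  134.2] tilt rad/tan (mrad) 16.1 -14.9 q [-0.7821  0.2733  1.6501 -0.0159  1.2021 -0.1984] qd [ 0.001  0.013  0.051 -0.     0.025 -0.   ] tau [ -0.1 -43.3 -31.2   0.    0.1  -0. ]
now [ 521.9 -448.6  133.2] ang -33.11 q [-0.78  0.27  1.65 -0.02  1.2  -0.2 ] n 2 tilt [-6.000e-04 -2.050e-02 -9.998e-01]
{"travel":[-0.03,-0.28,2.66],"yaw":0.003,"fingers":0.3},
{"travel":[-0.03,-0.28,2.66],"yaw":0.003,"fingers":0.3}
```

View pics/w8.png

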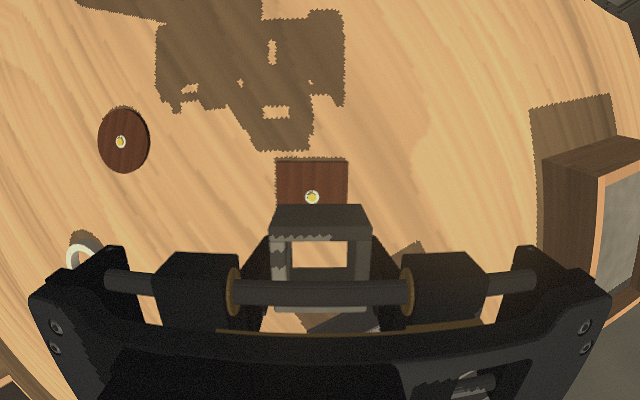

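```bash
python3 - <<'E'
from h import *
f=pickle.load(open('w8.pkl','rb'))
p,P=led(f,312,198,r=6);print(p,P)
k=[[275.5,158.5],[347.5,158.5]]
Q=wplane(f,k,.006)[:,:2]*1000;e=Q[1]-Q[0];print(Q,np.linalg.norm(e),np.degrees(np.arctan2(e[1],e[0])))
c=f['color'][145:215,260:360,::-1];cv2.imwrite('pics/c8.png',cv2.resize(c,None,fx=7,fy=7))
E
```

```text
[312.17597879 197.55882953] [ 516.31594797 -446.49955655    8.5       ]
[[ 508.39087522 -397.48938901]
 [ 563.41394779 -433.7639827 ]] 65.9043599687912 -33.39532737653544
```

View pics/c8.png

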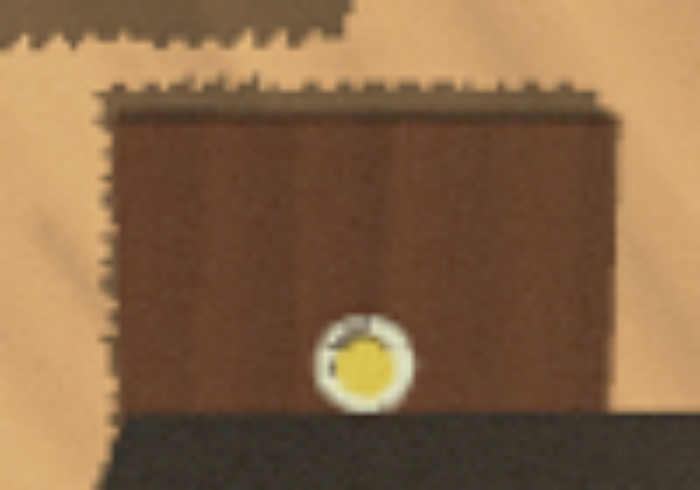

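arm_command --commands '[{"travel": [0,-0.28,3],"yaw": 0.005,"fingers": 0.3},{"travel": [0,0,0],"yaw": 0,"fingers": 0.3},{"travel": [0,0,0],"yaw": 0,"fingers": 0.3},{"travel": [0,-0.28,3],"yaw": 0,"fingers": 0.3},{"travel": [0,0,0],"yaw": 0,"fingers": 0.3},{"travel": [0,0,0],"yaw": 0,"fingers": 0.3},{"travel": [0,0,0],"yaw": 0,"fingers": 0.3}]'

```text
time: 19.4
tool_pos: [0.5245, -0.4524, 0.0937]
ee_rot: [0.88, 0.474, -0.001, 0.021]
ft_force: [-0.3, 0.2, -2.4]
opening: 0.524
```

```bash
python3 - <<'E'
from h import *
st();f=wgrab('w9')
plan(516.8,-447,31,-33.4+180,.3)
E
```

```text
t19.40 p [ 524.5 -452.4   93.7] tilt rad/tan (mrad) 39.7 -14.5 q [-0.7835  0.3077  1.6813 -0.0162  1.1129 -0.1949] qd [-0.    -0.025 -0.036  0.001  0.006 -0.001] tau [ -0.  -48.4 -34.2   0.   -0.1   0. ]
now [ 525.  -453.    94.5] ang -33.31 q [-0.78  0.31  1.68 -0.02  1.11 -0.19] n 2 tilt [ 0.0193 -0.0396 -0.999 ]
{"travel":[0.09,-0.63,3.15],"yaw":0.001,"fingers":0.3},
{"travel":[0.09,-0.63,3.15],"yaw":0.001,"fingers":0.3}
```

View pics/w9.png

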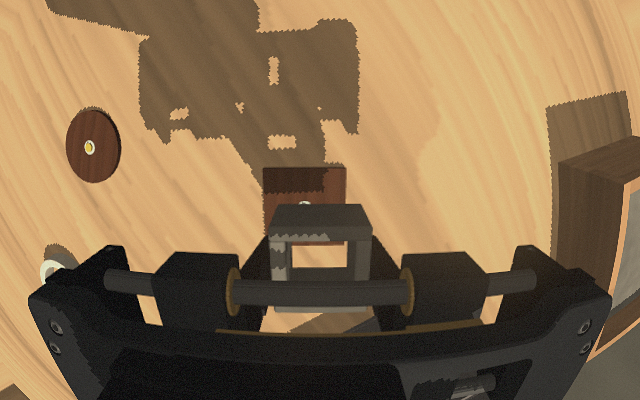

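Zero rows re-target the measured pose, so stop-start motion is what builds tilt. I'll cancel it with up-stops, then descend in one smooth chain.

arm_command --commands '[{"travel": [0,-0.3,-3],"yaw": 0,"fingers": 0.3},{"travel": [0,0,0],"yaw": 0,"fingers": 0.3},{"travel": [0,0,0],"yaw": 0,"fingers": 0.3},{"travel": [0,-0.3,-3],"yaw": 0,"fingers": 0.3},{"travel": [0,0,0],"yaw": 0,"fingers": 0.3},{"travel": [0,0,0],"yaw": 0,"fingers": 0.3}]'

```text
time: 20.05
tool_pos: [0.5194, -0.4476, 0.1564]
ee_rot: [0.88, 0.474, -0.001, 0.023]
ft_force: [-0.2, 0.2, -2.8]
opening: 0.526
```

```bash
python3 - <<'E'
from h import *
st()
E
```

```text
t20.05 p [ 519.4 -447.6  156.4] tilt rad/tan (mrad) 43.6 -14.3 q [-0.7839  0.2315  1.6614 -0.0153  1.2052 -0.1969] qd [ 0.001 -0.019 -0.031  0.001 -0.007  0.001] tau [ -0.  -48.9 -37.8   0.   -0.2   0. ]
```

arm_command --commands '[{"travel": [0,0,-3],"yaw": 0,"fingers": 0.3},{"travel": [0,0,0],"yaw": 0,"fingers": 0.3},{"travel": [0,0,0],"yaw": 0,"fingers": 0.3}]'

```text
time: 20.35
tool_pos: [0.5174, -0.4452, 0.1808]
ee_rot: [0.88, 0.474, -0.002, 0.019]
ft_force: [-0.7, 0.1, -1.5]
opening: 0.527
```

```bash
python3 - <<'E'
from h import *
st()
plan(516.8,-447,31,-33.4+180,.3)
E
```

```text
t20.35 p [ 517.4 -445.2  180.8] tilt rad/tan (mrad) 36.3 -14.4 q [-0.7834  0.2093  1.6447 -0.0151  1.2514 -0.197 ] qd [ 0.001 -0.008 -0.028  0.    -0.011 -0.001] tau [  0.  -48.5 -38.5   0.   -0.1   0. ]
now [ 517.4 -445.2  180.8] ang -33.32 q [-0.78  0.21  1.64 -0.02  1.25 -0.2 ] n 4 tilt [ 0.0156 -0.0358 -0.9992]
{"travel":[0.03,-0.11,3.74],"yaw":0.000,"fingers":0.3},
{"travel":[0.03,-0.11,3.74],"yaw":0.000,"fingers":0.3},
{"travel":[0.03,-0.11,3.74],"yaw":0.000,"fingers":0.3},
{"travel":[0.03,-0.11,3.74],"yaw":0.000,"fingers":0.3}
```

arm_command --commands '[{"travel": [0,0,5],"yaw": 0,"fingers": 0.3},{"travel": [0,0,-5],"yaw": 0,"fingers": 0.3},{"travel": [0,0,0],"yaw": 0,"fingers": 0.3},{"travel": [0,0,0],"yaw": 0,"fingers": 0.3}]'

```text
time: 20.75
tool_pos: [0.5088, -0.4369, 0.1509]
ee_rot: [0.88, 0.475, -0.007, 0.002]
ft_force: [0.1, 0.2, -2.6]
opening: 0.527
```

```bash
python3 - <<'E'
from h import *
st()
E
```

```text
t20.75 p [ 508.8 -436.9  150.9] tilt rad/tan (mrad) 0.3 -14.4 q [-0.7837  0.2293  1.6732 -0.0152  1.2388 -0.1969] qd [-0.    -0.025 -0.076  0.002 -0.023  0.002] tau [ -0.1 -50.1 -39.1   0.   -0.1   0. ]
```

arm_command --commands '[{"travel": [0,0,5],"yaw": 0,"fingers": 0.3},{"travel": [0,0,-5],"yaw": 0,"fingers": 0.3},{"travel": [0,0,0],"yaw": 0,"fingers": 0.3},{"travel": [0,0,0],"yaw": 0,"fingers": 0.3}]'

```text
time: 21.15
tool_pos: [0.5034, -0.4317, 0.1326]
ee_rot: [0.88, 0.475, -0.01, -0.008]
ft_force: [-0.2, 0.2, -3.8]
opening: 0.527
```

```bash
python3 - <<'E'
from h import *
st()
plan(516.8,-447,31,-33.4+180,.3)
E
```

```text
t21.15 p [ 503.4 -431.7  132.6] tilt rad/tan (mrad) -21.9 -14.4 q [-0.7838  0.2431  1.6895 -0.0152  1.231  -0.1968] qd [-0.001 -0.04  -0.096  0.003 -0.025  0.001] tau [ -0.1 -49.5 -38.1   0.   -0.    0. ]
now [ 503.4 -431.7  132.6] ang -33.34 q [-0.78  0.24  1.69 -0.02  1.23 -0.2 ] n 3 tilt [-0.0257  0.0053 -0.9997]
{"travel":[-0.15,0.74,3.37],"yaw":0.000,"fingers":0.3},
{"travel":[-0.15,0.74,3.37],"yaw":0.000,"fingers":0.3},
{"travel":[-0.15,0.74,3.37],"yaw":0.000,"fingers":0.3}
```

I now have calibrated tilt moves. Down-stops add about 12 mrad each, so I'll use two here.

arm_command --commands '[{"travel": [-0.2,1.1,3],"yaw": 0,"fingers": 0.3},{"travel": [0,0,0],"yaw": 0,"fingers": 0.3},{"travel": [0,0,0],"yaw": 0,"fingers": 0.3},{"travel": [-0.2,1.0,3],"yaw": 0,"fingers": 0.3},{"travel": [0,0,0],"yaw": 0,"fingers": 0.3},{"travel": [0,0,0],"yaw": 0,"fingers": 0.3}]'

```text
time: 21.75
tool_pos: [0.5234, -0.4522, 0.0838]
ee_rot: [0.88, 0.475, -0.007, 0.002]
ft_force: [0.5, -1.6, -0.5]
opening: 0.527
```

```bash
python3 - <<'E'
from h import *
st()
plan(516.8,-447,31,-33.4+180,.3)
E
```

```text
t21.75 p [ 523.4 -452.2   83.8] tilt rad/tan (mrad) -0.8 -14.2 q [-0.7844  0.3379  1.661  -0.0156  1.1437 -0.1962] qd [-0.     0.009  0.014 -0.001  0.006  0.001] tau [ -0.  -46.6 -31.5   0.    0.1  -0. ]
now [ 523.4 -452.2   83.8] ang -33.33 q [-0.78  0.34  1.66 -0.02  1.14 -0.2 ] n 2 tilt [-0.0107 -0.0095 -0.9999]
{"travel":[0.07,-0.41,2.64],"yaw":0.001,"fingers":0.3},
{"travel":[0.07,-0.41,2.64],"yaw":0.001,"fingers":0.3}
```

arm_command --commands '[{"travel": [0.02,-0.15,0.6],"yaw": 0,"fingers": 0.3},{"travel": [0.02,-0.15,0.6],"yaw": 0,"fingers": 0.3},{"travel": [0.02,-0.15,0.6],"yaw": 0,"fingers": 0.3},{"travel": [0.02,-0.15,0.6],"yaw": 0,"fingers": 0.3},{"travel": [0.02,-0.15,0.6],"yaw": 0,"fingers": 0.3},{"travel": [0.02,-0.1,0.6],"yaw": 0,"fingers": 0.3},{"travel": [0,0,0.3],"yaw": 0,"fingers": 0.3},{"travel": [0,0,0.1],"yaw": 0,"fingers": 0.3}]'

```text
time: 22.55
tool_pos: [0.5171, -0.4474, 0.0462]
ee_rot: [0.88, 0.475, -0.006, 0.005]
ft_force: [-0.3, -0.2, -1.4]
opening: 0.525
```

```bash
python3 - <<'E'
from h import *
st();f=wgrab('w10')
st()
plan(516.8,-447,31,-33.4+180,.3)
E
```

```text
t22.55 p [ 517.1 -447.4   46.2] tilt rad/tan (mrad) 5.6 -14.2 q [-0.786   0.3616  1.7012 -0.0162  1.0731 -0.1967] qd [-0.001  0.018  0.006  0.    -0.018  0.002] tau [ -0.  -49.2 -32.4   0.    0.   -0. ]
t22.60 p [ 517.  -447.3   46. ] tilt rad/tan (mrad) 5.2 -14.2 q [-0.786   0.3618  1.7014 -0.0162  1.0733 -0.1967] qd [ 0.    -0.004 -0.006  0.001  0.007  0.001] tau [ -0.  -50.1 -33.3   0.   -0.    0. ]
now [ 517.  -447.3   46. ] ang -33.33 q [-0.79  0.36  1.7  -0.02  1.07 -0.2 ] n 1 tilt [-0.0064 -0.0137 -0.9999]
{"travel":[0.04,-0.03,1.50],"yaw":0.001,"fingers":0.3}
```

View pics/w10.png

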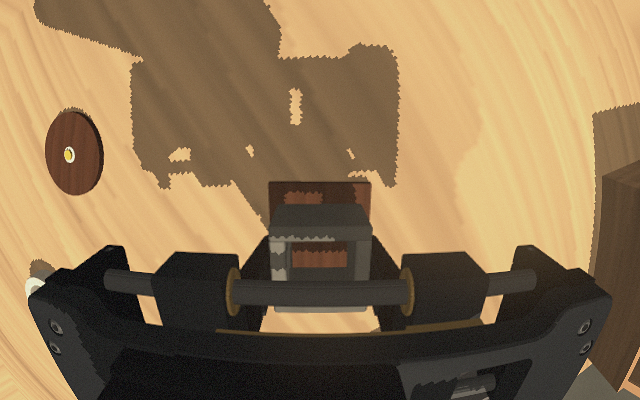

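```bash
python3 - <<'E'
from h import *
f=pickle.load(open('w10.pkl','rb'))
c=f['color'][170:270,250:390,::-1];cv2.imwrite('pics/c10.png',cv2.resize(c,None,fx=5,fy=5))
print(wtool(f,[[269,182],[371,182]],.040))
E
```

```text
[[ 35.08270974 -33.78352917  40.        ]
 [ 35.0619227   31.77221318  40.        ]]
```

View pics/c10.png

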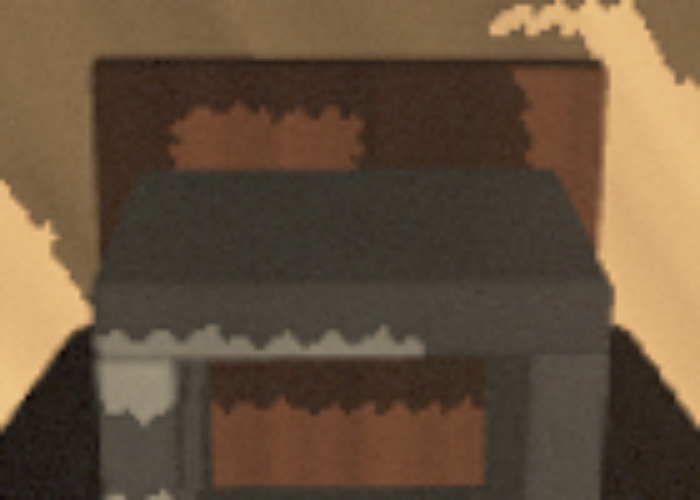

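The plate edges show the shade centred in y and about 1.3 mm low in x. I'll correct that and lower.

arm_command --commands '[{"travel": [0.1,0,0.35],"yaw": 0,"fingers": 0.3},{"travel": [0,0,0.35],"yaw": 0,"fingers": 0.3},{"travel": [0,0,0.3],"yaw": 0,"fingers": 0.3},{"travel": [0,0,0.2],"yaw": 0,"fingers": 0.3},{"travel": [0,0,0.1],"yaw": 0,"fingers": 0.3},{"travel": [0,0,0],"yaw": 0,"fingers": 0.3}]'

```text
time: 23.2
tool_pos: [0.518, -0.447, 0.0324]
ee_rot: [0.88, 0.475, -0.006, 0.005]
ft_force: [-0.4, 0.4, -0.9]
opening: 0.527
```

```bash
python3 - <<'E'
from h import *
st()
plan(516.8,-447,31,-33.4+180,.3)
E
```

```text
t23.20 p [ 518.  -447.    32.4] tilt rad/tan (mrad) 6.4 -14.2 q [-0.7846  0.379   1.7051 -0.0164  1.0512 -0.195 ] qd [-0.     0.001 -0.002  0.001  0.001  0.001] tau [ -0.  -49.4 -32.    0.    0.   -0. ]
now [ 518.  -447.    32.4] ang -33.32 q [-0.78  0.38  1.71 -0.02  1.05 -0.2 ] n 1 tilt [-0.0055 -0.0146 -0.9999]
{"travel":[-0.07,-0.10,0.14],"yaw":0.001,"fingers":0.3}
```

arm_command --commands '[{"travel": [0,-0.08,0.1],"yaw": 0,"fingers": 0.3},{"travel": [0,0,0.1],"yaw": 0,"fingers": 0.3},{"travel": [0,0,0.05],"yaw": 0,"fingers": 0.3},{"travel": [0,0,0],"yaw": 0,"fingers": 0.3}]'

```text
time: 23.6
tool_pos: [0.5175, -0.4469, 0.0309]
ee_rot: [0.88, 0.475, -0.006, 0.005]
ft_force: [-0.4, 0.0, -1.0]
opening: 0.528
```

```bash
python3 - <<'E'
from h import *
st();f=wgrab('w11')
c=f['color'][170:320,250:390,::-1];cv2.imwrite('pics/c11.png',cv2.resize(c,None,fx=4,fy=4))
E
```

```text
t23.60 p [ 517.5 -446.9   30.9] tilt rad/tan (mrad) 7.2 -14.3 q [-0.785   0.3797  1.7071 -0.0165  1.0477 -0.1954] qd [-0.002 -0.002 -0.001 -0.002 -0.001  0.002] tau [ -0.  -49.3 -31.9   0.    0.1  -0. ]
```

View pics/c11.png

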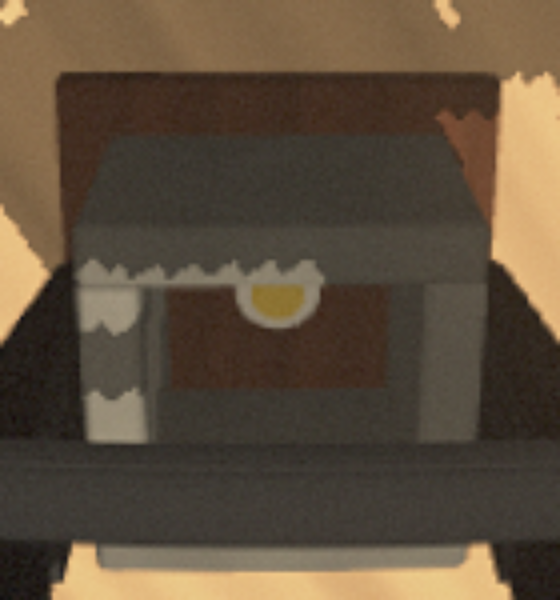

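```bash
python3 - <<'E'
from h import *
f=pickle.load(open('w11.pkl','rb'))
print(wtool(f,[[250+57/4,170+73/4],[250+497/4,170+73/4]],.0249),wtool(f,[[250+108/4,170+135/4],[250+448/4,170+135/4]],.0242))
E
```

```text
[[ 34.62542882 -34.25845491  24.9       ]
 [ 34.60027701  31.32855426  24.9       ]] [[ 25.19723922 -26.79938218  24.2       ]
 [ 25.18171611  24.16901701  24.2       ]]
```

arm_command --commands '[{"travel": [0,0,0.06],"yaw": 0,"fingers": 0.3},{"travel": [0,0,0.06],"yaw": 0,"fingers": 0.3},{"travel": [0,0,0],"yaw": 0,"fingers": 0.3}]'

```text
time: 23.95
tool_pos: [0.5176, -0.4472, 0.0307]
ee_rot: [0.88, 0.475, -0.006, 0.006]
ft_force: [0.1, 0.4, 0.5]
opening: 0.527
```

arm_command --commands '[{"travel": [0.06,0,-0.1],"yaw": 0,"fingers": 0.3},{"travel": [0.06,0,0],"yaw": 0,"fingers": 0.3},{"travel": [0,0,0.06],"yaw": 0,"fingers": 0.3},{"travel": [0,0,0.06],"yaw": 0,"fingers": 0.3},{"travel": [0,0,0.05],"yaw": 0,"fingers": 0.3},{"travel": [0,0,0],"yaw": 0,"fingers": 0.3}]'

```text
time: 24.55
tool_pos: [0.5185, -0.4462, 0.0306]
ee_rot: [0.88, 0.475, -0.006, 0.006]
ft_force: [-0.8, 1.7, 0.3]
opening: 0.523
```

```bash
python3 - <<'E'
from h import *
st();f=wgrab('w12')
c=f['color'][170:320,250:390,::-1];cv2.imwrite('pics/c12.png',cv2.resize(c,None,fx=4,fy=4))
E
```

```text
t24.55 p [ 518.5 -446.2   30.6] tilt rad/tan (mrad) 7.8 -14.6 q [-0.7832  0.3803  1.7068 -0.0168  1.0467 -0.1936] qd [ 0.002 -0.001 -0.001  0.002  0.003 -0.   ] tau [ -0.1 -48.1 -31.7  -0.   -0.4   0. ]
```

View pics/c12.png

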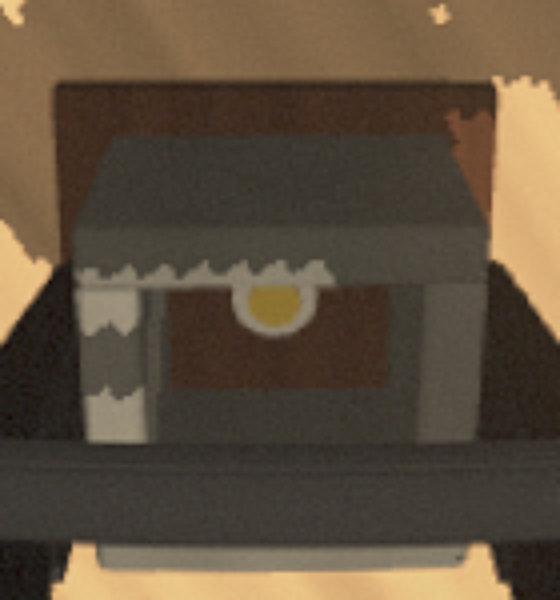

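The rim is even (plate edge at y=83, u centre 275 against 278 for the shade) and the force shows contact. Releasing.

arm_command --commands '[{"travel": [0,0,0.03],"yaw": 0,"fingers": 0.3},{"travel": [0,0,0],"yaw": 0,"fingers": 0.6},{"travel": [0,0,0],"yaw": 0,"fingers": 0.75},{"travel": [0,0,0],"yaw": 0,"fingers": 0.75}]'

```text
time: 25.0
tool_pos: [0.519, -0.4467, 0.0298]
ee_rot: [0.88, 0.475, -0.006, 0.007]
ft_force: [-0.0, -0.0, -0.2]
opening: 0.707
```

```bash
python3 - <<'E'
from h import *
st()
E
```

```text
t25.00 p [ 519.  -446.7   29.8] tilt rad/tan (mrad) 9.8 -14.6 q [-0.7832  0.3814  1.7068 -0.0169  1.0436 -0.1934] qd [ 0.002  0.004  0.     0.    -0.006 -0.   ] tau [ -0.  -48.5 -31.2   0.    0.   -0. ]
```

arm_command --commands '[{"travel": [0,0,-1],"yaw": 0,"fingers": 0.75},{"travel": [0,0,-2],"yaw": 0,"fingers": 0.75},{"travel": [0,0,-3],"yaw": 0,"fingers": 0.75},{"travel": [0,0,-3],"yaw": 0,"fingers": 0.75},{"travel": [0,0,-3],"yaw": 0,"fingers": 0.75},{"travel": [0,0,-1],"yaw": 0,"fingers": 0.75},{"travel": [0,0,0],"yaw": 0,"fingers": 0.75}]'

```text
time: 25.7
tool_pos: [0.5193, -0.4442, 0.1657]
ee_rot: [0.88, 0.475, -0.006, 0.007]
ft_force: [-0.8, 1.0, -0.5]
opening: 0.753
```

```bash
python3 - <<'E'
from h import *
st();f=wgrab('w13')
E
```

```text
t25.70 p [ 519.3 -444.2  165.7] tilt rad/tan (mrad) 9.4 -14.5 q [-0.7803  0.2381  1.6368 -0.0152  1.2573 -0.194 ] qd [-0.001 -0.009 -0.005  0.001 -0.002  0.001] tau [  0.  -46.5 -35.3   0.    0.1  -0. ]
```

View pics/w13.png

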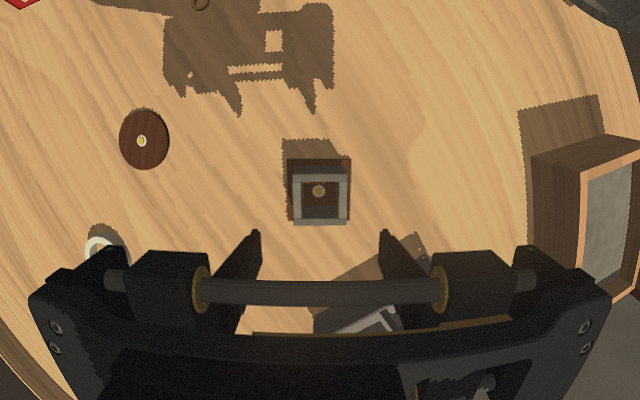

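The square shade stands on its plate at (320,195). I'll measure how well it is centred.

```bash
python3 - <<'E'
from h import *
f=pickle.load(open('w13.pkl','rb'))
c=f['color'][145:235,275:365,::-1];cv2.imwrite('pics/c13.png',cv2.resize(c,None,fx=6,fy=6,interpolation=cv2.INTER_CUBIC))
E
```

```text
(no output)
```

View pics/c13.png

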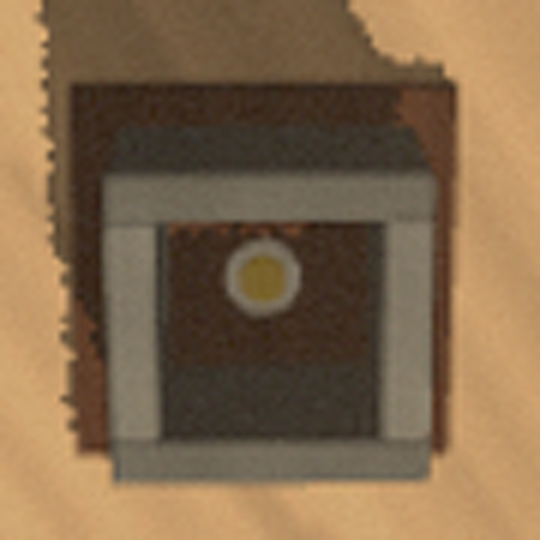

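```bash
cat >> h.py <<'E'
def quad(f,k,z):
    P=wplane(f,k,z)[:,:2]*1000;e=np.roll(P,-1,0)-P
    print('cen',P.mean(0).round(1),'len',np.linalg.norm(e,axis=1).round(1),'ang',(np.degrees(np.arctan2(e[:,1],e[:,0]))%90).round(1))
E
python3 - <<'E'
from h import *
f=pickle.load(open('w13.pkl','rb'))
o=np.array([275,145])-.4
quad(f,np.array([[104,176],[434,174],[430,480],[115,482]])/6+o,.046)
quad(f,np.array([[72,84],[456,84],[447,453],[78,453]])/6+o,.006)
quad(f,np.array([[114,128],[416,126]])/6+o,.006)
print(led(f,318,190))
plan(477.7-4,-107.7+1,165,0,.75)
E
```

```text
cen [ 518.2 -445.1] len [49.3 48.9 49.4 48.9] ang [56.9 57.4 56.9 57.2]
cen [ 516.5 -445.7] len [65.1 66.6 66.1 66.6] ang [56.6 56.8 56.5 55.9]
cen [ 530.9 -424.3] len [51.4 51.4] ang [57. 57.]
(array([nan, nan]), array([nan, nan, nan]))
now [ 519.2 -444.   164.9] ang -33.32 q [-0.78  0.24  1.64 -0.02  1.26 -0.19] n 8 tilt [-0.004  -0.0164 -0.9999]
{"travel":[3.21,-2.79,-0.07],"yaw":-0.073,"fingers":0.75},
{"travel":[3.40,-2.55,-0.07],"yaw":-0.073,"fingers":0.75},
{"travel":[3.58,-2.30,-0.07],"yaw":-0.073,"fingers":0.75},
{"travel":[3.74,-2.03,-0.07],"yaw":-0.073,"fingers":0.75},
{"travel":[3.88,-1.75,-0.07],"yaw":-0.073,"fingers":0.75},
{"travel":[3.99,-1.47,-0.07],"yaw":-0.073,"fingers":0.75},
{"travel":[4.09,-1.17,-0.07],"yaw":-0.073,"fingers":0.75},
{"travel":[4.16,-0.87,-0.07],"yaw":-0.073,"fingers":0.75}h.py:54: RuntimeWarning: invalid value encountered in scalar divide
  p=np.array([(xx*w).sum()/w.sum(),(yy*w).sum()/w.sum()]);return p,wplane(f,p,z)[0]*1000
```

The square is about 1 mm off centre and under 1° in yaw, which is good. Next is the round shade.

arm_command --commands '[{"travel": [2,-1.7,0],"yaw": -0.04,"fingers": 0.8},{"travel": [3.4,-2.6,0],"yaw": -0.05,"fingers": 0.8},{"travel": [3.5,-2.4,0],"yaw": -0.05,"fingers": 0.8},{"travel": [3.6,-2.2,-0.1],"yaw": -0.05,"fingers": 0.8},{"travel": [3.7,-2.0,-0.2],"yaw": -0.05,"fingers": 0.8},{"travel": [3.8,-1.9,-0.2],"yaw": -0.05,"fingers": 0.8},{"travel": [3.9,-1.7,-0.1],"yaw": -0.04,"fingers": 0.8},{"travel": [3,-1.5,0],"yaw": 0,"fingers": 0.8}]'

```text
time: 26.55
tool_pos: [0.4702, -0.122, 0.1499]
ee_rot: [0.788, 0.615, -0.011, -0.006]
ft_force: [0.6, 1.3, 0.9]
opening: 0.802
```

```bash
python3 - <<'E'
from h import *
st()
plan(473.7,-106.7,150,-14,.8)
E
```

```text
t26.55 p [ 470.2 -122.   149.9] tilt rad/tan (mrad) -21.3 -12.2 q [-0.3575 -0.1643  2.0788 -0.0129  1.2484 -0.1074] qd [ 0.57  -0.381  0.377  0.007  0.039  0.569] tau [ -3.2 -24.8 -34.6   0.    0.2  -0.6]
now [ 470.2 -122.   149.9] ang -14.09 q [-0.36 -0.16  2.08 -0.01  1.25 -0.11] n 1 tilt [-0.0242 -0.004  -0.9997]
{"travel":[1.57,-0.03,-0.03],"yaw":-0.002,"fingers":0.8}
```

arm_command --commands '[{"travel": [0.8,0,0],"yaw": 0,"fingers": 0.8},{"travel": [0,0,0],"yaw": 0,"fingers": 0.8},{"travel": [0,0,0],"yaw": 0,"fingers": 0.8},{"travel": [0,0,0],"yaw": 0,"fingers": 0.8}]'

```text
time: 26.95
tool_pos: [0.4689, -0.1111, 0.1441]
ee_rot: [0.787, 0.617, -0.013, -0.009]
ft_force: [-0.7, -0.0, 0.1]
opening: 0.8
```

```bash
python3 - <<'E'
from h import *
st();f=wgrab('w14')
plan(473.7,-106.7,150,-14,.8)
E
```

```text
t26.95 p [ 468.9 -111.1  144.1] tilt rad/tan (mrad) -30.4 -12.4 q [-0.3371 -0.1613  2.0866 -0.013   1.2468 -0.0912] qd [-0.009  0.015 -0.002 -0.005 -0.004 -0.003] tau [  0.4 -26.7 -33.8   0.1   0.2   0. ]
now [ 468.9 -111.3  144.2] ang -13.87 q [-0.34 -0.16  2.09 -0.01  1.25 -0.09] n 1 tilt [-0.0328 -0.0016 -0.9995]
{"travel":[0.55,0.34,-0.60],"yaw":0.002,"fingers":0.8}
```

View pics/w14.png

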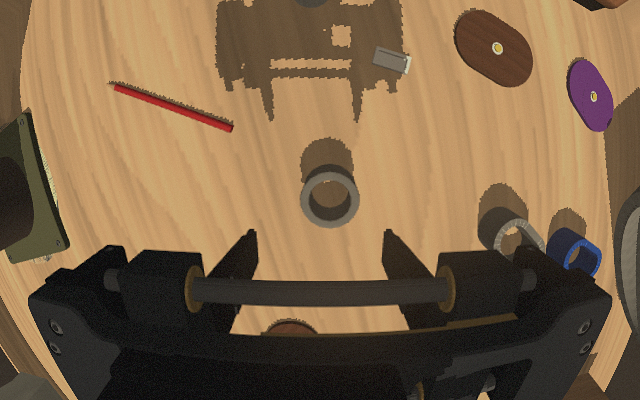

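The round shade's rim is centred near (329,200). I'll fit an ellipse to its outline.

```bash
cat >> h.py <<'E'
def ring(f,u,v,r=45,z=.04,name=None):
    c=cv2.GaussianBlur(f['color'],(3,3),0).astype(int)[v-r:v+r,u-r:u+r]
    sat=c[...,0]-c[...,2]; m=((sat<30)&(c.mean(-1)>78)&(c.mean(-1)<190)).astype(np.uint8)
    m=cv2.morphologyEx(m,cv2.MORPH_CLOSE,np.ones((5,5),np.uint8))
    cn=max(cv2.findContours(m,cv2.RETR_EXTERNAL,cv2.CHAIN_APPROX_NONE)[0],key=cv2.contourArea).reshape(-1,2)+[u-r,v-r]
    cn=cv2.convexHull(cn.astype(np.int32)).reshape(-1,2)
    P=(wplane(f,cn,z)[:,:2]*1000).astype(np.float32)
    print('rect',cv2.minAreaRect(P),'circ',cv2.minEnclosingCircle(P),'bbox',cv2.boundingRect(cn.astype(np.int32)))
    if name:
        k=f['color'][:,:,::-1].copy();cv2.polylines(k,[cn.astype(np.int32)],True,(0,0,255),1);cv2.imwrite('pics/%s.png'%name,cv2.resize(k[v-r:v+r,u-r:u+r],None,fx=5,fy=5))
E
python3 - <<'E'
from h import *
f=pickle.load(open('w14.pkl','rb'))
ring(f,329,200,name='c14')
E
```

```text
rect ((473.5216064453125, -107.48316955566406), (48.55315017700195, 48.464149475097656), 76.7327880859375) circ ((473.91461181640625, -107.4547348022461), 24.999927520751953) bbox (301, 172, 57, 55)
```

View pics/c14.png

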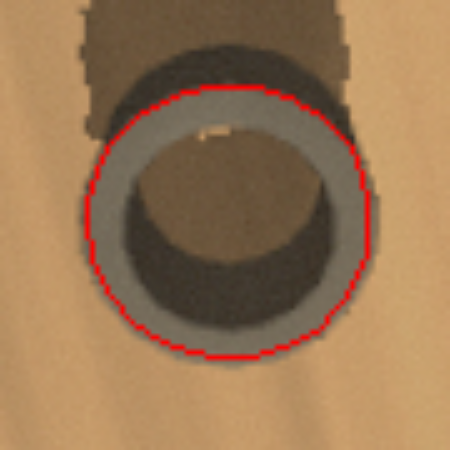

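arm_command --commands '[{"travel": [0.25,0.3,3],"yaw": 0,"fingers": 0.8},{"travel": [0,0,0],"yaw": 0,"fingers": 0.8},{"travel": [0,0,0],"yaw": 0,"fingers": 0.8},{"travel": [0.25,0.3,3],"yaw": 0,"fingers": 0.8},{"travel": [0,0,0],"yaw": 0,"fingers": 0.8},{"travel": [0,0,0],"yaw": 0,"fingers": 0.8}]'

```text
time: 27.6
tool_pos: [0.4781, -0.1134, 0.0886]
ee_rot: [0.789, 0.614, -0.012, -0.006]
ft_force: [0.5, -0.2, 1.1]
opening: 0.8
```

```bash
python3 - <<'E'
from h import *
st()
plan(473.9,-107.5,25,-14,.8)
E
```

```text
t27.60 p [ 478.1 -113.4   88.6] tilt rad/tan (mrad) -23.0 -12.9 q [-0.335  -0.0754  2.1107 -0.0142  1.1292 -0.0808] qd [-0.005  0.01   0.021  0.001  0.012 -0.002] tau [  0.1 -27.3 -30.5   0.    0.2  -0. ]
now [ 478.1 -113.4   88.6] ang -14.22 q [-0.34 -0.08  2.11 -0.01  1.13 -0.08] n 2 tilt [-0.0259 -0.0046 -0.9997]
{"travel":[0.27,-0.20,3.18],"yaw":-0.002,"fingers":0.8},
{"travel":[0.27,-0.20,3.18],"yaw":-0.002,"fingers":0.8}
```

arm_command --commands '[{"travel": [0.27,-0.2,3],"yaw": 0,"fingers": 0.8},{"travel": [0,0,0],"yaw": 0,"fingers": 0.8},{"travel": [0.1,-0.1,0.6],"yaw": 0,"fingers": 0.8},{"travel": [0.1,-0.1,0.6],"yaw": 0,"fingers": 0.8},{"travel": [0.1,0,0.6],"yaw": 0,"fingers": 0.8},{"travel": [0,0,0.5],"yaw": 0,"fingers": 0.8},{"travel": [0,0,0.3],"yaw": 0,"fingers": 0.8},{"travel": [0,0,0],"yaw": 0,"fingers": 0.8}]'

```text
time: 28.4
tool_pos: [0.4806, -0.1098, 0.041]
ee_rot: [0.789, 0.614, -0.008, 0.0]
ft_force: [0.2, -0.2, -0.3]
opening: 0.801
```

```bash
python3 - <<'E'
from h import *
st()
plan(473.9,-107.5,25,-14,.8)
E
```

```text
t28.40 p [ 480.6 -109.8   41. ] tilt rad/tan (mrad) -8.0 -13.0 q [-0.3263 -0.0096  2.1402 -0.0153  1.0191 -0.0697] qd [ 0.001 -0.002 -0.006 -0.003  0.001  0.001] tau [ -0.  -29.8 -30.4   0.    0.   -0. ]
now [ 480.6 -109.8   41. ] ang -14.24 q [-0.33 -0.01  2.14 -0.02  1.02 -0.07] n 1 tilt [-0.0118 -0.0098 -0.9999]
{"travel":[0.08,-0.70,1.60],"yaw":-0.004,"fingers":0.8}
```

arm_command --commands '[{"travel": [0.03,-0.3,0.4],"yaw": 0,"fingers": 0.8},{"travel": [0.03,-0.3,0.4],"yaw": 0,"fingers": 0.8},{"travel": [0,-0.1,0.4],"yaw": 0,"fingers": 0.8},{"travel": [0,0,0.3],"yaw": 0,"fingers": 0.8},{"travel": [0,0,0],"yaw": 0,"fingers": 0.8},{"travel": [0,0,0],"yaw": 0,"fingers": 0.8}]'

```text
time: 29.0
tool_pos: [0.473, -0.1074, 0.0246]
ee_rot: [0.789, 0.614, -0.008, 0.0]
ft_force: [-0.1, -0.7, 0.5]
opening: 0.796
```

```bash
python3 - <<'E'
from h import *
st()
plan(473.9,-107.5,25,-14,.8)
E
```

```text
t29.00 p [ 473.  -107.4   24.6] tilt rad/tan (mrad) -8.5 -13.0 q [-3.2670e-01  3.0000e-04  2.1637e+00 -1.5600e-02  9.8610e-01 -6.9500e-02] qd [-0.001  0.004  0.003  0.    -0.002  0.   ] tau [  0.  -29.4 -29.3   0.    0.1  -0. ]
now [ 473.  -107.4   24.6] ang -14.24 q [-0.33  0.    2.16 -0.02  0.99 -0.07] n 1 tilt [-0.0122 -0.0096 -0.9999]
{"travel":[0.01,0.09,-0.04],"yaw":-0.004,"fingers":0.8}
```

arm_command --commands '[{"travel": [0,0,0],"yaw": 0,"fingers": 0.6},{"travel": [0,0,0],"yaw": 0,"fingers": 0.3},{"travel": [0,0,0],"yaw": 0,"fingers": 0.3},{"travel": [0,0,0],"yaw": 0,"fingers": 0.3},{"travel": [0,0,0],"yaw": 0,"fingers": 0.3}]' --grip_force 25

```text
time: 29.5
tool_pos: [0.4736, -0.1076, 0.025]
ee_rot: [0.789, 0.614, -0.007, 0.001]
ft_force: [0.1, 0.5, -1.0]
opening: 0.55
```

```bash
python3 - <<'E'
from h import *
st()
E
```

```text
t29.50 p [ 473.6 -107.6   25. ] tilt rad/tan (mrad) -7.3 -13.0 q [-3.267e-01  1.000e-04  2.163e+00 -1.560e-02  9.860e-01 -6.950e-02] qd [ 0.    -0.    -0.002  0.001  0.001 -0.   ] tau [  0.  -29.9 -29.9   0.    0.1  -0. ]
```

The round shade is gripped at 52 mm. I'll lift and carry it to the round plate.

arm_command --commands '[{"travel": [0,0,-0.7],"yaw": 0,"fingers": 0.3},{"travel": [0,0,-1.5],"yaw": 0,"fingers": 0.3},{"travel": [0,0,-2.5],"yaw": 0,"fingers": 0.3},{"travel": [-1,-0.3,-2.5],"yaw": 0.02,"fingers": 0.3},{"travel": [-2,-0.5,-1.5],"yaw": 0.05,"fingers": 0.3},{"travel": [-3,-0.5,-0.7],"yaw": 0.06,"fingers": 0.3},{"travel": [-3,-0.4,-0.2],"yaw": 0.06,"fingers": 0.3},{"travel": [-3,-0.3,-0.2],"yaw": 0.06,"fingers": 0.3}]'

```text
time: 30.3
tool_pos: [0.4127, -0.213, 0.1305]
ee_rot: [0.86, 0.51, -0.008, 0.001]
ft_force: [0.3, 0.3, -1.4]
opening: 0.547
```

```bash
python3 - <<'E'
from h import *
st()
plan(384,-287.5,125,-38,.3)
E
```

```text
t30.30 p [ 412.7 -213.   130.5] tilt rad/tan (mrad) -5.5 -15.5 q [-0.5829 -0.2057  2.1487 -0.0166  1.2042 -0.0762] qd [-0.668 -0.128  0.036 -0.004  0.059 -0.049] tau [  3.7 -24.7 -34.4   0.    0.1   0. ]
now [ 412.7 -213.   130.5] ang -28.69 q [-0.58 -0.21  2.15 -0.02  1.2  -0.08] n 2 tilt [-0.0132 -0.0099 -0.9999]
{"travel":[-3.95,0.53,0.33],"yaw":0.081,"fingers":0.3},
{"travel":[-3.90,0.85,0.33],"yaw":0.081,"fingers":0.3}
```

Tilt is fine here.

arm_command --commands '[{"travel": [-2.5,0.4,0],"yaw": 0.05,"fingers": 0.3},{"travel": [-2,0.4,0],"yaw": 0.04,"fingers": 0.3},{"travel": [-1.3,0.3,0],"yaw": 0.03,"fingers": 0.3},{"travel": [-0.6,0.2,0],"yaw": 0.02,"fingers": 0.3},{"travel": [-0.2,0.1,0],"yaw": 0,"fingers": 0.3},{"travel": [0,0,0],"yaw": 0,"fingers": 0.3},{"travel": [0,0,0],"yaw": 0,"fingers": 0.3}]'

```text
time: 31.0
tool_pos: [0.3877, -0.2803, 0.1338]
ee_rot: [0.896, 0.444, -0.007, 0.002]
ft_force: [0.3, 0.8, -1.3]
opening: 0.546
```

```bash
python3 - <<'E'
from h import *
st();f=wgrab('w15')
plan(384,-287.5,70,-37,.3)
E
```

```text
t31.00 p [ 387.7 -280.3  133.8] tilt rad/tan (mrad) -1.4 -15.4 q [-0.7295 -0.1775  2.1189 -0.0165  1.2016 -0.0725] qd [0.007 0.    0.003 0.003 0.001 0.   ] tau [ -0.3 -26.2 -34.6   0.    0.   -0. ]
now [ 387.7 -280.3  133.7] ang -37.29 q [-0.73 -0.18  2.12 -0.02  1.2  -0.07] n 2 tilt [-0.0113 -0.0105 -0.9999]
{"travel":[-0.35,0.08,3.19],"yaw":-0.003,"fingers":0.3},
{"travel":[-0.35,0.08,3.19],"yaw":-0.003,"fingers":0.3}
```

View pics/w15.png

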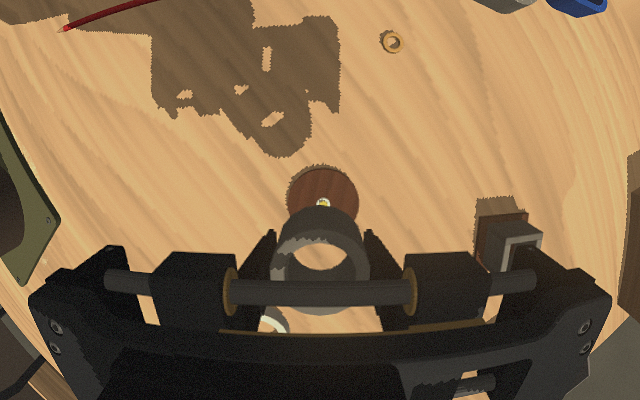

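The shade is held well and the plate lies just ahead at (322,200). I'll descend smoothly.

arm_command --commands '[{"travel": [-0.1,0,0.6],"yaw": 0,"fingers": 0.3},{"travel": [-0.1,0,1.2],"yaw": 0,"fingers": 0.3},{"travel": [-0.1,0,1.5],"yaw": 0,"fingers": 0.3},{"travel": [-0.1,0,1.5],"yaw": 0,"fingers": 0.3},{"travel": [-0.1,0,1.5],"yaw": 0,"fingers": 0.3},{"travel": [-0.1,0,1],"yaw": 0,"fingers": 0.3},{"travel": [0,0,0.5],"yaw": 0,"fingers": 0.3},{"travel": [0,0,0.2],"yaw": 0,"fingers": 0.3}]'

```text
time: 31.85
tool_pos: [0.3825, -0.2829, 0.0458]
ee_rot: [0.895, 0.446, -0.008, 0.0]
ft_force: [-1.0, -0.8, -0.7]
opening: 0.545
```

```bash
python3 - <<'E'
from h import *
st()
plan(384.6,-287.9,45,-37,.3)
E
```

```text
t31.85 p [ 382.5 -282.9   45.8] tilt rad/tan (mrad) -4.8 -15.0 q [-0.7411 -0.0587  2.178  -0.0175  1.0271 -0.0857] qd [-0.001  0.041  0.011 -0.001 -0.047 -0.001] tau [ -0.  -28.3 -31.    0.    0.1  -0. ]
now [ 382.5 -282.9   45.8] ang -37.03 q [-0.74 -0.06  2.18 -0.02  1.03 -0.09] n 1 tilt [-0.0136 -0.0079 -0.9999]
{"travel":[-0.27,0.47,0.08],"yaw":-0.001,"fingers":0.3}
```

arm_command --commands '[{"travel": [-0.14,0.24,0],"yaw": 0,"fingers": 0.3},{"travel": [-0.13,0.23,0],"yaw": 0,"fingers": 0.3},{"travel": [0,0,0],"yaw": 0,"fingers": 0.3},{"travel": [0,0,0],"yaw": 0,"fingers": 0.3}]'

```text
time: 32.25
tool_pos: [0.3859, -0.2892, 0.0472]
ee_rot: [0.895, 0.446, -0.007, 0.002]
ft_force: [-0.6, 0.6, -0.0]
opening: 0.551
```

```bash
python3 - <<'E'
from h import *
st();f=wgrab('w16')
plan(384.6,-287.9,45,-37,.3)
c=f['color'][150:320,235:405,::-1];cv2.imwrite('pics/c16.png',cv2.resize(c,None,fx=4,fy=4))
E
```

```text
t32.25 p [ 385.9 -289.2   47.2] tilt rad/tan (mrad) -1.8 -15.0 q [-0.746  -0.0478  2.1649 -0.0175  1.0265 -0.0908] qd [-0.001 -0.002 -0.011 -0.    -0.002  0.001] tau [ -0.  -28.8 -31.1   0.    0.   -0. ]
now [ 386.  -289.3   47.3] ang -37.02 q [-0.75 -0.05  2.16 -0.02  1.03 -0.09] n 1 tilt [-0.0113 -0.01   -0.9999]
{"travel":[0.03,-0.20,0.23],"yaw":-0.000,"fingers":0.3}
```

View pics/c16.png

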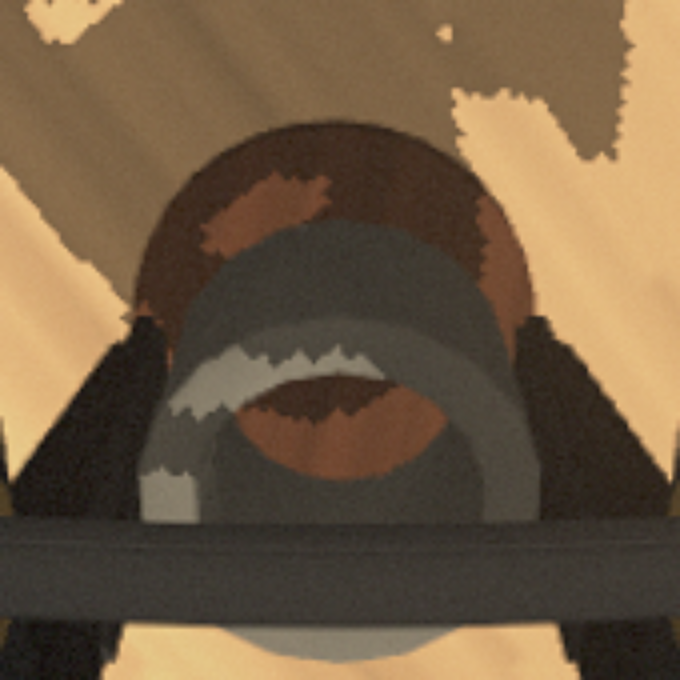

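```bash
cat >> h.py <<'E'
from scipy.optimize import least_squares
def circ(P,r):
    P=P[:,:2];s=least_squares(lambda c:np.hypot(*(P-c).T)-r,P.mean(0)-[20,0]);return s.x.round(2),s.fun.round(1)
E
python3 - <<'E'
from h import *
f=pickle.load(open('w16.pkl','rb'));o=np.array([235,150])-.4
g=lambda k,z:wtool(f,np.array(k)/4+o,z)
print(circ(g([[337,121],[150,240],[190,178],[250,140],[430,143],[490,192],[525,255]],.0412),34))
print(circ(g([[347,220],[200,290],[230,260],[290,230],[420,240],[460,262],[500,310]],.025),26))
print(circ(g([[347,316],[345,661],[145,460],[539,460],[180,390],[510,400],[440,335],[250,335]],-.015),26))
E
```

```text
(array([ 1.87, -2.23]), array([ 0.2, -0.4,  0.1, -0.1,  0.2, -0.1, -0.3]))
(array([-1.59, -0.67]), array([-0. ,  0.5,  0.1, -0.3, -0.5,  0.1,  0.6]))
(array([-1.44, -1.02]), array([-0.1, -1. , -0.4, -0.4, -0.5, -0.7,  0.2, -0.1]))
```

Relative fit: the plate centre is (+3.4,-1.4) mm from the shade in tool axes. Correct and lower.

arm_command --commands '[{"travel": [0.17,-0.07,0.2],"yaw": 0,"fingers": 0.3},{"travel": [0.17,-0.07,0.3],"yaw": 0,"fingers": 0.3},{"travel": [0,0,0.3],"yaw": 0,"fingers": 0.3},{"travel": [0,0,0.3],"yaw": 0,"fingers": 0.3},{"travel": [0,0,0.2],"yaw": 0,"fingers": 0.3},{"travel": [0,0,0.1],"yaw": 0,"fingers": 0.3},{"travel": [0,0,0],"yaw": 0,"fingers": 0.3},{"travel": [0,0,0],"yaw": 0,"fingers": 0.3}]'

```text
time: 33.1
tool_pos: [0.3869, -0.2854, 0.0322]
ee_rot: [0.895, 0.446, -0.007, 0.002]
ft_force: [0.9, -1.1, -0.6]
opening: 0.548
```

```bash
python3 - <<'E'
from h import *
st();f=wgrab('w17')
c=f['color'][150:320,235:405,::-1];cv2.imwrite('pics/c17.png',cv2.resize(c,None,fx=4,fy=4))
E
```

```text
t33.10 p [ 386.9 -285.4   32.2] tilt rad/tan (mrad) -1.4 -15.0 q [-0.7388 -0.0266  2.1747 -0.0179  0.995  -0.0832] qd [-0.001  0.004  0.002 -0.001  0.001 -0.   ] tau [  0.  -29.1 -30.4   0.    0.1  -0. ]
```

View pics/c17.png

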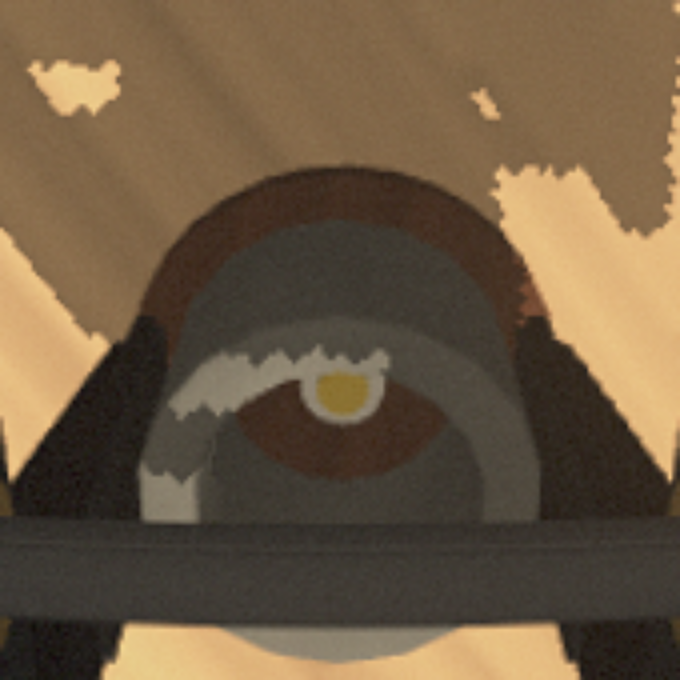

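```bash
python3 - <<'E'
from h import *
f=pickle.load(open('w17.pkl','rb'));o=np.array([235,150])-.4
g=lambda k,z:wtool(f,np.array(k)/4+o,z)
print(circ(g([[345,167],[160,268],[200,220],[260,183],[430,185],[490,230],[520,275]],.0262),34))
print(circ(g([[347,220],[200,290],[230,260],[290,230],[420,240],[460,262],[500,310]],.025),26))
p=wtool(f,np.array([[343,392]])/4+o,.0237);print(p)
E
```

```text
(array([-2.36, -1.48]), array([ 0.6, -0.8, -0.3,  0.2,  0.6, -0.2, -1.1]))
(array([-1.59, -0.67]), array([-0. ,  0.5,  0.1, -0.3, -0.5,  0.1,  0.6]))
[[-3.29327655 -0.81961797 23.7       ]]
```

arm_command --commands '[{"travel": [-0.11,-0.05,0],"yaw": 0,"fingers": 0.3},{"travel": [0,0,0.06],"yaw": 0,"fingers": 0.3},{"travel": [0,0,0.06],"yaw": 0,"fingers": 0.3},{"travel": [0,0,0.06],"yaw": 0,"fingers": 0.3},{"travel": [0,0,0],"yaw": 0,"fingers": 0.3}]'

```text
time: 33.65
tool_pos: [0.386, -0.2865, 0.0312]
ee_rot: [0.895, 0.446, -0.007, 0.003]
ft_force: [0.7, 0.2, -1.0]
opening: 0.546
```

```bash
python3 - <<'E'
from h import *
st();f=wgrab('w18')
c=f['color'][150:320,235:405,::-1];cv2.imwrite('pics/c18.png',cv2.resize(c,None,fx=4,fy=4))
E
```

```text
t33.65 p [ 386.  -286.5   31.2] tilt rad/tan (mrad) -0.4 -15.0 q [-0.7416 -0.0256  2.1757 -0.018   0.992  -0.0858] qd [-0.001  0.001 -0.003  0.001 -0.001  0.001] tau [ -0.  -29.2 -30.4   0.    0.1  -0. ]
```

View pics/c18.png

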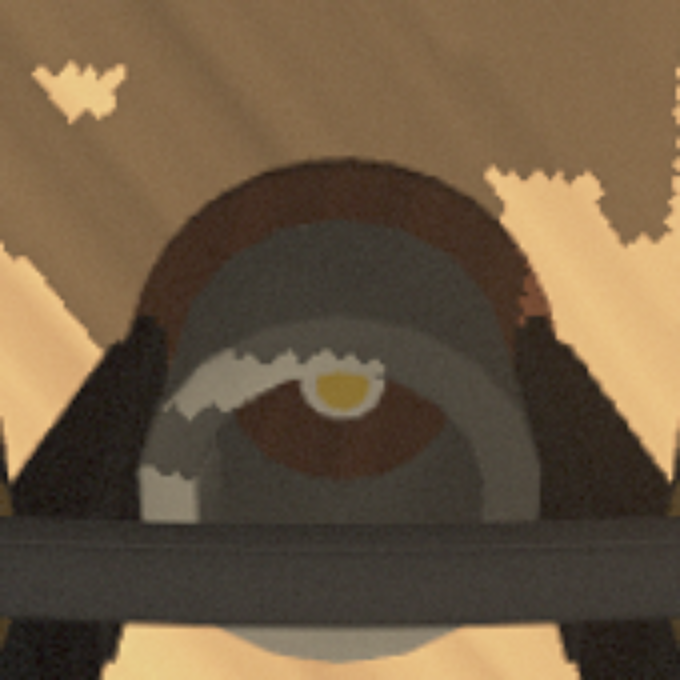

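The rim looks even and the LED is central. Next I'll touch down and release.

arm_command --commands '[{"travel": [0,0,0.05],"yaw": 0,"fingers": 0.3},{"travel": [0,0,0.05],"yaw": 0,"fingers": 0.3},{"travel": [0,0,0.05],"yaw": 0,"fingers": 0.3},{"travel": [0,0,0],"yaw": 0,"fingers": 0.3}]'

```text
time: 34.1
tool_pos: [0.3861, -0.2866, 0.0311]
ee_rot: [0.895, 0.446, -0.007, 0.002]
ft_force: [-0.6, 0.9, -0.1]
opening: 0.547
```

arm_command --commands '[{"travel": [0,0,0],"yaw": 0,"fingers": 0.6},{"travel": [0,0,0],"yaw": 0,"fingers": 0.75},{"travel": [0,0,0],"yaw": 0,"fingers": 0.75}]'

```text
time: 34.4
tool_pos: [0.3865, -0.287, 0.0309]
ee_rot: [0.895, 0.446, -0.007, 0.003]
ft_force: [0.6, 0.4, -0.0]
opening: 0.708
```

arm_command --commands '[{"travel": [0,0,-1],"yaw": 0,"fingers": 0.75},{"travel": [0,0,-2],"yaw": 0,"fingers": 0.75},{"travel": [0,0,-3],"yaw": 0,"fingers": 0.75},{"travel": [0,0,-3],"yaw": 0,"fingers": 0.75},{"travel": [0,0,-2.5],"yaw": 0,"fingers": 0.75},{"travel": [0,0,-1],"yaw": 0,"fingers": 0.75},{"travel": [0,0,0],"yaw": 0,"fingers": 0.75}]'

```text
time: 35.1
tool_pos: [0.3876, -0.2853, 0.1627]
ee_rot: [0.895, 0.446, -0.007, 0.003]
ft_force: [0.1, 0.5, 0.9]
opening: 0.747
```

```bash
python3 - <<'E'
from h import *
st();f=wgrab('w19')
c=f['color'][130:240,260:380,::-1];cv2.imwrite('pics/c19.png',cv2.resize(c,None,fx=6,fy=5.4))
cv2.imwrite('pics/c19.png',cv2.resize(c,None,fx=5,fy=5))
E
```

```text
t35.10 p [ 387.6 -285.3  162.7] tilt rad/tan (mrad) 1.1 -15.0 q [-0.7375 -0.2032  2.0893 -0.0158  1.2545 -0.0866] qd [-0.001 -0.007  0.005  0.    -0.002 -0.   ] tau [  0.  -25.8 -35.    0.    0.2  -0. ]
```

View pics/c19.png

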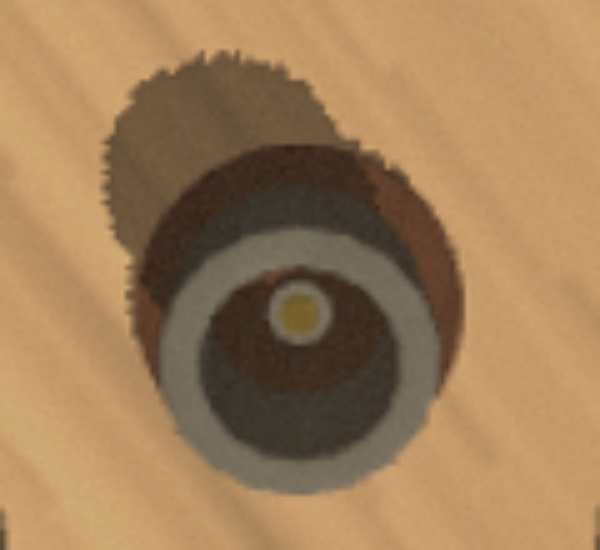

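```bash
python3 - <<'E'
from h import *
f=pickle.load(open('w19.pkl','rb'));o=np.array([260,130])-.4
g=lambda k,z:wplane(f,np.array(k)/5+o,z)*1000
print('top',circ(g([[159,360],[440,360],[300,227],[300,494],[200,265],[400,265],[200,460],[400,458]],.046),26))
print('plate',circ(g([[305,145],[463,295],[230,160],[380,165],[440,220],[165,225],[445,385]],.006),34))
print('base',circ(g([[295,186],[200,255],[235,210],[350,195],[390,225],[415,265]],.006),26))
print('led',g([[300,312]],.0085))
plan(660.5-4,-205.8+1,160,0,.75)
E
```

```text
top (array([ 384.62, -286.75]), array([-0.5, -0.5, -0.5, -0.8, -0.3, -0.1,  0.1, -0.1]))
plate (array([ 384.76, -287.34]), array([ 0.3, -0.6,  0.4,  0. , -0.1, -0.9,  0.2]))
base (array([ 384.59, -288.38]), array([ 0.8, -1.3, -0. ,  0.6, -0.4, -1.1]))
led [[ 384.50602151 -286.99831552    8.5       ]]
now [ 387.4 -285.   161.9] ang -37.01 q [-0.74 -0.2   2.09 -0.02  1.25 -0.09] n 6 tilt [-0.0101 -0.011  -0.9999]
{"travel":[3.77,2.78,-0.03],"yaw":-0.108,"fingers":0.75},
{"travel":[3.45,3.17,-0.03],"yaw":-0.108,"fingers":0.75},
{"travel":[3.09,3.52,-0.03],"yaw":-0.108,"fingers":0.75},
{"travel":[2.69,3.83,-0.03],"yaw":-0.108,"fingers":0.75},
{"travel":[2.26,4.10,-0.03],"yaw":-0.108,"fingers":0.75},
{"travel":[1.81,4.32,-0.03],"yaw":-0.108,"fingers":0.75}
```

The round shade is within 0.6 mm. Next is the oval shade.

```bash
cat >> h.py <<'E'
def plan2(x,y,z,psi,fing,w):
    """ramped: w = list of row weights"""
    from station import readout
    o=readout.get_obs();p=np.array(o['tool_pos'])*1000;Rm=R.from_quat(o['ee_rot'])
    ya=Rm.as_matrix()[:,1];a=np.degrees(np.arctan2(ya[1],ya[0]));yaw=-np.radians((psi-a+90)%180-90)
    t=np.array([x,y,z])-p;w=np.array(w,float);w/=w.sum();s=np.r_[0,np.cumsum(w)]
    print('yaw tot',round(yaw,3),'ang',a.round(2),'max row mm',np.linalg.norm(t)*w.max(),'max yaw',abs(yaw)*w.max())
    for i in range(len(w)):
        b=Rm*R.from_euler('z',yaw*s[i]);tt=b.inv().apply(t*w[i])/10
        print('{"travel":[%.2f,%.2f,%.2f],"yaw":%.3f,"fingers":%s},'%(*tt,yaw*w[i],fing))
E
python3 - <<'E'
from h import *
plan2(656.5,-205,165,38,.8,[.5,.9,1,1,1,1,1,1,1,1,.8,.6,.4,.2])
E
```

```text
yaw tot -1.309 ang -37.01 max row mm 24.630396763134936 max yaw 0.11484269592126067
{"travel":[0.99,0.73,-0.03],"yaw":-0.057,"fingers":0.8},
{"travel":[1.70,1.42,-0.05],"yaw":-0.103,"fingers":0.8},
{"travel":[1.72,1.76,-0.06],"yaw":-0.115,"fingers":0.8},
{"travel":[1.51,1.95,-0.06],"yaw":-0.115,"fingers":0.8},
{"travel":[1.28,2.11,-0.06],"yaw":-0.115,"fingers":0.8},
{"travel":[1.03,2.24,-0.06],"yaw":-0.115,"fingers":0.8},
{"travel":[0.76,2.34,-0.06],"yaw":-0.115,"fingers":0.8},
{"travel":[0.49,2.41,-0.06],"yaw":-0.115,"fingers":0.8},
{"travel":[0.21,2.45,-0.06],"yaw":-0.115,"fingers":0.8},
{"travel":[-0.07,2.46,-0.06],"yaw":-0.115,"fingers":0.8},
{"travel":[-0.28,1.95,-0.05],"yaw":-0.092,"fingers":0.8},
{"travel":[-0.35,1.44,-0.04],"yaw":-0.069,"fingers":0.8},
{"travel":[-0.30,0.94,-0.02],"yaw":-0.046,"fingers":0.8},
{"travel":[-0.17,0.46,-0.01],"yaw":-0.023,"fingers":0.8},
```

arm_command --commands '[{"travel": [1.0,0.75,-0.1],"yaw": -0.057,"fingers": 0.8},{"travel": [1.7,1.4,-0.1],"yaw": -0.1,"fingers": 0.8},{"travel": [1.7,1.75,-0.1],"yaw": -0.115,"fingers": 0.8},{"travel": [1.5,1.95,-0.1],"yaw": -0.115,"fingers": 0.8},{"travel": [1.3,2.1,-0.1],"yaw": -0.115,"fingers": 0.8},{"travel": [1.0,2.25,-0.1],"yaw": -0.115,"fingers": 0.8},{"travel": [0.75,2.35,-0.1],"yaw": -0.115,"fingers": 0.8},{"travel": [0.5,2.4,-0.1],"yaw": -0.115,"fingers": 0.8}]'

```text
time: 35.95
tool_pos: [0.5587, -0.2264, 0.1495]
ee_rot: [0.621, 0.784, -0.009, -0.013]
ft_force: [0.4, 0.4, 0.0]
opening: 0.8
```

```bash
python3 - <<'E'
from h import *
st()
plan2(656.5,-205,165,38,.8,[1,1,1,.8,.6,.4,.2])
E
```

```text
t35.95 p [ 558.7 -226.4  149.5] tilt rad/tan (mrad) -29.1 -12.9 q [-0.4682  0.1052  1.8165 -0.0136  1.2491 -0.6943] qd [ 0.307  0.433 -0.425  0.007  0.032 -0.887] tau [ -1.  -40.9 -32.5   0.    0.2   0.7]
yaw tot -0.433 ang 13.22 max row mm 20.26805146184722 max yaw 0.08650309162839442
{"travel":[-0.03,1.99,-0.37],"yaw":-0.087,"fingers":0.8},
{"travel":[-0.20,1.98,-0.37],"yaw":-0.087,"fingers":0.8},
{"travel":[-0.37,1.96,-0.37],"yaw":-0.087,"fingers":0.8},
{"travel":[-0.43,1.53,-0.30],"yaw":-0.069,"fingers":0.8},
{"travel":[-0.40,1.13,-0.22],"yaw":-0.052,"fingers":0.8},
{"travel":[-0.31,0.74,-0.15],"yaw":-0.035,"fingers":0.8},
{"travel":[-0.17,0.36,-0.07],"yaw":-0.017,"fingers":0.8},
```

arm_command --commands '[{"travel": [0,2.0,-0.3],"yaw": -0.087,"fingers": 0.8},{"travel": [-0.2,2.0,-0.3],"yaw": -0.087,"fingers": 0.8},{"travel": [-0.37,1.95,-0.3],"yaw": -0.087,"fingers": 0.8},{"travel": [-0.43,1.5,-0.3],"yaw": -0.07,"fingers": 0.8},{"travel": [-0.4,1.1,-0.3],"yaw": -0.05,"fingers": 0.8},{"travel": [-0.3,0.7,-0.2],"yaw": -0.035,"fingers": 0.8},{"travel": [-0.15,0.3,-0.1],"yaw": -0.02,"fingers": 0.8},{"travel": [0,0,0],"yaw": 0,"fingers": 0.8}]'

```text
time: 36.75
tool_pos: [0.6531, -0.1983, 0.1423]
ee_rot: [0.426, 0.904, -0.007, -0.03]
ft_force: [0.0, 0.6, 0.7]
opening: 0.798
```

```bash
python3 - <<'E'
from h import *
st()
E
```

```text
t36.75 p [ 653.1 -198.3  142.3] tilt rad/tan (mrad) -60.5 -9.0 q [-0.3698  0.2957  1.609  -0.0094  1.2974 -1.0572] qd [ 0.     0.015  0.017  0.    -0.002  0.002] tau [  0.2 -47.6 -34.4   0.    0.3  -0.1]
```

arm_command --commands '[{"travel": [0,0,0],"yaw": 0,"fingers": 0.8},{"travel": [0,0,5],"yaw": 0,"fingers": 0.8},{"travel": [0,0,0.02],"yaw": 0,"fingers": 0.8},{"travel": [0,0,-4.5],"yaw": 0,"fingers": 0.8},{"travel": [0,0,0],"yaw": 0,"fingers": 0.8},{"travel": [0,0,5],"yaw": 0,"fingers": 0.8},{"travel": [0,0,0.02],"yaw": 0,"fingers": 0.8},{"travel": [0,0,0],"yaw": 0,"fingers": 0.8}]'

```text
time: 37.55
tool_pos: [0.6503, -0.1999, 0.0957]
ee_rot: [0.428, 0.903, -0.007, -0.027]
ft_force: [1.2, 0.2, 1.2]
opening: 0.799
```

```bash
python3 - <<'E'
from h import *
st();f=wgrab('w20')
E
```

```text
t37.55 p [ 650.3 -199.9   95.7] tilt rad/tan (mrad) -55.1 -9.5 q [-0.3732  0.3324  1.6469 -0.0101  1.2175 -1.055 ] qd [-0.004  0.018  0.048 -0.001  0.016  0.002] tau [  0.1 -44.5 -29.7  -0.    0.3  -0. ]
```

View pics/w20.png

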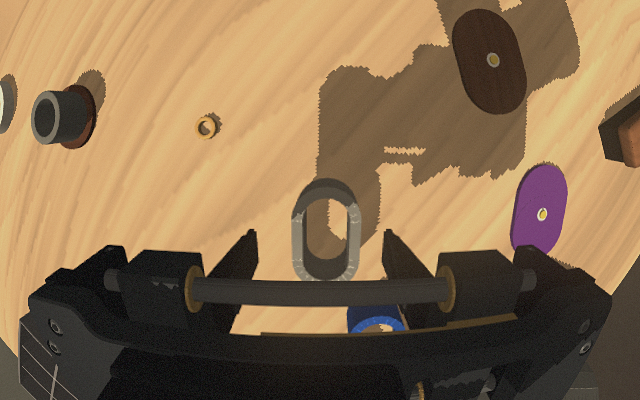

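The oval shade is at (327,230), aligned with the jaws, with the blue decoy behind it and clear. I'll raise up and pump out the tilt.

arm_command --commands '[{"travel": [0,0,-2],"yaw": 0,"fingers": 0.8},{"travel": [0,0,-3],"yaw": 0,"fingers": 0.8},{"travel": [0,0,-2],"yaw": 0,"fingers": 0.8},{"travel": [0,0,0],"yaw": 0,"fingers": 0.8},{"travel": [0,0,5],"yaw": 0,"fingers": 0.8},{"travel": [0,0,0.02],"yaw": 0,"fingers": 0.8},{"travel": [0,0,-4.5],"yaw": 0,"fingers": 0.8},{"travel": [0,0,0],"yaw": 0,"fingers": 0.8}]'

```text
time: 38.4
tool_pos: [0.6558, -0.2015, 0.1742]
ee_rot: [0.428, 0.903, -0.006, -0.023]
ft_force: [0.3, -1.2, 2.2]
opening: 0.797
```

```bash
python3 - <<'E'
from h import *
st()
E
```

```text
t38.40 p [ 655.8 -201.5  174.2] tilt rad/tan (mrad) -47.7 -9.5 q [-0.3725  0.2695  1.5848 -0.0097  1.3349 -1.0549] qd [-0.002  0.063  0.096 -0.001 -0.009 -0.002] tau [  0.1 -41.8 -29.8  -0.    0.6  -0. ]
```

arm_command --commands '[{"travel": [0,0,5],"yaw": 0,"fingers": 0.8},{"travel": [0,0,0.02],"yaw": 0,"fingers": 0.8},{"travel": [0,0,-4.5],"yaw": 0,"fingers": 0.8},{"travel": [0,0,0],"yaw": 0,"fingers": 0.8},{"travel": [0,0,5],"yaw": 0,"fingers": 0.8},{"travel": [0,0,0.02],"yaw": 0,"fingers": 0.8},{"travel": [0,0,-4.5],"yaw": 0,"fingers": 0.8},{"travel": [0,0,0],"yaw": 0,"fingers": 0.8}]'

```text
time: 39.2
tool_pos: [0.6614, -0.2036, 0.1848]
ee_rot: [0.429, 0.903, -0.006, -0.015]
ft_force: [1.1, -0.4, 2.5]
opening: 0.8
```

```bash
python3 - <<'E'
from h import *
st()
E
```

```text
t39.20 p [ 661.4 -203.6  184.8] tilt rad/tan (mrad) -30.7 -9.4 q [-0.3724  0.264   1.5727 -0.0096  1.3355 -1.0548] qd [-0.001  0.051  0.078 -0.     0.002 -0.001] tau [  0.1 -41.5 -29.9  -0.    0.6  -0. ]
```

```bash
python3 - <<'E'
from h import *
st();f=wgrab('w21');st()
p=wproj(f,[[.6565,-.205,.04]])[0];print(p)
ring(f,int(p[0]),int(p[1]),r=50,name='c21')
E
```

```text
t39.20 p [ 661.4 -203.6  184.8] tilt rad/tan (mrad) -30.7 -9.4 q [-0.3724  0.264   1.5727 -0.0096  1.3355 -1.0548] qd [-0.001  0.051  0.078 -0.     0.002 -0.001] tau [  0.1 -41.5 -29.9  -0.    0.6  -0. ]
t39.25 p [ 659.8 -203.   181.3] tilt rad/tan (mrad) -35.6 -9.4 q [-0.3725  0.266   1.5765 -0.0097  1.3347 -1.0548] qd [-0.003  0.03   0.065  0.    -0.018 -0.001] tau [  0.  -49.2 -36.9  -0.    0.2  -0. ]
[318.74482898 195.9217823 ]
rect ((654.7115478515625, -202.5533905029297), (45.69532012939453, 73.81523132324219), 38.15538787841797) circ ((653.2367553710938, -203.78053283691406), 37.328155517578125) bbox (296, 156, 47, 73)
```

View pics/c21.png

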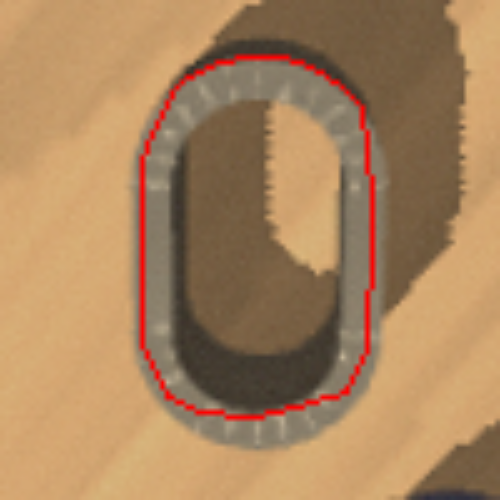

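```bash
python3 - <<'E'
from h import *
f=pickle.load(open('w21.pkl','rb'));o=np.array([268,145])-.4
P=wplane(f,np.array([[258,55],[258,449],[136,260],[382,252],[140,185],[138,335],[384,185],[381,330]])/5+o,.04)[:,:2]*1000
print(P.round(1),np.linalg.norm(P[0]-P[1]),np.linalg.norm(P[2]-P[3]),(P[0]+P[1])/2,(P[2]+P[3])/2)
for a,b in((0,1),(4,5),(6,7)): d=P[b]-P[a];print(np.degrees(np.arctan2(d[1],d[0]))%180)
plan(*list((P[0]+P[1])/2),100,38,.8)
E
```

```text
[[ 631.4 -173.5]
 [ 682.7 -236.4]
 [ 638.5 -220.8]
 [ 675.3 -188.3]
 [ 629.7 -208.3]
 [ 648.4 -232.8]
 [ 666.8 -177.7]
 [ 685.6 -200.7]] 81.10569509349988 49.096075697028816 [ 657.04294721 -204.95305017] [ 656.86742046 -204.52373731]
129.19862031632042
127.37257549821885
129.16544915732635
now [ 659.8 -203.   181.3] ang 39.25 q [-0.37  0.27  1.58 -0.01  1.33 -1.05] n 2 tilt [-0.0365  0.0042 -0.9993]
{"travel":[-0.10,-0.06,4.07],"yaw":0.011,"fingers":0.8},
{"travel":[-0.10,-0.06,4.07],"yaw":0.011,"fingers":0.8}
```

arm_command --commands '[{"travel": [-0.05,-0.1,3],"yaw": 0.005,"fingers": 0.8},{"travel": [0,0,0],"yaw": 0,"fingers": 0.8},{"travel": [0,0,0],"yaw": 0,"fingers": 0.8},{"travel": [-0.05,-0.1,3],"yaw": 0,"fingers": 0.8},{"travel": [0,0,0],"yaw": 0,"fingers": 0.8},{"travel": [0,0,0],"yaw": 0,"fingers": 0.8}]'

```text
time: 39.85
tool_pos: [0.6615, -0.2064, 0.1331]
ee_rot: [0.431, 0.902, -0.005, -0.011]
ft_force: [-0.1, 0.9, 0.1]
opening: 0.801
```

```bash
python3 - <<'E'
from h import *
st()
plan(657,-204.8,25,38.9,.8)
E
```

```text
t39.85 p [ 661.5 -206.4  133.1] tilt rad/tan (mrad) -22.5 -9.4 q [-0.3761  0.3035  1.6149 -0.0099  1.2457 -1.0529] qd [ 0.     0.013  0.025 -0.002  0.014 -0.002] tau [ -0.  -45.4 -31.8  -0.    0.2  -0. ]
now [ 661.5 -206.4  133.1] ang 38.97 q [-0.38  0.3   1.61 -0.01  1.25 -1.05] n 3 tilt [-2.440e-02 -4.000e-04 -9.997e-01]
{"travel":[0.08,-0.01,3.61],"yaw":0.000,"fingers":0.8},
{"travel":[0.08,-0.01,3.61],"yaw":0.000,"fingers":0.8},
{"travel":[0.08,-0.01,3.61],"yaw":0.000,"fingers":0.8}
```

arm_command --commands '[{"travel": [0.05,-0.1,3.5],"yaw": 0,"fingers": 0.8},{"travel": [0,0,0],"yaw": 0,"fingers": 0.8},{"travel": [0,0,0],"yaw": 0,"fingers": 0.8},{"travel": [0.05,-0.1,3],"yaw": 0,"fingers": 0.8},{"travel": [0,0,0],"yaw": 0,"fingers": 0.8},{"travel": [0,0,0],"yaw": 0,"fingers": 0.8}]'

```text
time: 40.45
tool_pos: [0.6654, -0.2094, 0.0828]
ee_rot: [0.431, 0.903, -0.005, -0.002]
ft_force: [0.8, 0.5, 0.8]
opening: 0.801
```

```bash
python3 - <<'E'
from h import *
st()
plan(657,-204.8,25,38.9,.8)
E
```

```text
t40.45 p [ 665.4 -209.4   82.8] tilt rad/tan (mrad) -4.4 -9.3 q [-0.3781  0.3522  1.6444 -0.0102  1.1494 -1.0544] qd [ 0.001  0.007  0.019  0.001  0.019 -0.001] tau [  0.  -46.3 -30.6  -0.    0.2  -0. ]
now [ 665.4 -209.4   82.8] ang 38.99 q [-0.38  0.35  1.64 -0.01  1.15 -1.05] n 2 tilt [-0.0076 -0.007  -0.9999]
{"travel":[0.44,-0.15,2.89],"yaw":0.001,"fingers":0.8},
{"travel":[0.44,-0.15,2.89],"yaw":0.001,"fingers":0.8}
```

Tilt is nulled. Now a smooth descent with the lateral correction.

arm_command --commands '[{"travel": [0.25,-0.1,0.4],"yaw": 0,"fingers": 0.8},{"travel": [0.2,-0.1,0.8],"yaw": 0,"fingers": 0.8},{"travel": [0.15,-0.05,1.1],"yaw": 0,"fingers": 0.8},{"travel": [0.1,-0.05,1.1],"yaw": 0,"fingers": 0.8},{"travel": [0.1,0,0.9],"yaw": 0,"fingers": 0.8},{"travel": [0,0,0.6],"yaw": 0,"fingers": 0.8},{"travel": [0,0,0.3],"yaw": 0,"fingers": 0.8},{"travel": [0,0,0.1],"yaw": 0,"fingers": 0.8}]'

```text
time: 41.25
tool_pos: [0.659, -0.2056, 0.0299]
ee_rot: [0.431, 0.903, -0.005, 0.0]
ft_force: [0.4, 0.1, 0.4]
opening: 0.802
```

```bash
python3 - <<'E'
from h import *
st()
plan(657,-204.8,25,38.9,.8)
E
```

```text
t41.25 p [ 659.  -205.6   29.9] tilt rad/tan (mrad) 0.4 -9.2 q [-0.3765  0.3965  1.6865 -0.0105  1.0583 -1.052 ] qd [-0.001  0.018  0.005  0.001 -0.019  0.001] tau [  0.  -49.2 -31.2  -0.    0.1  -0. ]
now [ 659.  -205.6   29.9] ang 38.99 q [-0.38  0.4   1.69 -0.01  1.06 -1.05] n 1 tilt [-0.003  -0.0087 -1.    ]
{"travel":[0.19,-0.10,0.49],"yaw":0.002,"fingers":0.8}
```

arm_command --commands '[{"travel": [0.1,-0.05,0.25],"yaw": 0,"fingers": 0.8},{"travel": [0.08,-0.05,0.2],"yaw": 0,"fingers": 0.8},{"travel": [0,0,0],"yaw": 0,"fingers": 0.8},{"travel": [0,0,0],"yaw": 0,"fingers": 0.5},{"travel": [0,0,0],"yaw": 0,"fingers": 0.3},{"travel": [0,0,0],"yaw": 0,"fingers": 0.3},{"travel": [0,0,0],"yaw": 0,"fingers": 0.3},{"travel": [0,0,0],"yaw": 0,"fingers": 0.3}]'

```text
time: 42.05
tool_pos: [0.658, -0.2054, 0.0264]
ee_rot: [0.431, 0.903, -0.005, 0.002]
ft_force: [0.5, -0.5, -0.9]
opening: 0.525
```

```bash
python3 - <<'E'
from h import *
st()
plan(657,-204.8,25,38.9,.8)
plan2(673.5,-1,110,56,.3,[1])
E
```

```text
t42.05 p [ 658.  -205.4   26.4] tilt rad/tan (mrad) 2.8 -9.2 q [-0.3767  0.3975  1.6919 -0.0107  1.0494 -1.0519] qd [-0.002 -0.     0.001  0.001 -0.     0.   ] tau [  0.  -49.7 -31.5  -0.    0.1  -0. ]
now [ 658.  -205.4   26.4] ang 38.99 q [-0.38  0.4   1.69 -0.01  1.05 -1.05] n 1 tilt [-8.0e-04 -9.6e-03 -1.0e+00]
{"travel":[0.10,-0.04,0.14],"yaw":0.002,"fingers":0.8}
yaw tot -0.297 ang 38.99 max row mm 221.3345021137091 max yaw 0.2968811916475323
{"travel":[14.85,14.01,-8.56],"yaw":-0.297,"fingers":0.3},
```

arm_command --commands '[{"travel": [0,0,-0.7],"yaw": 0,"fingers": 0.3},{"travel": [0,0,-1.5],"yaw": 0,"fingers": 0.3},{"travel": [0,0,-2.2],"yaw": 0,"fingers": 0.3},{"travel": [0.5,0.5,-2.2],"yaw": -0.01,"fingers": 0.3},{"travel": [1,1,-1.5],"yaw": -0.02,"fingers": 0.3},{"travel": [1.7,1.6,-0.7],"yaw": -0.03,"fingers": 0.3},{"travel": [2,1.8,-0.2],"yaw": -0.04,"fingers": 0.3},{"travel": [2,1.7,-0.2],"yaw": -0.04,"fingers": 0.3}]'

```text
time: 42.85
tool_pos: [0.6593, -0.1052, 0.1271]
ee_rot: [0.365, 0.931, -0.004, 0.003]
ft_force: [0.5, -0.3, -1.1]
opening: 0.527
```

```bash
python3 - <<'E'
from h import *
st()
plan2(673.5,-1,125,56,.3,[1,1,.9,.7,.5,.3,.1])
E
```

```text
t42.85 p [ 659.3 -105.2  127.1] tilt rad/tan (mrad) 4.1 -8.9 q [-0.2349  0.2426  1.6998 -0.0096  1.1951 -1.0542] qd [ 0.387 -0.176  0.144  0.003  0.014 -0.027] tau [ -2.5 -45.4 -35.1  -0.1   0.1   0. ]
yaw tot -0.155 ang 47.14 max row mm 23.365334644737086 max yaw 0.034347972149316904
{"travel":[1.34,1.91,0.02],"yaw":-0.034,"fingers":0.3},
{"travel":[1.28,1.96,0.02],"yaw":-0.034,"fingers":0.3},
{"travel":[1.09,1.80,0.02],"yaw":-0.031,"fingers":0.3},
{"travel":[0.80,1.43,0.02],"yaw":-0.024,"fingers":0.3},
{"travel":[0.55,1.03,0.01],"yaw":-0.017,"fingers":0.3},
{"travel":[0.32,0.62,0.01],"yaw":-0.010,"fingers":0.3},
{"travel":[0.10,0.21,0.00],"yaw":-0.003,"fingers":0.3},
```

arm_command --commands '[{"travel": [1.35,1.9,0],"yaw": -0.034,"fingers": 0.3},{"travel": [1.3,1.95,0],"yaw": -0.034,"fingers": 0.3},{"travel": [1.1,1.8,0],"yaw": -0.031,"fingers": 0.3},{"travel": [0.8,1.4,0],"yaw": -0.024,"fingers": 0.3},{"travel": [0.55,1.0,0],"yaw": -0.017,"fingers": 0.3},{"travel": [0.3,0.6,0],"yaw": -0.01,"fingers": 0.3},{"travel": [0.1,0.2,0],"yaw": -0.003,"fingers": 0.3},{"travel": [0,0,0],"yaw": 0,"fingers": 0.3}]'

```text
time: 43.65
tool_pos: [0.6727, 0.0098, 0.1322]
ee_rot: [0.285, 0.958, -0.004, 0.005]
ft_force: [0.4, -0.3, -1.8]
opening: 0.525
```

```bash
python3 - <<'E'
from h import *
st();f=wgrab('w22');st()
plan(673.5,-1,60,56,.3)
E
```

```text
t43.65 p [672.7   9.8 132.2] tilt rad/tan (mrad) 7.6 -9.1 q [-0.0615  0.2463  1.6862 -0.0098  1.2016 -1.0502] qd [-0.004 -0.     0.001 -0.006  0.001 -0.001] tau [  0.5 -46.3 -34.8   0.    0.1   0. ]
t43.70 p [672.6   9.5 132.2] tilt rad/tan (mrad) 7.5 -9.1 q [-0.0619  0.2463  1.6862 -0.0098  1.2016 -1.0502] qd [-0.01   0.     0.002 -0.001 -0.002 -0.001] tau [  0.3 -46.2 -34.7  -0.    0.1  -0. ]
now [672.6   9.5 132.2] ang 56.82 q [-0.06  0.25  1.69 -0.01  1.2  -1.05] n 2 tilt [ 0.007  -0.0096 -0.9999]
{"travel":[-0.28,-0.40,3.62],"yaw":0.007,"fingers":0.3},
{"travel":[-0.29,-0.40,3.62],"yaw":0.007,"fingers":0.3}
```

View pics/w22.png

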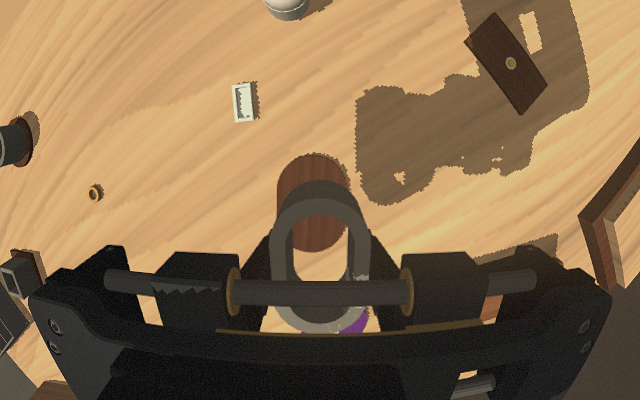

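The plate is at (313,200) under the held oval, nearly aligned, and tilt is small. I'll descend smoothly to about 50 mm.

arm_command --commands '[{"travel": [-0.1,-0.15,0.6],"yaw": 0.007,"fingers": 0.3},{"travel": [-0.1,-0.15,1.2],"yaw": 0.007,"fingers": 0.3},{"travel": [-0.1,-0.15,1.5],"yaw": 0,"fingers": 0.3},{"travel": [-0.1,-0.15,1.5],"yaw": 0,"fingers": 0.3},{"travel": [-0.1,-0.15,1.3],"yaw": 0,"fingers": 0.3},{"travel": [-0.1,-0.1,0.9],"yaw": 0,"fingers": 0.3},{"travel": [0,0,0.5],"yaw": 0,"fingers": 0.3},{"travel": [0,0,0.2],"yaw": 0,"fingers": 0.3}]'

```text
time: 44.5
tool_pos: [0.6714, -0.0057, 0.0452]
ee_rot: [0.295, 0.956, -0.004, 0.002]
ft_force: [0.4, -0.2, -1.0]
opening: 0.526
```

```bash
python3 - <<'E'
from h import *
st();f=wgrab('w23')
c=f['color'][120:320,235:405,::-1];cv2.imwrite('pics/c23.png',cv2.resize(c,None,fx=3,fy=3))
plan(673.5,-1,50,56,.3)
E
```

```text
t44.50 p [671.4  -5.7  45.2] tilt rad/tan (mrad) 2.4 -9.6 q [-0.0845  0.3406  1.7303 -0.0109  1.0683 -1.0516] qd [-0.001  0.034  0.006 -0.001 -0.035 -0.   ] tau [ -0.1 -47.9 -32.2  -0.    0.1  -0. ]
now [671.2  -5.6  45.1] ang 55.72 q [-0.08  0.34  1.73 -0.01  1.07 -1.05] n 1 tilt [ 0.0012 -0.0098 -1.    ]
{"travel":[0.07,0.51,-0.50],"yaw":-0.005,"fingers":0.3}
```

View pics/c23.png

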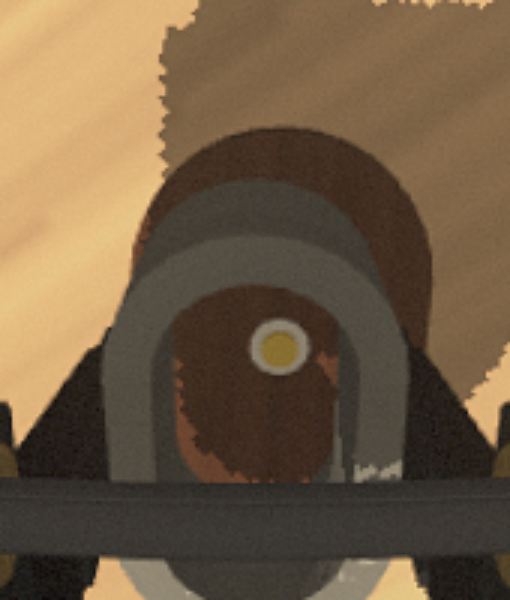

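```bash
python3 - <<'E'
from h import *
f=pickle.load(open('w23.pkl','rb'));o=np.array([235,120])-.35
g=lambda k,z:wtool(f,np.array(k)/3+o,z)
print('plate',circ(g([[285,127],[165,185],[205,150],[340,140],[380,165],[415,212]],.0392),33))
print('shade bot',circ(g([[258,180],[185,210],[220,187],[300,188],[335,212]],.0264),25))
print('shade top',circ(g([[258,236],[150,275],[190,248],[320,248],[365,275]],-.0136),25))
print('led',g([[279,346]],.0367))
s=g([[103,370],[110,470],[408,370],[402,470]],-.0136);print('sides',s.round(1))
p=g([[431,250],[428,330]],.0392);print(p)
E
```

```text
plate (array([15.52,  5.74]), array([ 0.5, -0.4, -0.1,  0.1, -0.1, -0.5]))
shade bot (array([14.94,  0.81]), array([ 0.5, -0.7,  0.3,  0.3, -0.6]))
shade top (array([15.23,  0.42]), array([-0.2, -0. ,  0.2, -0.1,  0.1]))
led [[ 1.08265187  5.35069463 36.7       ]]
sides [[ 17.2 -24.9 -13.6]
 [ -1.8 -24.9 -13.6]
 [ 17.2  25.3 -13.6]
 [ -1.8  25.5 -13.6]]
[[22.31755144 38.41411789 39.2       ]
 [ 3.64906935 38.81199196 39.2       ]]
```

The offset is (+0.6,+5.0) mm with yaw agreeing. Correct and lower.

arm_command --commands '[{"travel": [0.03,0.2,0.1],"yaw": 0,"fingers": 0.3},{"travel": [0.03,0.2,0.2],"yaw": 0,"fingers": 0.3},{"travel": [0,0.1,0.25],"yaw": 0,"fingers": 0.3},{"travel": [0,0,0.2],"yaw": 0,"fingers": 0.3},{"travel": [0,0,0.15],"yaw": 0,"fingers": 0.3},{"travel": [0,0,0.05],"yaw": 0,"fingers": 0.3},{"travel": [0,0,0],"yaw": 0,"fingers": 0.3},{"travel": [0,0,0],"yaw": 0,"fingers": 0.3}]'

```text
time: 45.35
tool_pos: [0.676, -0.0004, 0.038]
ee_rot: [0.294, 0.956, -0.004, 0.005]
ft_force: [-0.3, 0.5, -1.5]
opening: 0.525
```

```bash
python3 - <<'E'
from h import *
st();f=wgrab('w24')
c=f['color'][120:320,235:405,::-1];cv2.imwrite('pics/c24.png',cv2.resize(c,None,fx=3,fy=3))
E
```

```text
t45.35 p [ 6.76e+02 -4.00e-01  3.80e+01] tilt rad/tan (mrad) 7.5 -9.5 q [-0.0761  0.3558  1.7248 -0.011   1.0536 -1.044 ] qd [-0.001 -0.003 -0.001 -0.    -0.    -0.001] tau [  0.  -48.4 -32.   -0.    0.1  -0. ]
```

View pics/c24.png

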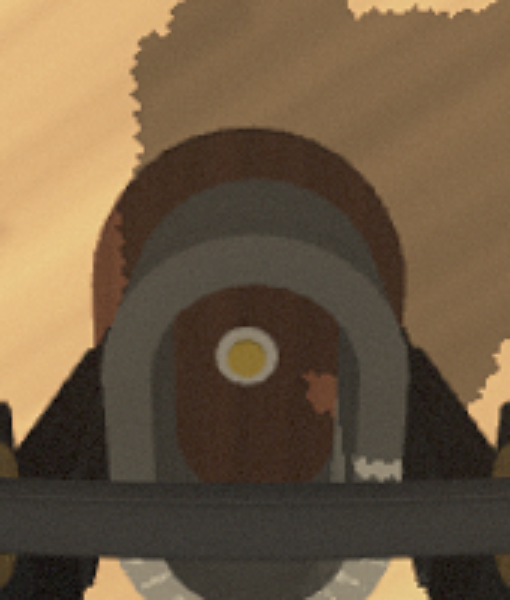

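```bash
python3 - <<'E'
from h import *
f=pickle.load(open('w24.pkl','rb'));o=np.array([235,120])-.35
g=lambda k,z:wtool(f,np.array(k)/3+o,z)
print('plate',circ(g([[250,127],[107,210],[140,170],[185,140],[310,139],[360,170],[393,215]],.032),33))
print('led',g([[246,356]],.0295))
print('sides',g([[94,255],[96,330],[405,260],[403,320]],.032).round(1))
E
```

```text
plate (array([17.2 , -1.12]), array([-0.1,  0.3, -0.2, -0. , -0.1,  0.1,  0.2]))
led [[ 1.72241665 -1.82363548 29.5       ]]
sides [[ 23.3 -33.7  32. ]
 [  6.5 -34.1  32. ]
 [ 22.2  31.5  32. ]
 [  8.8  31.8  32. ]]
```

arm_command --commands '[{"travel": [0.1,-0.08,0.05],"yaw": 0,"fingers": 0.3},{"travel": [0.1,-0.08,0.15],"yaw": 0,"fingers": 0.3},{"travel": [0,0,0.15],"yaw": 0,"fingers": 0.3},{"travel": [0,0,0.1],"yaw": 0,"fingers": 0.3},{"travel": [0,0,0],"yaw": 0,"fingers": 0.3},{"travel": [0,0,0],"yaw": 0,"fingers": 0.3}]'

```text
time: 46.0
tool_pos: [0.6731, -0.0008, 0.033]
ee_rot: [0.294, 0.956, -0.004, 0.005]
ft_force: [-0.7, -0.5, -1.5]
opening: 0.528
```

```bash
python3 - <<'E'
from h import *
st();f=wgrab('w25')
c=f['color'][120:320,235:405,::-1];cv2.imwrite('pics/c25.png',cv2.resize(c,None,fx=3,fy=3))
E
```

```text
t46.00 p [673.1  -0.8  33. ] tilt rad/tan (mrad) 7.4 -9.5 q [-0.077   0.3565  1.7334 -0.011   1.0443 -1.0446] qd [0.    0.001 0.001 0.002 0.001 0.002] tau [ -0.  -48.2 -31.7  -0.    0.1  -0. ]
```

View pics/c25.png

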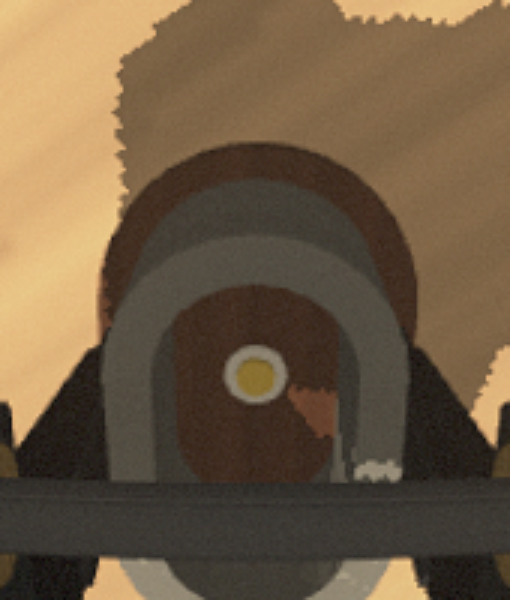

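```bash
python3 - <<'E'
from h import *
f=pickle.load(open('w25.pkl','rb'));o=np.array([235,120])-.35
g=lambda k,z:wtool(f,np.array(k)/3+o,z)
print('plate',circ(g([[260,142],[113,230],[145,190],[195,155],[320,153],[370,185],[405,235]],.027),33))
print('led',g([[255,374]],.0245))
E
```

```text
plate (array([14.85,  0.87]), array([ 0.1,  0.2, -0.4,  0. ,  0.2,  0. , -0.2]))
led [[-0.24683796  0.09013947 24.5       ]]
```

Centred to about 0.4 mm. I'll check the plate yaw from earlier frames where the whole plate was visible.

```bash
python3 - <<'E'
from h import *
for n,(u,v) in dict(w14=(480,60),w20=(475,50),w21=None).items() if 0 else [('w14',(480,60)),('w20',(475,50))]:
    f=pickle.load(open(n+'.pkl','rb'));c=f['color'].astype(int)
    m=((c[...,0]-c[...,2]>18)&(c[...,1]<c[...,0]*.68)&(c[...,0]<140)&(c[...,2]<70)).astype(np.uint8)
    m=cv2.morphologyEx(m,cv2.MORPH_CLOSE,np.ones((7,7),np.uint8))
    k,l,s,_=cv2.connectedComponentsWithStats(m);i=l[v,u]
    cn=max(cv2.findContours((l==i).astype(np.uint8),cv2.RETR_EXTERNAL,cv2.CHAIN_APPROX_NONE)[0],key=len).reshape(-1,2)
    P=(wplane(f,cn,.006)[:,:2]*1000).astype(np.float32);r=cv2.minAreaRect(P)
    ys,xs=np.nonzero(l==i);Q=wplane(f,np.c_[xs,ys],.006)[:,:2]
    M=cv2.moments(cv2.convexHull(P));ang=np.degrees(.5*np.arctan2(2*M['mu11'],M['mu20']-M['mu02']))
    print(n,s[i],np.round(r[0],1),np.round(r[1],1),round(r[2],1),'mom',round(ang,1),M['m10']/M['m00'],M['m01']/M['m00'])
T=pickle.load(open('f0.pkl','rb'))['top'];m=plates(T);k,l,s,_=cv2.connectedComponentsWithStats(m)
for nm,(u,v) in dict(obp=(247,199),op=(329,191)).items():
    cn=cv2.findContours((l==l[v,u]).astype(np.uint8),cv2.RETR_EXTERNAL,cv2.CHAIN_APPROX_NONE)[0][0]
    P=(plane(T,cn,.006)[:,:2]*1000).astype(np.float32);M=cv2.moments(cv2.convexHull(P));print(nm,np.degrees(.5*np.arctan2(2*M['mu11'],M['mu20']-M['mu02'])))
st();plan(673,0,33,55.7,.3)
E
```

```text
w14 [ 454   11   79   76 3927] [673.6  -1.5] [67.  95.7] 53.7 mom -34.0 673.7225181049868 -1.3441982485819517
w20 [ 452    9   75  104 5333] [673.3  -1.5] [68.2 93.7] 54.9 mom -36.3 673.4497751082912 -1.1674298197270414
obp 13.95086152186786
op -34.885097382098785
t46.05 p [673.1  -0.8  33. ] tilt rad/tan (mrad) 7.4 -9.5 q [-0.077   0.3565  1.7335 -0.011   1.0443 -1.0446] qd [-0.    -0.001 -0.001  0.    -0.    -0.   ] tau [ -0.  -48.3 -31.9  -0.    0.1  -0. ]
now [673.1  -0.8  33. ] ang 55.76 q [-0.08  0.36  1.73 -0.01  1.04 -1.04] n 1 tilt [ 0.0066 -0.0101 -0.9999]
{"travel":[0.05,0.06,0.00],"yaw":0.001,"fingers":0.3}
```

arm_command --commands '[{"travel": [0,0,0],"yaw": 0.02,"fingers": 0.3},{"travel": [0,0,0.05],"yaw": 0,"fingers": 0.3},{"travel": [0,0,0.05],"yaw": 0,"fingers": 0.3},{"travel": [0,0,0.05],"yaw": 0,"fingers": 0.3},{"travel": [0,0,0],"yaw": 0,"fingers": 0.3}]'

```text
time: 46.55
tool_pos: [0.6735, -0.0008, 0.0325]
ee_rot: [0.305, 0.952, -0.004, 0.005]
ft_force: [-0.2, 0.1, -1.9]
opening: 0.527
```

```bash
python3 - <<'E'
from h import *
st();plan(673,0,33,54.7,.3)
E
```

```text
t46.55 p [673.5  -0.8  32.5] tilt rad/tan (mrad) 7.9 -9.6 q [-0.0769  0.3577  1.7329 -0.0112  1.0432 -1.0227] qd [-0.    -0.     0.    -0.001  0.003 -0.001] tau [  0.  -48.4 -31.8  -0.    0.1  -0. ]
now [673.5  -0.8  32.5] ang 54.51 q [-0.08  0.36  1.73 -0.01  1.04 -1.02] n 1 tilt [ 0.0071 -0.0102 -0.9999]
{"travel":[0.09,0.03,-0.05],"yaw":-0.003,"fingers":0.3}
```

arm_command --commands '[{"travel": [0,0,0.06],"yaw": 0,"fingers": 0.3},{"travel": [0,0,0.06],"yaw": 0,"fingers": 0.3},{"travel": [0,0,0.05],"yaw": 0,"fingers": 0.3},{"travel": [0,0,0],"yaw": 0,"fingers": 0.3}]'

```text
time: 46.95
tool_pos: [0.6737, -0.0008, 0.0324]
ee_rot: [0.305, 0.952, -0.004, 0.005]
ft_force: [-1.8, 0.3, 0.5]
opening: 0.521
```

```bash
python3 - <<'E'
from h import *
from station import readout
st();print(readout.get_obs()['ft_force']);f=wgrab('w26');print(readout.get_obs()['ft_force'])
c=f['color'][120:320,235:405,::-1];cv2.imwrite('pics/c26.png',cv2.resize(c,None,fx=3,fy=3))
E
```

```text
t46.95 p [673.7  -0.8  32.4] tilt rad/tan (mrad) 7.5 -9.8 q [-0.0769  0.3583  1.7324 -0.0113  1.0435 -1.0227] qd [-0.001 -0.001  0.001 -0.001  0.002  0.002] tau [ -0.1 -47.1 -31.6  -0.   -0.4  -0. ]
[-1.78636688  0.32978278  0.50153229]
[-2.01367702  0.63720323  2.86966178]
```

View pics/c26.png

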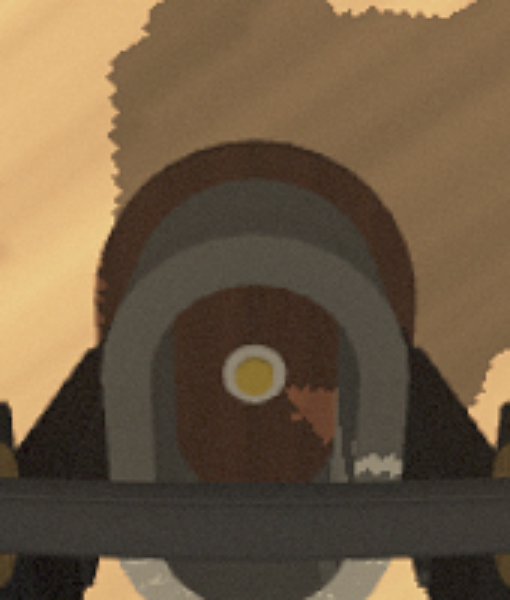

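The oval is in contact with an even rim and the LED centred. Releasing and lifting.

arm_command --commands '[{"travel": [0,0,0],"yaw": 0,"fingers": 0.6},{"travel": [0,0,0],"yaw": 0,"fingers": 0.75},{"travel": [0,0,0],"yaw": 0,"fingers": 0.75}]'

```text
time: 47.3
tool_pos: [0.6744, -0.0009, 0.0317]
ee_rot: [0.305, 0.952, -0.004, 0.006]
ft_force: [-0.2, 1.1, -0.0]
opening: 0.705
```

arm_command --commands '[{"travel": [0,0,-1],"yaw": 0,"fingers": 0.75},{"travel": [0,0,-2],"yaw": 0,"fingers": 0.75},{"travel": [0,0,-3],"yaw": 0,"fingers": 0.75},{"travel": [0,0,-3],"yaw": 0,"fingers": 0.75},{"travel": [0,0,-2.5],"yaw": 0,"fingers": 0.75},{"travel": [0,0,-1],"yaw": 0,"fingers": 0.75},{"travel": [0,0,0],"yaw": 0,"fingers": 0.75}]'

```text
time: 48.0
tool_pos: [0.6732, 0.0005, 0.163]
ee_rot: [0.305, 0.952, -0.003, 0.006]
ft_force: [-0.2, -0.2, -0.4]
opening: 0.749
```

```bash
python3 - <<'E'
from h import *
st();f=wgrab('w27')
c=f['color'][120:250,260:380,::-1];cv2.imwrite('pics/c27.png',cv2.resize(c,None,fx=4.5,fy=4.5))
E
```

```text
t48.00 p [6.732e+02 5.000e-01 1.630e+02] tilt rad/tan (mrad) 10.3 -9.5 q [-0.0752  0.2185  1.6647 -0.01    1.2481 -1.0233] qd [ 0.002 -0.007  0.002 -0.001 -0.003 -0.001] tau [  0.  -45.  -34.8  -0.    0.2  -0. ]
```

View pics/c27.png

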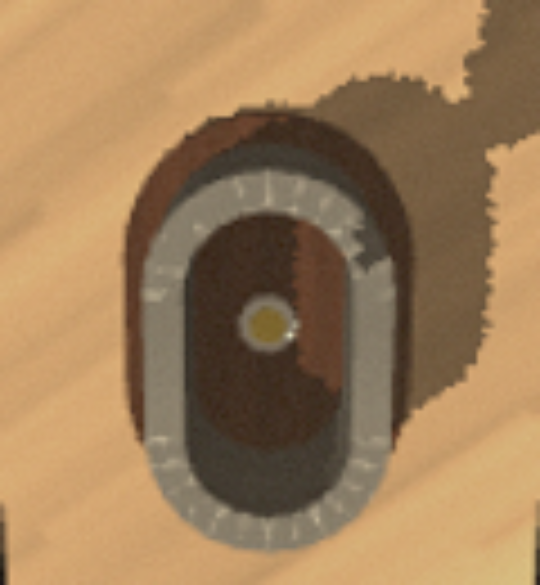

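```bash
python3 - <<'E'
from h import *
f=pickle.load(open('w27.pkl','rb'));o=np.array([260,120])-.4
g=lambda k,z:wtool(f,np.array(k)/4.5+o,f['o']['tool_pos'][2]-z)
P=g([[268,170],[268,549],[142,350],[394,350],[143,300],[148,420],[393,290],[390,430]],.046);print(P[:,:2].round(1),(P[0]+P[1])/2,(P[2]+P[3])/2)
print('led',g([[267,324]],.0085)); print('plate',circ(g([[270,108],[130,230],[165,165],[215,122],[330,125],[380,170],[405,230]],.006),33))
Q=g([[126,290],[128,370],[411,290],[408,370]],.006);print(Q[:,:2].round(1))
plan2(433.5-4,298+1,165,72.5,.75,[1])
E
```

```text
[[ 41.2  -0.4]
 [-38.5  -0.5]
 [  4.9 -25.8]
 [  4.9  24.9]
 [ 15.2 -25.4]
 [ -9.9 -25. ]
 [ 17.2  24.4]
 [-12.1  24.5]] [  1.34579618  -0.4680517  116.96529913] [  4.86227893  -0.46763423 116.96529913]
led [[  0.74233717  -0.78534445 154.46529913]]
plate (array([15.38, -0.42]), array([ 1.3, -0.9, -1.4,  0.3,  0.4, -0.8, -1.4]))
[[  8.2 -33. ]
 [-10.9 -33.1]
 [  8.2  32.1]
 [-10.9  31.9]]
yaw tot -0.314 ang 54.5 max row mm 385.208098561895 max yaw 0.31410926537188655
{"travel":[37.15,10.17,-0.80],"yaw":-0.314,"fingers":0.75},
```

The oval is within about 0.6 mm. Last is the oblong.

```bash
python3 - <<'E'
from h import *
plan2(429.5,299,165,72.5,.75,[.4,.8,1,1,1,1,1,1,1,1,1,1,.8,.6,.4,.2])
E
```

```text
yaw tot -0.314 ang 54.5 max row mm 29.182431709234468 max yaw 0.023796156467567164
{"travel":[1.13,0.31,-0.02],"yaw":-0.010,"fingers":0.75},
{"travel":[2.25,0.64,-0.05],"yaw":-0.019,"fingers":0.75},
{"travel":[2.79,0.85,-0.06],"yaw":-0.024,"fingers":0.75},
{"travel":[2.77,0.92,-0.06],"yaw":-0.024,"fingers":0.75},
{"travel":[2.75,0.98,-0.06],"yaw":-0.024,"fingers":0.75},
{"travel":[2.72,1.05,-0.06],"yaw":-0.024,"fingers":0.75},
{"travel":[2.70,1.11,-0.06],"yaw":-0.024,"fingers":0.75},
{"travel":[2.67,1.18,-0.06],"yaw":-0.024,"fingers":0.75},
{"travel":[2.64,1.24,-0.06],"yaw":-0.024,"fingers":0.75},
{"travel":[2.61,1.30,-0.06],"yaw":-0.024,"fingers":0.75},
{"travel":[2.58,1.36,-0.06],"yaw":-0.024,"fingers":0.75},
{"travel":[2.55,1.42,-0.06],"yaw":-0.024,"fingers":0.75},
{"travel":[2.01,1.19,-0.05],"yaw":-0.019,"fingers":0.75},
{"travel":[1.49,0.92,-0.04],"yaw":-0.014,"fingers":0.75},
{"travel":[0.98,0.63,-0.02],"yaw":-0.010,"fingers":0.75},
{"travel":[0.49,0.32,-0.01],"yaw":-0.005,"fingers":0.75},
```

arm_command --commands '[{"travel": [1.15,0.3,-0.1],"yaw": -0.01,"fingers": 0.75},{"travel": [2.25,0.65,-0.1],"yaw": -0.02,"fingers": 0.75},{"travel": [2.8,0.85,-0.1],"yaw": -0.024,"fingers": 0.75},{"travel": [2.8,0.9,-0.1],"yaw": -0.024,"fingers": 0.75},{"travel": [2.75,1.0,-0.1],"yaw": -0.024,"fingers": 0.75},{"travel": [2.7,1.05,-0.1],"yaw": -0.024,"fingers": 0.75},{"travel": [2.7,1.1,-0.1],"yaw": -0.024,"fingers": 0.75},{"travel": [2.7,1.2,-0.1],"yaw": -0.024,"fingers": 0.75}]'

```text
time: 48.85
tool_pos: [0.524, 0.1687, 0.1523]
ee_rot: [0.218, 0.976, -0.007, -0.007]
ft_force: [0.3, 0.1, 0.5]
opening: 0.75
```

```bash
python3 - <<'E'
from h import *
st();plan2(429.5,299,160,72.5,.75,[1,1,1,1,.8,.6,.4,.2])
E
```

```text
t48.85 p [524.  168.7 152.3] tilt rad/tan (mrad) -19.3 -7.0 q [ 0.2174 -0.0179  1.9387 -0.0074  1.24   -0.9105] qd [ 0.491 -0.269  0.288  0.014  0.017  0.23 ] tau [ -3.1 -31.9 -34.4  -0.1   0.2  -0.2]
yaw tot -0.135 ang 64.77 max row mm 26.855527578402608 max yaw 0.02248169969966613
{"travel":[2.35,1.29,-0.12],"yaw":-0.022,"fingers":0.75},
{"travel":[2.32,1.34,-0.12],"yaw":-0.022,"fingers":0.75},
{"travel":[2.29,1.40,-0.12],"yaw":-0.022,"fingers":0.75},
{"travel":[2.26,1.45,-0.12],"yaw":-0.022,"fingers":0.75},
{"travel":[1.78,1.20,-0.10],"yaw":-0.018,"fingers":0.75},
{"travel":[1.32,0.92,-0.07],"yaw":-0.013,"fingers":0.75},
{"travel":[0.87,0.63,-0.05],"yaw":-0.009,"fingers":0.75},
{"travel":[0.43,0.32,-0.02],"yaw":-0.004,"fingers":0.75},
```

arm_command --commands '[{"travel": [2.35,1.3,-0.15],"yaw": -0.022,"fingers": 0.75},{"travel": [2.3,1.35,-0.15],"yaw": -0.022,"fingers": 0.75},{"travel": [2.3,1.4,-0.15],"yaw": -0.022,"fingers": 0.75},{"travel": [2.25,1.45,-0.15],"yaw": -0.022,"fingers": 0.75},{"travel": [1.8,1.2,-0.15],"yaw": -0.018,"fingers": 0.75},{"travel": [1.2,0.8,-0.1],"yaw": -0.013,"fingers": 0.75},{"travel": [0.6,0.4,0],"yaw": -0.01,"fingers": 0.75},{"travel": [0.1,0.1,0],"yaw": 0,"fingers": 0.75}]'

```text
time: 49.65
tool_pos: [0.4144, 0.2968, 0.1458]
ee_rot: [0.147, 0.989, -0.013, -0.02]
ft_force: [-0.8, -0.7, 0.3]
opening: 0.747
```

```bash
python3 - <<'E'
from h import *
st();wgrab();st();f=wgrab('w28')
print(wproj(f,[[.4295,.299,.04]]))
E
```

```text
t49.65 p [414.4 296.8 145.8] tilt rad/tan (mrad) -47.7 3.7 q [ 0.5141 -0.0869  2.0169  0.0038  1.2593 -0.762 ] qd [ 0.035  0.009  0.013 -0.006 -0.005  0.027] tau [  0.3 -30.  -33.9   0.1   0.2  -0. ]
t49.70 p [414.6 296.6 145.7] tilt rad/tan (mrad) -47.9 3.7 q [ 0.5136 -0.0867  2.0168  0.0039  1.2593 -0.762 ] qd [-0.023  0.002 -0.01  -0.006  0.    -0.006] tau [ -0.  -30.4 -34.7   0.    0.2   0. ]
[[330.64514588 225.13068097]]
```

View pics/w28.png

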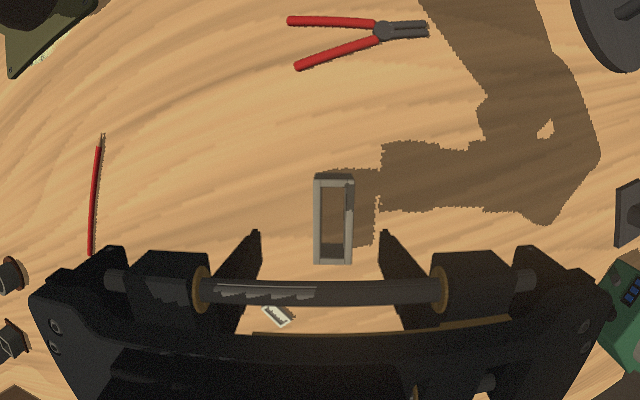

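The oblong shade is at (334,220), aligned with the jaws. I'll zoom in to measure it.

```bash
python3 - <<'E'
from h import *
f=pickle.load(open('w28.pkl','rb'))
c=f['color'][160:280,290:380,::-1];cv2.imwrite('pics/c28.png',cv2.resize(c,None,fx=5,fy=5))
E
```

```text
(no output)
```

View pics/c28.png

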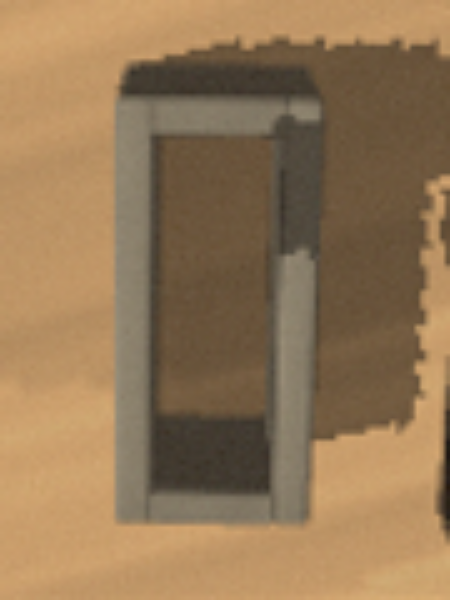

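```bash
python3 - <<'E'
from h import *
f=pickle.load(open('w28.pkl','rb'));o=np.array([290,160])-.4
quad(f,np.array([[116,96],[322,96],[309,523],[116,523]])/5+o,.04)
plan(429,299,160,72.5,.75)
E
```

```text
cen [428.5 301.3] len [35.3 80.  35.9 80.1] ang [73.5 73.1 73.6 72.7]
now [415.2 296.3 146.1] ang 73.0 q [ 0.51 -0.09  2.02  0.    1.26 -0.76] n 1 tilt [-0.0428 -0.0201 -0.9989]
{"travel":[-1.19,0.62,-1.45],"yaw":0.009,"fingers":0.75}
```

arm_command --commands '[{"travel": [0,0,0],"yaw": 0,"fingers": 0.75},{"travel": [0,0,5],"yaw": 0,"fingers": 0.75},{"travel": [0,0,0.02],"yaw": 0,"fingers": 0.75},{"travel": [0,0,-4.5],"yaw": 0,"fingers": 0.75},{"travel": [0,0,0],"yaw": 0,"fingers": 0.75}]'

```text
time: 50.25
tool_pos: [0.4174, 0.294, 0.1427]
ee_rot: [0.15, 0.988, -0.013, -0.02]
ft_force: [1.2, 0.6, 1.7]
opening: 0.752
```

```bash
python3 - <<'E'
from h import *
st()
E
```

```text
t50.25 p [417.4 294.  142.7] tilt rad/tan (mrad) -47.5 2.7 q [ 0.507  -0.0817  2.0176  0.0028  1.2532 -0.7626] qd [-0.012  0.063  0.09  -0.002 -0.014 -0.001] tau [  0.3 -27.4 -29.8   0.    0.7  -0. ]
```

arm_command --commands '[{"travel": [0,0,5],"yaw": 0,"fingers": 0.75},{"travel": [0,0,0.02],"yaw": 0,"fingers": 0.75},{"travel": [0,0,-4.5],"yaw": 0,"fingers": 0.75},{"travel": [0,0,0],"yaw": 0,"fingers": 0.75},{"travel": [0,0,5],"yaw": 0,"fingers": 0.75},{"travel": [0,0,0.02],"yaw": 0,"fingers": 0.75},{"travel": [0,0,-4.5],"yaw": 0,"fingers": 0.75},{"travel": [0,0,0],"yaw": 0,"fingers": 0.75}]'

```text
time: 51.05
tool_pos: [0.4271, 0.2963, 0.154]
ee_rot: [0.153, 0.988, -0.007, -0.011]
ft_force: [1.6, 0.9, 0.9]
opening: 0.751
```

```bash
python3 - <<'E'
from h import *
st();plan(428.5,301.3,150,73.2,.75)
E
```

```text
t51.05 p [427.1 296.3 154. ] tilt rad/tan (mrad) -26.1 2.4 q [ 0.5019 -0.0857  2.0009  0.0026  1.2525 -0.7629] qd [-0.003  0.052  0.079 -0.     0.003  0.001] tau [  0.2 -27.4 -30.2   0.    0.6  -0. ]
now [427.1 296.3 154. ] ang 72.43 q [ 0.5  -0.09  2.    0.    1.25 -0.76] n 1 tilt [-0.0241 -0.0104 -0.9997]
{"travel":[0.01,0.53,0.39],"yaw":-0.013,"fingers":0.75}
```

arm_command --commands '[{"travel": [0,0.25,3],"yaw": -0.013,"fingers": 0.75},{"travel": [0,0,0],"yaw": 0,"fingers": 0.75},{"travel": [0,0,0],"yaw": 0,"fingers": 0.75},{"travel": [0,0.25,3],"yaw": 0,"fingers": 0.75},{"travel": [0,0,0],"yaw": 0,"fingers": 0.75},{"travel": [0,0,0],"yaw": 0,"fingers": 0.75}]'

```text
time: 51.65
tool_pos: [0.4347, 0.304, 0.1096]
ee_rot: [0.147, 0.989, -0.001, -0.004]
ft_force: [0.3, -0.4, -0.1]
opening: 0.747
```

```bash
python3 - <<'E'
from h import *
st();plan(428.5,301.3,25,73.2,.75)
E
```

```text
t51.65 p [434.7 304.  109.6] tilt rad/tan (mrad) -7.2 2.4 q [ 0.5078 -0.0239  2.022   0.0026  1.1507 -0.7691] qd [0.001 0.006 0.022 0.001 0.02  0.   ] tau [  0.1 -30.3 -31.2   0.    0.1  -0. ]
now [434.7 304.  109.6] ang 73.1 q [ 0.51 -0.02  2.02  0.    1.15 -0.77] n 2 tilt [-0.0075 -0.0015 -1.    ]
{"travel":[0.23,-0.20,4.23],"yaw":-0.001,"fingers":0.75},
{"travel":[0.23,-0.20,4.23],"yaw":-0.001,"fingers":0.75}
```

arm_command --commands '[{"travel": [0.1,-0.1,0.6],"yaw": 0,"fingers": 0.75},{"travel": [0.1,-0.1,1.2],"yaw": 0,"fingers": 0.75},{"travel": [0.1,-0.1,1.4],"yaw": 0,"fingers": 0.75},{"travel": [0.05,-0.05,1.4],"yaw": 0,"fingers": 0.75},{"travel": [0.05,0,1.2],"yaw": 0,"fingers": 0.75},{"travel": [0,0,0.9],"yaw": 0,"fingers": 0.75},{"travel": [0,0,0.5],"yaw": 0,"fingers": 0.75},{"travel": [0,0,0.1],"yaw": 0,"fingers": 0.75}]'

```text
time: 52.45
tool_pos: [0.4294, 0.3016, 0.0329]
ee_rot: [0.147, 0.989, -0.001, -0.003]
ft_force: [1.0, -1.3, 1.1]
opening: 0.749
```

```bash
python3 - <<'E'
from h import *
st();plan(428.5,301.3,25,73.2,.75)
E
```

```text
t52.45 p [429.4 301.6  32.9] tilt rad/tan (mrad) -6.0 2.3 q [ 0.5088  0.0701  2.0745  0.0027  1.003  -0.7683] qd [ 0.001  0.023  0.003 -0.001 -0.022 -0.001] tau [ -0.  -33.1 -29.9   0.    0.1   0. ]
now [429.4 301.6  32.9] ang 73.09 q [ 0.51  0.07  2.07  0.    1.   -0.77] n 1 tilt [-6.3e-03 -9.0e-04 -1.0e+00]
{"travel":[0.07,-0.05,0.79],"yaw":-0.002,"fingers":0.75}
```

arm_command --commands '[{"travel": [0.05,-0.03,0.4],"yaw": 0,"fingers": 0.75},{"travel": [0,0,0.3],"yaw": 0,"fingers": 0.75},{"travel": [0,0,0],"yaw": 0,"fingers": 0.75},{"travel": [0,0,0],"yaw": 0,"fingers": 0.5},{"travel": [0,0,0],"yaw": 0,"fingers": 0.2},{"travel": [0,0,0],"yaw": 0,"fingers": 0.2},{"travel": [0,0,0],"yaw": 0,"fingers": 0.2},{"travel": [0,0,0],"yaw": 0,"fingers": 0.2}]'

```text
time: 53.25
tool_pos: [0.4303, 0.3023, 0.0272]
ee_rot: [0.147, 0.989, 0.0, -0.002]
ft_force: [0.2, -0.7, -0.8]
opening: 0.387
```

```bash
python3 - <<'E'
from h import *
st();plan2(656.5,245,115,103.5,.2,[1])
E
```

```text
t53.25 p [430.3 302.3  27.2] tilt rad/tan (mrad) -2.2 2.2 q [ 0.5092  0.0794  2.0761  0.0026  0.9883 -0.768 ] qd [-0.002 -0.002  0.003 -0.001  0.002 -0.   ] tau [  0.3 -33.5 -30.    0.2  -0.    0. ]
yaw tot -0.531 ang 73.09 max row mm 249.26253902249854 max yaw 0.5307019996201089
{"travel":[-23.28,1.09,-8.85],"yaw":-0.531,"fingers":0.2},
```

Gripped at 36.8 mm. I'll lift and carry it to the oblong plate.

arm_command --commands '[{"travel": [0,0,-0.7],"yaw": 0,"fingers": 0.2},{"travel": [0,0,-1.5],"yaw": 0,"fingers": 0.2},{"travel": [0,0,-2.2],"yaw": 0,"fingers": 0.2},{"travel": [-0.5,0,-2.2],"yaw": -0.01,"fingers": 0.2},{"travel": [-1.0,0,-1.5],"yaw": -0.03,"fingers": 0.2},{"travel": [-1.5,0,-0.9],"yaw": -0.05,"fingers": 0.2},{"travel": [-2,-0.1,-0.5],"yaw": -0.05,"fingers": 0.2},{"travel": [-2.2,-0.2,-0.3],"yaw": -0.05,"fingers": 0.2}]'

```text
time: 54.05
tool_pos: [0.4999, 0.284, 0.135]
ee_rot: [0.047, 0.999, 0.001, -0.001]
ft_force: [0.4, 0.0, -1.5]
opening: 0.377
```

```bash
python3 - <<'E'
from h import *
st();plan2(656.5,245,140,103.5,.2,[1,1,1,1,1,1,.8,.6,.4,.2])
E
```

```text
t54.05 p [499.9 284.  135. ] tilt rad/tan (mrad) -1.3 2.3 q [ 0.4222  0.0425  1.9087  0.0025  1.1918 -1.0549] qd [-0.249  0.301 -0.399 -0.001  0.077 -0.767] tau [  1.1 -38.1 -33.1  -0.    0.1   0.6]
yaw tot -0.33 ang 84.58 max row mm 20.185001489164726 max yaw 0.041277925320978605
{"travel":[-1.99,-0.30,-0.07],"yaw":-0.041,"fingers":0.2},
{"travel":[-1.98,-0.38,-0.07],"yaw":-0.041,"fingers":0.2},
{"travel":[-1.96,-0.46,-0.07],"yaw":-0.041,"fingers":0.2},
{"travel":[-1.94,-0.54,-0.07],"yaw":-0.041,"fingers":0.2},
{"travel":[-1.92,-0.62,-0.07],"yaw":-0.041,"fingers":0.2},
{"travel":[-1.89,-0.70,-0.07],"yaw":-0.041,"fingers":0.2},
{"travel":[-1.49,-0.62,-0.05],"yaw":-0.033,"fingers":0.2},
{"travel":[-1.10,-0.50,-0.04],"yaw":-0.025,"fingers":0.2},
{"travel":[-0.72,-0.35,-0.03],"yaw":-0.017,"fingers":0.2},
{"travel":[-0.36,-0.18,-0.01],"yaw":-0.008,"fingers":0.2},
```

arm_command --commands '[{"travel": [-2,-0.3,-0.2],"yaw": -0.041,"fingers": 0.2},{"travel": [-2,-0.4,-0.2],"yaw": -0.041,"fingers": 0.2},{"travel": [-1.95,-0.45,-0.2],"yaw": -0.041,"fingers": 0.2},{"travel": [-1.95,-0.55,-0.2],"yaw": -0.041,"fingers": 0.2},{"travel": [-1.9,-0.6,-0.2],"yaw": -0.041,"fingers": 0.2},{"travel": [-1.6,-0.6,-0.2],"yaw": -0.035,"fingers": 0.2},{"travel": [-1.2,-0.5,-0.1],"yaw": -0.025,"fingers": 0.2},{"travel": [-0.6,-0.25,0],"yaw": -0.015,"fingers": 0.2}]'

```text
time: 54.85
tool_pos: [0.6417, 0.2499, 0.1609]
ee_rot: [-0.098, 0.995, 0.002, 0.004]
ft_force: [0.5, 0.3, -1.7]
opening: 0.377
```

```bash
python3 - <<'E'
from h import *
st();f=wgrab('w29');st();plan2(656.5,245,140,103.5,.2,[1])
E
```

```text
t54.85 p [641.7 249.9 160.9] tilt rad/tan (mrad) 8.7 2.9 q [ 0.2922  0.2527  1.6278  0.003   1.2525 -1.4763] qd [-0.045  0.106 -0.141  0.006  0.039 -0.205] tau [ -0.  -47.3 -35.1  -0.1   0.    0.1]
t54.90 p [642.3 249.7 160.9] tilt rad/tan (mrad) 9.6 2.6 q [ 0.2919  0.2532  1.6271  0.0027  1.2517 -1.4766] qd [ 0.012 -0.019  0.033  0.004  0.004  0.046] tau [  1.  -46.9 -33.6   0.1   0.4  -0.1]
yaw tot -0.039 ang 101.28 max row mm 25.71816895210319 max yaw 0.038718997076028785
{"travel":[-1.28,-0.75,2.10],"yaw":-0.039,"fingers":0.2},
```

View pics/w29.png

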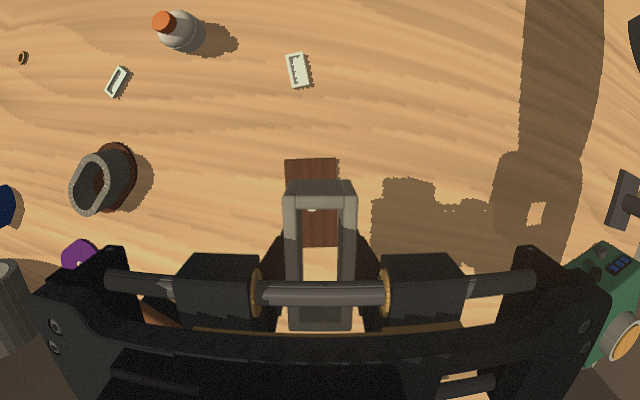

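The plate is at (312,200), nearly aligned, and the bottle is still standing. I'll zoom in.

```bash
python3 - <<'E'
from h import *
f=pickle.load(open('w29.pkl','rb'))
c=f['color'][145:265,265:375,::-1];cv2.imwrite('pics/c29.png',cv2.resize(c,None,fx=5,fy=5))
# full-plate views for angle
for n,(u,v) in [('w22',(490,70)),('w20',None)][:1]:
    f=pickle.load(open(n+'.pkl','rb'));c=f['color'].astype(int)
    m=((c[...,0]-c[...,2]>12)&(c[...,1]<c[...,0]*.72)&(c[...,0]<140)&(c[...,2]<70)).astype(np.uint8)
    m=cv2.morphologyEx(m,cv2.MORPH_CLOSE,np.ones((5,5),np.uint8));k,l,s,_=cv2.connectedComponentsWithStats(m);i=l[v,u]
    cn=max(cv2.findContours((l==i).astype(np.uint8),cv2.RETR_EXTERNAL,cv2.CHAIN_APPROX_NONE)[0],key=len).reshape(-1,2)
    P=(wplane(f,cn,.006)[:,:2]*1000).astype(np.float32);print(s[i],cv2.minAreaRect(P))
E
```

```text
[ 464   12   84  102 3632] ((657.792236328125, 245.2635955810547), (96.67686462402344, 54.560218811035156), 13.256067276000977)
```

View pics/c29.png

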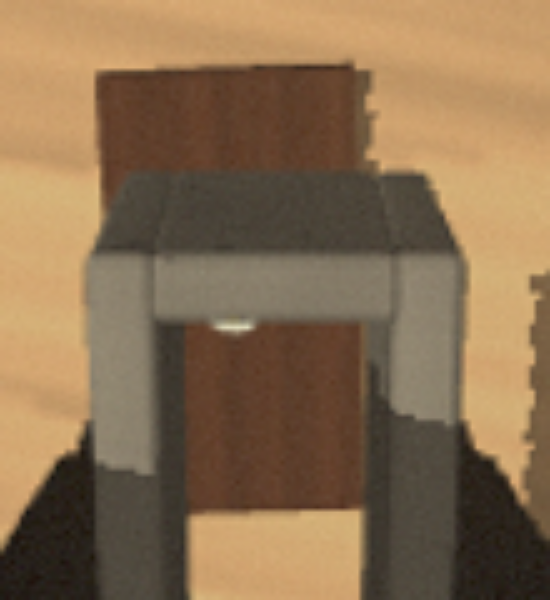

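```bash
python3 - <<'E'
from h import *
f=pickle.load(open('w29.pkl','rb'));o=np.array([265,145])-.4
g=lambda k,z:wplane(f,np.array(k)/5+o,z)[:,:2]*1000
T=g([[98,72],[353,65]],.006);B=g([[187,512],[362,508]],.006);L=g([[98,72],[103,210]],.006)
for e in(T,B,L): d=e[1]-e[0];print(e.round(1),np.linalg.norm(d).round(1),np.degrees(np.arctan2(d[1],d[0]))%180)
E
```

```text
[[616.1 210. ]
 [604.9 259.9]] 51.1 102.63684592723315
[[707.3 244.8]
 [699.  282. ]] 38.1 102.60111054501267
[[616.1 210. ]
 [644.1 215.9]] 28.6 11.845252903036611
```

```bash
python3 - <<'E'
from h import *
plan2(657.3,245.5,100,102.9,.2,[.6,1,1,1,1,.8,.5,.2])
E
```

```text
yaw tot -0.028 ang 101.28 max row mm 10.309776865970894 max yaw 0.004630659272797198
{"travel":[-0.13,-0.07,0.60],"yaw":-0.003,"fingers":0.2},
{"travel":[-0.22,-0.12,1.00],"yaw":-0.005,"fingers":0.2},
{"travel":[-0.22,-0.12,1.00],"yaw":-0.005,"fingers":0.2},
{"travel":[-0.22,-0.12,1.00],"yaw":-0.005,"fingers":0.2},
{"travel":[-0.22,-0.12,1.00],"yaw":-0.005,"fingers":0.2},
{"travel":[-0.17,-0.10,0.80],"yaw":-0.004,"fingers":0.2},
{"travel":[-0.11,-0.06,0.50],"yaw":-0.002,"fingers":0.2},
{"travel":[-0.04,-0.03,0.20],"yaw":-0.001,"fingers":0.2},
```

arm_command --commands '[{"travel": [-0.15,-0.08,0.8],"yaw": -0.004,"fingers": 0.2},{"travel": [-0.2,-0.12,1.4],"yaw": -0.005,"fingers": 0.2},{"travel": [-0.2,-0.12,1.8],"yaw": -0.005,"fingers": 0.2},{"travel": [-0.2,-0.12,1.8],"yaw": -0.005,"fingers": 0.2},{"travel": [-0.2,-0.12,1.8],"yaw": -0.005,"fingers": 0.2},{"travel": [-0.2,-0.1,1.3],"yaw": -0.004,"fingers": 0.2},{"travel": [-0.1,-0.05,0.7],"yaw": 0,"fingers": 0.2},{"travel": [0,0,0.3],"yaw": 0,"fingers": 0.2}]'

```text
time: 55.7
tool_pos: [0.6533, 0.2459, 0.0502]
ee_rot: [-0.114, 0.994, 0.002, 0.001]
ft_force: [-0.0, 0.3, -0.8]
opening: 0.375
```

```bash
python3 - <<'E'
from h import *
st();f=wgrab('w30');plan(657.3,245.5,45,102.9,.2)
c=f['color'][130:340,235:405,::-1];cv2.imwrite('pics/c30.png',cv2.resize(c,None,fx=2.8,fy=2.8))
E
```

```text
t55.70 p [653.3 245.9  50.2] tilt rad/tan (mrad) 2.1 3.3 q [ 0.2818  0.3855  1.6622  0.0037  1.0919 -1.5184] qd [ 0.001  0.045  0.013  0.001 -0.051 -0.   ] tau [ -0.  -50.3 -32.6  -0.    0.1  -0. ]
now [652.9 245.8  49.8] ang 103.05 q [ 0.28  0.39  1.66  0.    1.09 -1.52] n 1 tilt [ 4.0e-04  3.5e-03 -1.0e+00]
{"travel":[-0.42,-0.13,0.48],"yaw":0.003,"fingers":0.2}
```

View pics/c30.png

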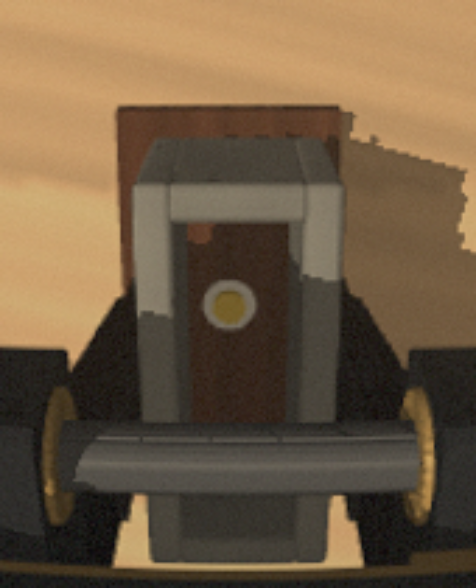

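```bash
python3 - <<'E'
from h import *
f=pickle.load(open('w30.pkl','rb'));o=np.array([235,130])-.35
g=lambda k,z:wtool(f,np.array(k)/2.8+o,z)[:,:2].round(2)
print('plate+x',g([[118,108],[338,107]],.0442).tolist(),'sides',g([[118,115],[123,285]],.0442).tolist(),'led',g([[229,305]],.0417))
print('shade bot',g([[155,138],[318,138]],.0272).tolist(),'top',g([[133,184],[343,184],[148,562],[327,562]],-.0128).tolist())
E
```

```text
plate+x [[43.88, -26.83], [44.05, 24.05]] sides [[42.23, -26.88], [0.06, -27.27]] led [[-4.06 -1.26]]
shade bot [[40.28, -16.68], [40.26, 17.94]] top [[40.8, -16.65], [40.78, 18.57], [-39.17, -17.54], [-39.18, 19.15]]
```

The offset is (-4.5,-2.1) mm and yaw agrees within about 0.5°. Correct and lower.

arm_command --commands '[{"travel": [-0.2,-0.1,0.1],"yaw": 0,"fingers": 0.2},{"travel": [-0.2,-0.1,0.25],"yaw": 0,"fingers": 0.2},{"travel": [-0.05,0,0.3],"yaw": 0,"fingers": 0.2},{"travel": [0,0,0.3],"yaw": 0,"fingers": 0.2},{"travel": [0,0,0.2],"yaw": 0,"fingers": 0.2},{"travel": [0,0,0.1],"yaw": 0,"fingers": 0.2},{"travel": [0,0,0],"yaw": 0,"fingers": 0.2},{"travel": [0,0,0],"yaw": 0,"fingers": 0.2}]'

```text
time: 56.55
tool_pos: [0.6607, 0.2457, 0.0403]
ee_rot: [-0.114, 0.994, 0.002, 0.004]
ft_force: [0.1, -0.6, -1.8]
opening: 0.38
```

```bash
python3 - <<'E'
from h import *
st();f=wgrab('w31')
c=f['color'][130:340,235:405,::-1];cv2.imwrite('pics/c31.png',cv2.resize(c,None,fx=2.8,fy=2.8))
E
```

```text
t56.55 p [660.7 245.7  40.3] tilt rad/tan (mrad) 8.0 3.3 q [ 0.2785  0.4072  1.6522  0.0038  1.0743 -1.5219] qd [-0.001  0.     0.002  0.003  0.     0.   ] tau [ -0.  -50.9 -32.3  -0.    0.1   0. ]
```

View pics/c31.png

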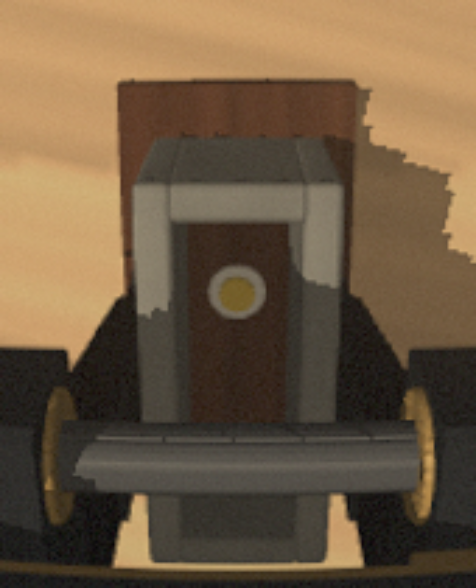

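```bash
python3 - <<'E'
from h import *
f=pickle.load(open('w31.pkl','rb'));o=np.array([235,130])-.35
g=lambda k,z:wtool(f,np.array(k)/2.8+o,z)[:,:2].round(2)
print('plate+x',g([[118,82],[355,81]],.0343).tolist(),'sides',g([[118,85],[123,285],[355,85],[351,285]],.0343).tolist(),'led',g([[237,291]],.0318))
E
```

```text
plate+x [[51.37, -25.27], [51.55, 26.51]] sides [[50.7, -25.29], [3.97, -25.85], [50.67, 26.53], [3.94, 27.24]] led [[3.59 0.7 ]]
```

arm_command --commands '[{"travel": [0.1,0,0.1],"yaw": 0,"fingers": 0.2},{"travel": [0.1,0,0.2],"yaw": 0,"fingers": 0.2},{"travel": [0.07,0,0.15],"yaw": 0,"fingers": 0.2},{"travel": [0,0,0.1],"yaw": 0,"fingers": 0.2},{"travel": [0,0,0],"yaw": 0,"fingers": 0.2},{"travel": [0,0,0],"yaw": 0,"fingers": 0.2}]'

```text
time: 57.2
tool_pos: [0.6577, 0.245, 0.0343]
ee_rot: [-0.114, 0.994, 0.002, 0.004]
ft_force: [-0.2, -0.4, -1.8]
opening: 0.376
```

```bash
python3 - <<'E'
from h import *
st();f=wgrab('w32')
c=f['color'][130:340,235:405,::-1];cv2.imwrite('pics/c32.png',cv2.resize(c,None,fx=2.8,fy=2.8))
E
```

```text
t57.20 p [657.7 245.   34.3] tilt rad/tan (mrad) 7.8 3.3 q [ 0.2788  0.4087  1.6617  0.0038  1.0634 -1.5217] qd [-0.001  0.001  0.001 -0.001 -0.001 -0.   ] tau [  0.  -50.8 -32.1  -0.    0.1   0. ]
```

View pics/c32.png

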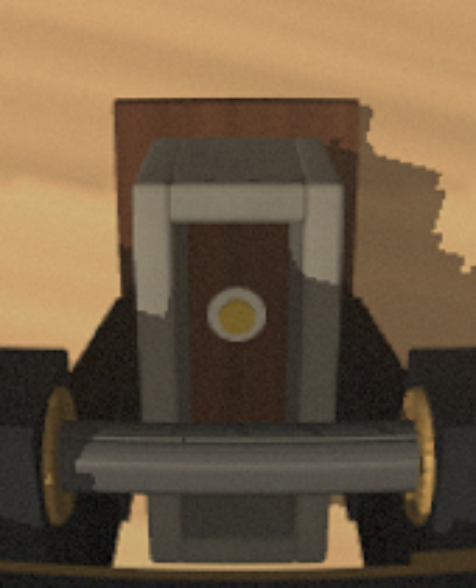

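```bash
python3 - <<'E'
from h import *
f=pickle.load(open('w32.pkl','rb'));o=np.array([235,130])-.35
g=lambda k,z:wtool(f,np.array(k)/2.8+o,z)[:,:2].round(2)
print('plate+x',g([[114,101],[358,100]],.0283).tolist(),'sides',g([[114,105],[122,285],[358,105],[353,285]],.0283).tolist(),'led',g([[237,315]],.0258))
E
```

```text
plate+x [[48.15, -25.4], [48.33, 26.44]] sides [[47.28, -25.42], [6.34, -25.22], [47.25, 26.47], [6.31, 26.85]] led [[0.2  0.71]]
```

Centred to about 0.2 mm. Touch down.

arm_command --commands '[{"travel": [0,0,0.06],"yaw": 0,"fingers": 0.2},{"travel": [0,0,0.06],"yaw": 0,"fingers": 0.2},{"travel": [0,0,0.06],"yaw": 0,"fingers": 0.2},{"travel": [0,0,0.05],"yaw": 0,"fingers": 0.2},{"travel": [0,0,0],"yaw": 0,"fingers": 0.2}]'

```text
time: 57.75
tool_pos: [0.6581, 0.2451, 0.0338]
ee_rot: [-0.114, 0.994, 0.002, 0.004]
ft_force: [-0.2, -0.0, 0.3]
opening: 0.379
```

```bash
python3 - <<'E'
from h import *
from station import readout
st();print(readout.get_obs()['ft_force'])
E
```

```text
t57.75 p [658.1 245.1  33.8] tilt rad/tan (mrad) 7.8 3.3 q [ 0.2789  0.4099  1.661   0.0037  1.0629 -1.5216] qd [ 0.    -0.001 -0.001  0.    -0.002 -0.   ] tau [ -0.  -50.4 -32.1  -0.   -0.1  -0. ]
[-0.22782362 -0.02671181  0.32650916]
```

arm_command --commands '[{"travel": [0,0,0.06],"yaw": 0,"fingers": 0.2},{"travel": [0,0,0.05],"yaw": 0,"fingers": 0.2},{"travel": [0,0,0],"yaw": 0,"fingers": 0.2}]'

```text
time: 58.05
tool_pos: [0.6581, 0.2452, 0.0337]
ee_rot: [-0.114, 0.994, 0.002, 0.003]
ft_force: [-2.1, 0.3, 2.0]
opening: 0.381
```

arm_command --commands '[{"travel": [0,0,0],"yaw": 0,"fingers": 0.5},{"travel": [0,0,0],"yaw": 0,"fingers": 0.65},{"travel": [0,0,0],"yaw": 0,"fingers": 0.65},{"travel": [0,0,0],"yaw": 0,"fingers": 0.65}]'

```text
time: 58.45
tool_pos: [0.6589, 0.2454, 0.0326]
ee_rot: [-0.114, 0.994, 0.002, 0.005]
ft_force: [-0.2, 0.3, 0.6]
opening: 0.631
```

arm_command --commands '[{"travel": [0,0,-1],"yaw": 0,"fingers": 0.65},{"travel": [0,0,-2],"yaw": 0,"fingers": 0.65},{"travel": [0,0,-3],"yaw": 0,"fingers": 0.65},{"travel": [0,0,-3],"yaw": 0,"fingers": 0.65},{"travel": [0,0,-3],"yaw": 0,"fingers": 0.65},{"travel": [0,0,-2],"yaw": 0,"fingers": 0.65},{"travel": [0,0,-1],"yaw": 0,"fingers": 0.65},{"travel": [0,0,0],"yaw": 0,"fingers": 0.65}]'

```text
time: 59.25
tool_pos: [0.6576, 0.2444, 0.1915]
ee_rot: [-0.114, 0.993, 0.003, 0.006]
ft_force: [0.3, -0.2, 0.1]
opening: 0.648
```

```bash
python3 - <<'E'
from h import *
st();f=wgrab('w33')
c=f['color'][120:260,260:380,::-1];cv2.imwrite('pics/c33.png',cv2.resize(c,None,fx=4,fy=4))
E
```

```text
t59.25 p [657.6 244.4 191.5] tilt rad/tan (mrad) 11.9 3.4 q [ 0.2781  0.2544  1.5727  0.0035  1.3026 -1.5215] qd [ 0.002 -0.002  0.01   0.002 -0.003 -0.002] tau [  0.  -46.9 -35.2  -0.    0.2   0. ]
```

View pics/c33.png

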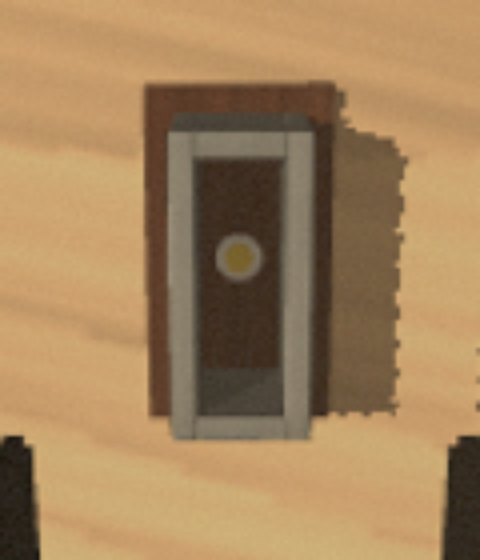

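```bash
python3 - <<'E'
from h import *
from station import optics
f=pickle.load(open('w33.pkl','rb'));o=np.array([260,120])-.4
quad(f,np.array([[168,132],[314,132],[311,438],[172,439]])/4+o,.046)
quad(f,np.array([[145,84],[335,83],[327,415],[150,415]])/4+o,.006)
print(wplane(f,np.array([[239,257]])/4+o,.0085)*1000)
T=optics.grab_frame('top');c=T['color'][110:320,140:510,::-1];cv2.imwrite('pics/topend.png',cv2.resize(c,None,fx=2.1,fy=2.1,interpolation=cv2.INTER_CUBIC))
W=world_depth(T)
for n,(u,v) in dict(sq=(475,236),r=(424,282),ov=(325,187),ob=(243,195)).items():
    Z=W[v-14:v+15,u-14:u+15,2];print(n,np.median(Z[Z>.03]).round(4))
E
```

```text
cen [656.9 246.1] len [35.2 79.1 35.9 79.3] ang [13.  13.4 13.4 12.9]
cen [657.2 245.7] len [51.7 96.1 51.6 95.8] ang [13.3 12.7 12.9 12.8]
[[657.41935795 245.70802061   8.5       ]]
sq 0.045
r 0.0457
ov 0.0455
ob 0.4572
```

View pics/topend.png

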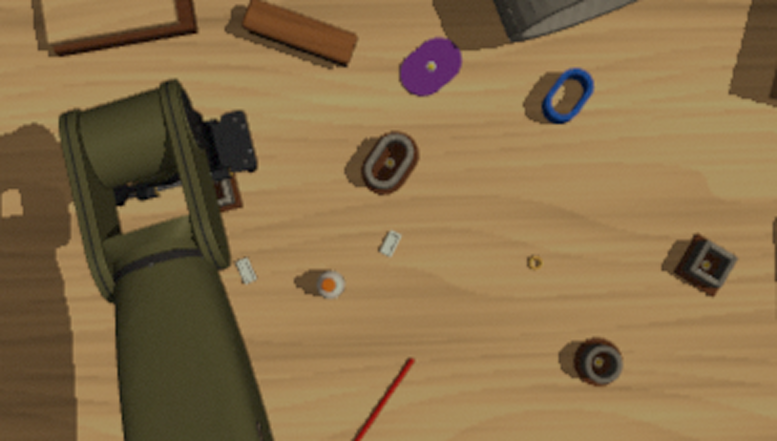

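All four are in place and flat (three tops read about 45–46 mm, and the oblong is hidden under the arm but checked by wrist camera). The bottle is upright and the decoys haven't moved. Handing in.

```bash
python3 -c "
from station import hand_in
print(hand_in())"
```

```text
the job is handed in; nothing more can be done
None
```

All four concrete shades are standing on their matching plates, and I handed the job in at about 59 s of the 112 s allowed. I lowered each one until the wrist force showed contact before opening the jaws. The bottle and both look-alikes were untouched.

| Shade | Offset from plate centre (wrist camera) | Turn against plate |
|---|---|---|
| Square | about 1–1.8 mm, least well centred | about 0.5° |
| Round | about 0.6 mm | not applicable |
| Oval | about 0.6 mm | about 1°, less certain because the plate-angle estimates spread about 2° |
| Oblong | about 0.5 mm | under 0.5° |

- **Flatness:** the top camera read the square, round and oval tops at 45–46 mm, so they sit flat on the 6 mm plates. The arm hid the oblong in that picture, so its only check is the wrist-camera measurement.
- **Camera disagreement:** the top camera disagreed with the wrist camera by about 4 mm in x. I placed by the wrist camera.
- **Tool tilt:** rows run back to back made the tool tilt, up to about 7° while carrying the square shade. I levelled it to within about 1° before each placing.

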